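Nest a banjo bolt in the inclined V-block and seat the bore gauge

ROBOT

A 7-joint arm with a two-finger parallel gripper is mounted at the origin on the work surface. World frame = base frame: x ahead of the robot, y to its left, z up, the work surface at z = 0. Lengths are in m, angles in rad, forces in N, time in s.
With the tool pointing down it reaches from about 0.4 to 0.85 m from the base axis. Payload 4.5 kg.
Tool frame: the origin (TCP) lies midway between the tips of the shut fingers; the grasp point (between the pads) lies 19 mm behind it (r.pinch_z is the distance from the TCP to the grasp point, in m); z points along the fingers, y is the direction in which the jaws open and shut (so a half turn about z gives the same grasp; the last joint's range is limited). The gripper opens to 85 mm and grips with 20 to 120 N. Pads are 22 mm wide; open, the fingers measure 114 mm over their backs; the gripper's body (76 mm by 85 mm) begins 54 mm behind the grasp point. The pads swing forward as they close: fully open they stand 13 mm farther back than shut.
Start: joints at [1.258, 0.689, -0.195, 1.565, 0.157, 0.902, -0.215], TCP at [0.212, -0.588, 0.202] pointing down, gripper open.
Joint ranges: [-3.01, 3.01], [-0.46, 2.08], [-1.47, 1.51], [0.13, 2.56], [-1, 4.14], [0.04, 2.09], [-2.66, 2.66]. Speed limits (rad/s): [2.57, 2.57, 3.14, 3.14, 3.14, 3.14, 3.14].

INTERFACE

Orientations are given as a unit quaternion [w, x, y, z].
In Python, from workcell import telemetry, optics, order, r gives the robot as it stands.
- The arm moves only by the tool arm_command, never from a script. Its argument "deltas" is a list of rows, each a list of 7 numbers: the shift along the tool's x, y, z in m, then the turn, a rotation vector about the tool's x, y, z in degrees, then the opening in per cent of the stroke, from 0 (shut) to 100 (fully open). A call has exactly 10 rows; each row is the pose to reach, as a shift and turn from the pose commanded when the call began, along the tool's axes at that moment; what a row does not reach only later rows make up. A row lasts 1/10 s, in which the tool goes at most 50 mm and 8.59 degrees, less where a joint would pass 70% of its speed; a pose out of reach is approached as far as the arm can. A call with a gripper value outside its range is refused whole. The fingers move at their own pace and stop on an object; "force" is the grip in N (left out, the last holds). Time passes only in rows, so rows that repeat a pose let the fingers close, or fill a call up. It gives the time, the measured TCP pose, the force and the opening at its end, in the units of the state.
- telemetry.sense(): the state, without advancing time (a new reading comes with each control period).
- optics.capture(name): name is "scene" or "top" or "wrist"; returns a dict with "frame" (420x560x3 uint8, red, green, blue), "mtx" (3x3 intrinsics, pixels), "dist" ([k1, k2, p1, p2, k3] as OpenCV has them; the pictures are not rectified), "view" (4x4, takes a point from world to camera coordinates). Camera axes: x right, y down, z forward; pixel columns grow to the right and rows downward; lengths in m; the calibration is good to about 2 mm. A picture is of the moment at which its call begins. There is no depth.
- order.finish_job(): hands the job in, once; it reports no verdict.
The state is a dict: "time": time; "joint_positions": joint angles; "joint_vel": joint speeds; "effort": joint torques, N m; "position": TCP position; "tool_rot": TCP orientation; "wrist_force": force on the tool from outside, world axes, zero at the start; "wrist_torque": the same for the moment, N m; "gripper_width": opening from 0.0 (shut) to 1.0 (fully open).
Only numpy, scipy, OpenCV 4.12 (cv2) and the standard library are available. Lean on these libraries where they do the work, as an engineer would, in place of code of your own. Each camera call takes 0.05 s, during which the arm holds its last target.

TASK

Set up the bright banjo bolt for its bore check: lower it gently, head down, into the inclined V-block so that its head sits on the heel plate, and let go. Then slide the green plug gauge from the stand into its bore, without ramming it, until the shoulder is fully home on the bolt's end, and leave it there. Keep clear of the sample rack, and leave the black bolt, the red and blue gauges and the purple driver undisturbed.

Things in the scene. Friction and masses are not known exactly. Their poses are not given: they have to be found in the camera images.
- banjo_bolt: Bright zinc hollow bolt, 105 mm long, 0.4 to 0.7 kg, standing on its head. Origin: centre of the head's outer face (bottom); z runs along it to the shank's open end. Hex head 46 mm across flats, 20 mm thick with washer face; shank 30 mm diameter, z = 20 to 105 mm. Bore 16 mm diameter, 55 mm deep, with a 2.5 mm mouth chamfer, opens at the shank's end.
- bore_mouth (a point): Centre of the bright bolt's bore mouth, on its axis at the shank's end face, 105 mm from the head's outer face. Axes as the bolt's.
- green_gauge: Plug gauge with green bands, 126 mm long, 0.15 kg, upright in one of the stand's holes. Origin: centre of the pin's foot; z runs up the gauge. Pin 14 mm diameter, 50 mm long, tapered foot; shoulder 28 mm diameter, z = 50 to 56 mm; handle 20 mm diameter, z = 56 to 126 mm. In the stand the shoulder rests on the stand's top.
- shoulder (a point): Centre of the underside of the green gauge's shoulder, 50 mm above the pin's foot; it meets the bolt's end face when home. Axes as the gauge's.
- vblock: Dark iron V-block with steel heel plate, fixed, tilted. Origin: where the nested bolt head's outer face has its centre, 60 mm above the bench. z: nested bolt's axis, 35 deg from upright, leaning along -x of the angle plate, roughly to the robot's right; x: out of the open V and up; y: level. 90 deg V holds the shank at z = 26 to 56 mm, lands at x = -3; 70 mm wide. Heel top z = 0, x = -60 to 28.
- angle_plate: Grey angle plate carrying the V-block, fixed to the bench: base 150 (x) by 100 by 12 mm. Origin: centre of its underside. The V-block's origin is 30 mm along x and 60 mm up. Plate and V-block keep below 110 mm. A bolt put in the V from its open side stays there by its weight.
- gauge_stand: Brown wooden block fixed to the bench, 70 (x) by 160 (y) by 60 mm high, three vertical 19 mm holes, 56 mm deep, at y = -52, 0 and 52 mm. Origin: centre of its underside. Gauge handles stand up to 136 mm above the bench.
- black_bolt: Bystander: black banjo bolt, 90 mm long, head 40 mm across flats, shank 24 mm, standing on its head. Origin: centre of its underside.
- red_gauge: Bystander: plug gauge with red bands, pin 17 mm (too thick for the bore), otherwise as the green one, upright in the stand. Origin: centre of the pin's foot.
- blue_gauge: Bystander: plug gauge with blue bands, pin 11 mm, otherwise as the green one, upright in the stand. Origin: centre of the pin's foot.
- hex_driver: Bystander: purple anodized hex driver lying on the bench, 188 mm long along its x, handle 26 mm across flats at -x. Origin: on the bench under its axis, 90 mm from the handle's end.
- rack: Steel rack fixed at the left of the bench, 370 mm long (its y), 250 mm high; its front (own -x) faces the bench's middle. Origin: on the bench under the front ends of its rods and samples, at mid-length; nothing of it lies at x below 0. Rods at y = -120, 0, 120 mm slope forward and up at 40 deg, most with a sample bolt, over x = 0 to 135 mm, heights 110 to 340 mm.
There are look-alikes about, which are no part of the job. Several things look just like the banjo_bolt: the one meant starts farthest to the robot's right. There is more than one size of the angle_plate; the job needs the smaller.

How it is judged:
By the outcome, as a careful person would: the job done as asked, in the order asked, and still so for the second after the job is handed in, with the robot touching nothing.
It also fails if it takes over 59 s, if anything falls off the work surface, if the arm or the gripper's body presses on something with over 40 N, if the wrist force passes 120 N, or if a joint passes its speed limit or range.

## Working session

There is one attempt and no reset: what is moved stays moved. The work goes in short steps, Python scripts to look and compute and a tool call to move; the robot and the scene stay as the last step left them, time stands still between calls to the robot, and variables do not carry over. Pictures are saved under pics/ and viewed, and the job is handed in when it is done.

Besides the shell and the picture viewer there is one more tool, called as a command line: name --pt "numbers of a row" for each row, then --argument value for the rest. arm_command: Moves the arm, as the interface text tells. Its arguments: {"type":"object","properties":{"deltas":{"type":"array"},"force":{"type":"number"}},"required":["deltas"]}

```bash
ls -la; mkdir -p pics; python3 - <<'E'
from workcell import telemetry, optics, order, r
import cv2
print(telemetry.sense()); print([a for a in dir(r) if a[0]!='_'])
for n in("scene","top","wrist"):
    c=optics.capture(n); cv2.imwrite(f"pics/{n}0.png",c["frame"][:,:,::-1]); print(n,c["mtx"].tolist(),c["dist"],c["view"].tolist() if hasattr(c["view"],'tolist') else c["view"])
E
```

```text
total 12
drwxr-xr-x  3 agent agent 4096 Dec  6 09:49 .
drwxr-xr-x 23 root  root  4096 Dec  6 09:49 ..
drwxr-xr-x  2 agent agent 4096 Dec  6 09:49 pics
{'time': 0.0, 'joint_positions': array([ 1.25781498,  0.68998458, -0.19453713,  1.56639393,  0.15727199,
        0.90250618, -0.21505366]), 'joint_vel': array([ 0.00126477,  0.00017476,  0.00140007, -0.00017785, -0.0002603 ,
        0.00113347, -0.00138447]), 'effort': array([-6.79411260e-04, -5.39609206e+01, -1.26655586e+00, -1.58540136e+01,
        9.14324541e-03,  9.54174553e-03,  4.12986680e-06]), 'position': array([ 0.21213597, -0.58711431,  0.20067103]), 'tool_rot': array([-9.26051859e-04,  9.84993162e-01,  1.72590747e-01, -2.15543626e-04]), 'wrist_force': array([-0.28709318, -0.74537493,  0.50863705]), 'wrist_torque': array([-0.00921622, -0.00085351,  0.0252911 ]), 'gripper_width': 1.0007158972652355}
['PlanningError', 'pinch_z']
scene [[390.74352433539684, 0.0, 280.1217450578774], [0.0, 390.74352433539684, 214.19965754681883], [0.0, 0.0, 1.0]] [0.03808468 0.         0.         0.         0.        ] [[-0.5458432387578543, 0.837
[... 473 characters left out ...]
05219658393010078, 0.16814552479331327], [-0.9972151631235817, -0.011100562878775198, -0.07374751480682118, 0.4364709283741821], [0.07380019407834794, -0.00441272341306369, -0.9972632848080178, 1.6871896572298182], [0.0, 0.0, 0.0, 1.0]]
wrist [[298.7088482867571, 0.0, 280.1418914905024], [0.0, 298.7088482867571, 210.21521831348292], [0.0, 0.0, 1.0]] [-0.06486197  0.          0.          0.          0.        ] [[0.33991088235420747, -0.9404562808269161, -0.0016049642959085316, -0.625603868030407], [-0.9080313313104057, -0.3286347831330123, 0.25976581890959577, -0.035450974184862115], [-0.24482584303099847, -0.08683987084470438, -0.9656703078255219, 0.37893379403708294], [0.0, 0.0, 0.0, 1.0]]
```

View pics/scene0.png

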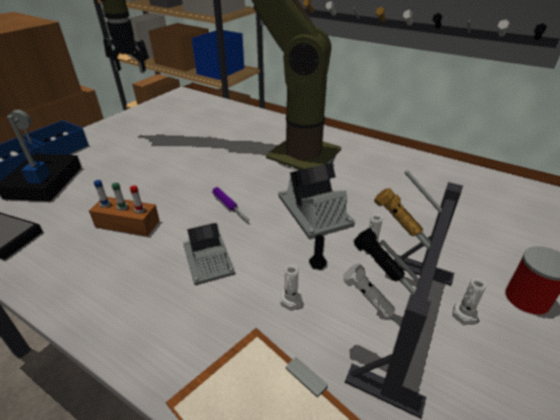

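View pics/top0.png

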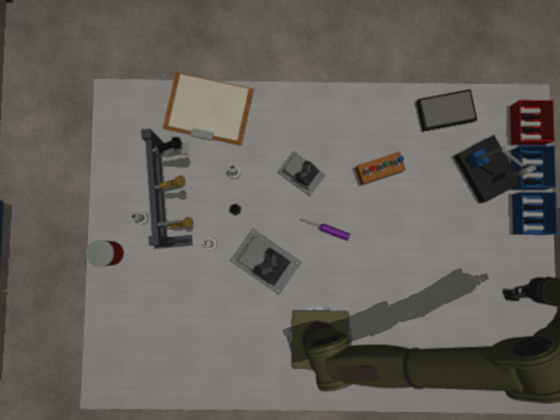

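View pics/wrist0.png

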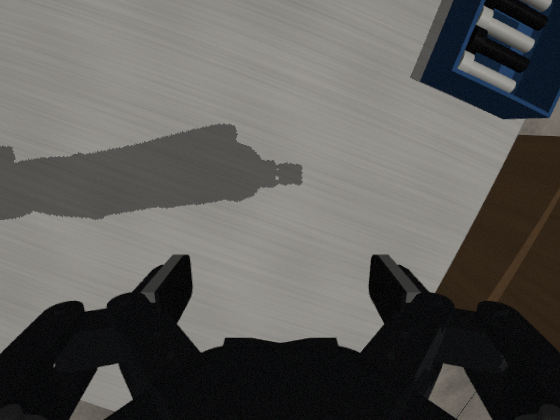

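The top view shows three bright bolts standing at (234,172), (209,243) and (139,217). The one farthest to the robot's right (largest column) is (234,172), seen in the scene view at (291,287). The smaller angle plate is at top (302,172), scene (208,250); the larger is at top (266,262). The stand is at top (380,167). I'll confirm these in enlarged crops.

```bash
python3 - <<'E'
import cv2,numpy as np
s=cv2.imread("pics/scene0.png");t=cv2.imread("pics/top0.png")
def crop(im,x0,y0,w,h,k,n):
    c=cv2.resize(im[y0:y0+h,x0:x0+w],None,fx=k,fy=k,interpolation=cv2.INTER_CUBIC)
    for i in range(0,w,10):
        cv2.line(c,(i*k,0),(i*k,4 if i%50 else 12),(0,0,255),1); 
        if i%20==0: cv2.putText(c,str(x0+i),(i*k,22),0,.35,(0,0,255),1)
    for i in range(0,h,10):
        cv2.line(c,(0,i*k),(4,i*k),(0,0,255),1)
        if i%20==0: cv2.putText(c,str(y0+i),(6,i*k+4),0,.35,(0,0,255),1)
    cv2.imwrite(n,c)
crop(t,220,140,200,110,4,"pics/t1.png")
crop(s,80,170,140,120,5,"pics/s1.png")
crop(s,180,210,150,110,5,"pics/s2.png")
E
```

```text
(no output)
```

View pics/t1.png

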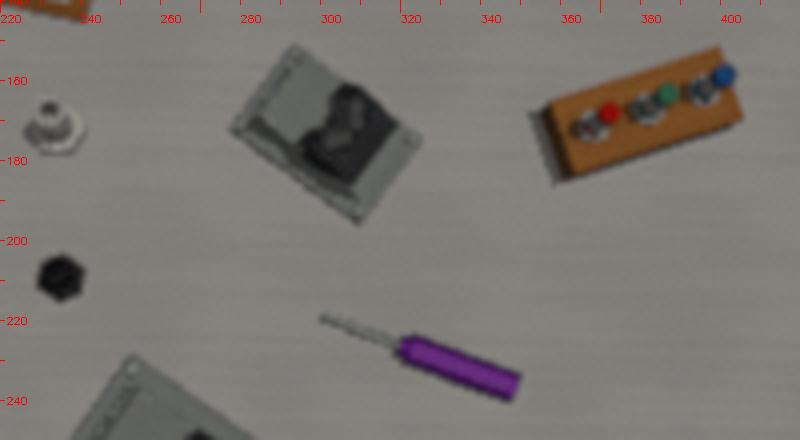

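View pics/s1.png

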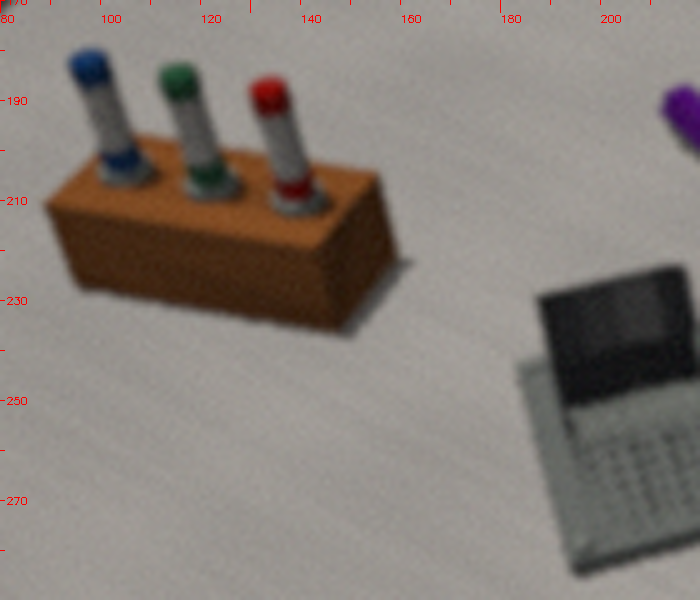

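View pics/s2.png

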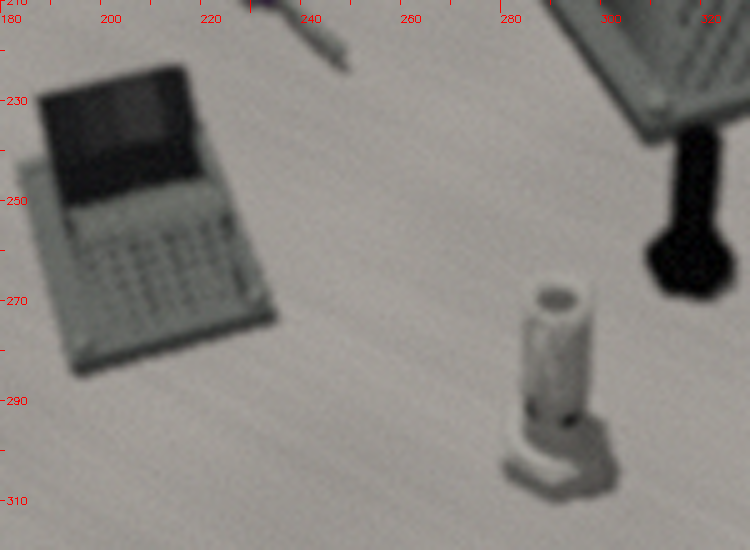

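The crops confirm it. The bright bolt (top 232,167 at its mouth; scene 291,270) is the rightmost. The smaller plate has corners at top (293,151), (325,175), (309,196) and (277,172). The green gauge's top is at top (387,163), scene (116,184), with red and blue on either side. Next I triangulate.

```bash
cat > h.py <<'E'
import numpy as np, cv2
from scipy.spatial.transform import Rotation as Rn
K={'scene':(390.74352433539684,280.1217450578774,214.19965754681883,0.03808468),'top':(468.38572259149896,273.2584104777085,217.32036440301513,0.02393359),'wrist':(298.7088482867571,280.1418914905024,210.21521831348292,-0.06486197)}
V={'scene':np.array([[-0.5458432387578543, 0.8378847587312866, -0.0020711803758935074, 0.08530016738300149], [0.5197265772770624, 0.3366368906250122, -0.7852132759589545, -0.22387405356858936], [-0.6572210005578075, -0.42967980515278714, -0.6192219484721591, 1.423098948458194], [0,0,0,1]]),
'top':np.array([[0.010744756414461978, -0.9999286501425259, 0.005219658393010078, 0.16814552479331327], [-0.9972151631235817, -0.011100562878775198, -0.07374751480682118, 0.4364709283741821], [0.07380019407834794, -0.00441272341306369, -0.9972632848080178, 1.6871896572298182], [0,0,0,1]])}
def cam(n):
    f,cx,cy,k=K[n]; return np.array([[f,0,cx],[0,f,cy],[0,0,1]]),np.array([k,0,0,0,0.])
def ray(n,uv,view=None):
    v=np.array(V[n] if view is None else view); M,D=cam(n)
    p=cv2.undistortPoints(np.array([[uv]],float),M,D)[0,0]
    R=v[:3,:3]; return -R.T@v[:3,3], R.T@np.array([p[0],p[1],1])
def onz(n,uv,z,view=None):
    o,d=ray(n,uv,view); return o+d*(z-o[2])/d[2]
def tri(obs):
    A=np.zeros((3,3));b=np.zeros(3);L=[]
    for o in obs:
        c,d=ray(*o); d=d/np.linalg.norm(d);P=np.eye(3)-np.outer(d,d);A+=P;b+=P@c;L.append((c,P))
    x=np.linalg.solve(A,b); return x,[float(np.linalg.norm(P@(x-c))) for c,P in L]
def proj(n,X,view=None):
    v=np.array(V[n] if view is None else view);M,D=cam(n)
    return cv2.projectPoints(np.array(X,float).reshape(-1,1,3),cv2.Rodrigues(v[:3,:3])[0],v[:3,3],M,D)[0].reshape(-1,2)
def Rq(q): return Rn.from_quat(np.r_[q[1:],q[0]]).as_matrix()
def crop(im,x0,y0,w,h,k,n):
    c=cv2.resize(im[y0:y0+h,x0:x0+w],None,fx=k,fy=k,interpolation=cv2.INTER_CUBIC)
    for i in range(0,w,10):
        cv2.line(c,(i*k,0),(i*k,4),(0,0,255),1)
        if i%20==0: cv2.putText(c,str(x0+i),(i*k,16),0,.35,(0,0,255),1)
    for i in range(0,h,10):
        cv2.line(c,(0,i*k),(4,i*k),(0,0,255),1)
        if i%20==0: cv2.putText(c,str(y0+i),(6,i*k+4),0,.35,(0,0,255),1)
    cv2.imwrite(n,c)
def go(pos,q,tp,tR):
    "delta in tool axes to reach target"
    R=Rq(q); return R.T@(np.array(tp)-pos)*1000, np.degrees(Rn.from_matrix(R.T@tR).as_rotvec())
E
python3 - <<'E'
from h import *
np.set_printoptions(precision=4,suppress=True)
print('bolt mouth',tri([('scene',(291.4,269.6)),('top',(232.3,167.0))]))
for n,s,t in(('green',(116,183.5),(387,163.2)),('red',(134,187.2),(372.3,168)),('blue',(98,181),(400.7,158.7))): print(n,tri([('scene',s),('top',t)]))
print('bolt head base', onz('top',(233.7,171.8),0.02))
pl=[onz('top',p,.012)[:2] for p in((293.5,151),(325.5,175),(309.8,196),(277.5,172.5))]
print(np.array(pl)); c=np.mean(pl,0); print('c',c)
px=(pl[3]-pl[2])+(pl[0]-pl[1]); print(px, np.degrees(np.arctan2(px[1],px[0])),[np.linalg.norm(pl[i]-pl[(i+1)%4]) for i in range(4)])
pl2=[onz('scene',p,.012)[:2] for p in((184,242),(195,284),(235,273))]; print(np.array(pl2))
st=[onz('top',p,.06)[:2] for p in((357.5,166),(400,152),(406,169.5),(363,184))]; print(np.array(st),np.mean(st,0))
E
```

```text
bolt mouth (array([0.6019, 0.3183, 0.1003]), [0.0007019789351703684, 0.0007019789351702315])
green (array([ 0.6152, -0.2125,  0.1331]), [0.0001622561076080631, 0.0001622561076080934])
red (array([ 0.599 , -0.1632,  0.1305]), [0.00023707999778526428, 0.0002370799977850332])
blue (array([ 0.6323, -0.2602,  0.133 ]), [0.0010911029307660019, 0.0010911029307660248])
bolt head base [0.5993 0.3191 0.02  ]
[[ 0.6805  0.101 ]
 [ 0.5927 -0.0171]
 [ 0.5145  0.0401]
 [ 0.5999  0.1591]]
c [0.5969 0.0708]
[0.1732 0.2371] 53.84737951690036 [np.float64(0.1471533489150679), np.float64(0.09682901590851178), np.float64(0.14645414220265807), np.float64(0.09931021841855045)]
[[ 0.598  -0.0134]
 [ 0.6903  0.1109]
 [ 0.6124  0.1677]]
[[ 0.6183 -0.1256]
 [ 0.6705 -0.2774]
 [ 0.6075 -0.2983]
 [ 0.5538 -0.145 ]] [ 0.6125 -0.2116]
```

```bash
python3 - <<'E'
from h import *
np.set_printoptions(precision=4,suppress=True)
v=np.array([[0.33991088235420747, -0.9404562808269161, -0.0016049642959085316, -0.625603868030407], [-0.9080313313104057, -0.3286347831330123, 0.25976581890959577, -0.035450974184862115], [-0.24482584303099847, -0.08683987084470438, -0.9656703078255219, 0.37893379403708294]])
R=Rq([-9.26051859e-04,  9.84993162e-01,  1.72590747e-01, -2.15543626e-04]);p=np.array([ 0.21213597, -0.58711431,  0.20067103])
print(R); o=-v[:,:3].T@v[:,3]
print('cam in tool',R.T@(o-p)); print('cam axes in tool (cols)',R.T@v[:,:3].T)
# target
def tgt(yawx,tilt=0):
    y=np.radians(yawx); x=np.array([np.cos(y),np.sin(y),0]); z=np.array([0,0,-1.]); M=np.c_[x,np.cross(z,x),z]
    return M@Rn.from_euler('y',tilt,degrees=True).as_matrix()
for t,yw in(((.42,-.15,.30),54),((.54,.2,.3),54)): print(go(p,[-9.26051859e-04,  9.84993162e-01,  1.72590747e-01, -2.15543626e-04],t,tgt(yw)))
E
```

```text
[[ 0.9404  0.34   -0.0007]
 [ 0.34   -0.9404  0.0017]
 [-0.0001 -0.0019 -1.    ]]
cam in tool [ 0.0642  0.0016 -0.1735]
cam axes in tool (cols) [[-0.0001 -0.9657 -0.2597]
 [ 1.     -0.0002  0.0003]
 [-0.0003 -0.2597  0.9657]]
(array([ 344.0897, -340.587 ,  -98.7186]), array([ -0.1073,  -0.0266, -34.123 ]))
(array([ 575.9413, -628.935 ,  -98.1954]), array([ -0.1073,  -0.0266, -34.123 ]))
```

arm_command --pt "0.034 -0.034 -0.01 0 0 -3.4 100" --pt "0.068 -0.068 -0.02 0 0 -6.8 100" --pt "0.102 -0.102 -0.03 0 0 -10.2 100" --pt "0.136 -0.136 -0.04 0 0 -13.6 100" --pt "0.17 -0.17 -0.05 0 0 -17 100" --pt "0.204 -0.204 -0.06 0 0 -20.4 100" --pt "0.238 -0.238 -0.07 0 0 -23.8 100" --pt "0.272 -0.272 -0.08 0 0 -27.2 100" --pt "0.306 -0.306 -0.09 0 0 -30.6 100" --pt "0.34 -0.34 -0.1 0 0 -34 100"

```text
time: 1.15
position: [0.4169, -0.1507, 0.3019]
tool_rot: [0.0, 0.891, 0.454, -0.0]
wrist_force: [1.2, -0.3, -0.4]
gripper_width: 0.996
```

```bash
cat >> h.py <<'E'
def snap(name,n):
    from workcell import optics
    c=optics.capture(n); cv2.imwrite(f"pics/{name}.png",c["frame"][:,:,::-1]); np.save(f"pics/{name}.npy",np.array(c["view"])); return c
def st():
    from workcell import telemetry
    s=telemetry.sense(); print('t',round(s['time'],2),'pos',s['position'].round(4),'q',s['tool_rot'].round(4),'F',s['wrist_force'].round(1),'T',s['wrist_torque'].round(2),'g',round(s['gripper_width'],3),'j',s['joint_positions'].round(2)); return s
def tgt(yawx,tilt=0):
    y=np.radians(yawx); x=np.array([np.cos(y),np.sin(y),0]); z=np.array([0,0,-1.]); M=np.c_[x,np.cross(z,x),z]
    return M@Rn.from_euler('y',tilt,degrees=True).as_matrix()
E
python3 - <<'E'
from h import *
s=st(); snap('w1','wrist')
print(go(s['position'],s['tool_rot'],(.54,.22,.3),tgt(54)))
E
```

```text
t 1.15 pos [ 0.4169 -0.1507  0.3019] q [ 2.00e-04  8.91e-01  4.54e-01 -1.00e-04] F [ 1.2 -0.3 -0.4] T [-0.02 -0.1   0.01] g 0.996 j [ 0.56  0.34 -0.44  1.93  0.18  0.92 -0.6 ]
(array([ 372.23458498, -118.30082988,    1.79701807]), array([0.01442845, 0.01838358, 0.002666  ]))
```

View pics/w1.png

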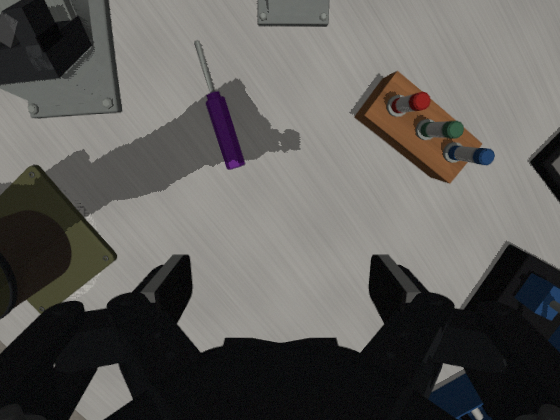

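The wrist view shows the stand at about (420,125), with gauge tops red (419,101), green (453,130) and blue (484,156). The driver is at (225,130) and the small plate's edge is at the top (293,15). Moving on toward the bolt.

arm_command --pt "0.037 -0.012 0 0 0 0 100" --pt "0.074 -0.024 0 0 0 0 100" --pt "0.111 -0.036 0 0 0 0 100" --pt "0.148 -0.048 0 0 0 0 100" --pt "0.185 -0.06 0 0 0 0 100" --pt "0.222 -0.072 0 0 0 0 100" --pt "0.259 -0.084 0 0 0 0 100" --pt "0.296 -0.096 0 0 0 0 100" --pt "0.333 -0.108 0 0 0 0 100" --pt "0.37 -0.12 0 0 0 0 100"

```text
time: 2.2
position: [0.5382, 0.2181, 0.3011]
tool_rot: [0.0, 0.892, 0.453, -0.0]
wrist_force: [-0.1, -0.4, 0.6]
gripper_width: 1.003
```

```bash
python3 - <<'E'
from h import *
s=st(); snap('w2','wrist')
E
```

```text
t 2.2 pos [0.5382 0.2181 0.3011] q [ 2.000e-04  8.916e-01  4.528e-01 -4.000e-04] F [-0.1 -0.4  0.6] T [ 0.01 -0.04 -0.02] g 1.003 j [-0.2   0.55 -0.46  1.56  0.26  1.1  -1.35]
```

View pics/w2.png

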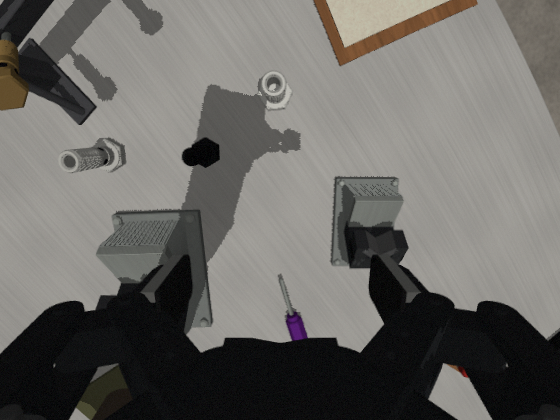

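The wrist view shows the target bolt at (272,88), the black bolt at (203,153), another bright bolt at (92,157), the small plate at (367,220) and the large one at (150,260). Enlarging the first and the plate.

```bash
python3 - <<'E'
from h import *
im=cv2.imread('pics/w2.png')
crop(im,245,60,60,55,10,'pics/w2a.png'); crop(im,320,165,100,110,6,'pics/w2b.png')
E
```

```text
(no output)
```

View pics/w2a.png

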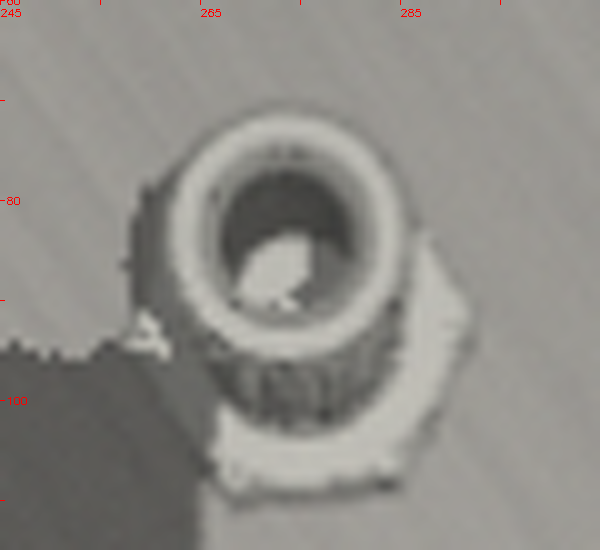

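View pics/w2b.png

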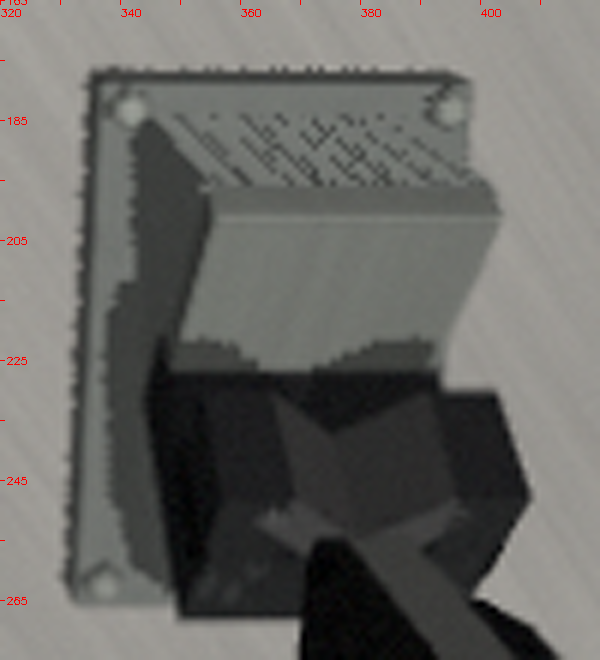

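```bash
cat >> h.py <<'E'
def vframe(c,yaw):
    y=np.radians(yaw); px=np.array([np.cos(y),np.sin(y),0]); Z=np.array([0,0,1.]); s,k=np.sin(np.radians(35)),np.cos(np.radians(35))
    x=k*px+s*Z; z=-s*px+k*Z; R=np.c_[x,np.cross(z,x),z]
    return np.array([c[0],c[1],0])+0.03*px+0.06*Z, R
E
cat > ov.py <<'E'
from h import *
def overlay(cam_,view,img,c,yaw,box,k,out,hw=.035):
    o,R=vframe(c,yaw); y=np.radians(yaw); P=np.array([[np.cos(y),-np.sin(y),0],[np.sin(y),np.cos(y),0],[0,0,1]]); C=np.array([*c,0])
    L=[]
    for z in(0,.012):
        q=[C+P@np.array([a*.075,b*.05,z]) for a,b in((1,1),(-1,1),(-1,-1),(1,-1))]; L+=[(q[i],q[(i+1)%4]) for i in range(4)]
    f=lambda *a:o+R@(np.array(a)/1000)
    h=hw*1000
    L+=[(f(28,-h,0),f(28,h,0)),(f(28,h,0),f(-60,h,0)),(f(28,-h,0),f(-60,-h,0))]
    for z in(26,56): L+=[(f(-3,-35,z),f(-3,-18.2,z)),(f(-3,35,z),f(-3,18.2,z)),(f(-3,-18.2,z),f(-21.2,0,z)),(f(-3,18.2,z),f(-21.2,0,z))]
    for yy in(35,-35,18.2,-18.2): L+=[(f(-3,yy,26),f(-3,yy,56))]
    x0,y0,w,hh=box
    im=cv2.resize(img[y0:y0+hh,x0:x0+w],None,fx=k,fy=k,interpolation=cv2.INTER_CUBIC)
    for a,b in L:
        p=(proj(cam_,[a,b],view)-[x0,y0]+.5)*k-.5
        cv2.line(im,tuple(p[0].astype(int)),tuple(p[1].astype(int)),(0,0,255),1)
    cv2.imwrite(out,im)
E
python3 - <<'E'
from ov import *
np.set_printoptions(precision=4,suppress=True)
vw=np.load('pics/w2.npy'); im=cv2.imread('pics/w2.png')
print(onz('wrist',(273.25,83.05),.105,vw))
print(tri([('wrist',(273.25,83.05),vw),('top',(231.9,166.6))]),tri([('wrist',(273.25,83.05),vw),('scene',(291,269.2))]))
overlay('wrist',vw,im,(.597,.071),53.85,(320,165,100,110),6,'pics/o1.png')
E
```

```text
[0.6012 0.317  0.105 ]
(array([0.601 , 0.317 , 0.1126]), [0.0010393643081396929, 0.0010393643081398304]) (array([0.6014, 0.3177, 0.1007]), [7.920495689361287e-05, 7.920495689348983e-05])
```

View pics/o1.png

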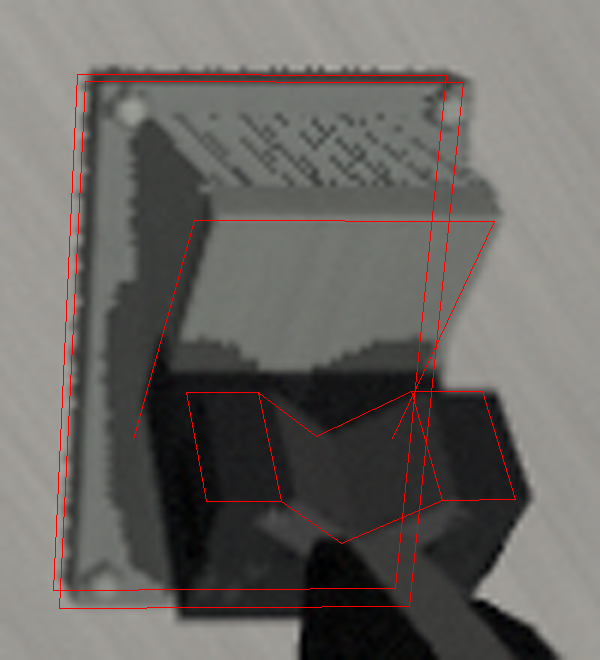

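```bash
python3 - <<'E'
from ov import *
vw=np.load('pics/w2.npy'); im=cv2.imread('pics/w2.png')
overlay('wrist',vw,im,(.5995,.070),53.85,(320,165,100,110),6,'pics/o2.png',.033)
overlay('top',None,cv2.imread('pics/top0.png'),(.5995,.070),53.85,(265,140,70,65),10,'pics/o2t.png',.033)
E
```

```text
(no output)
```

View pics/o2.png

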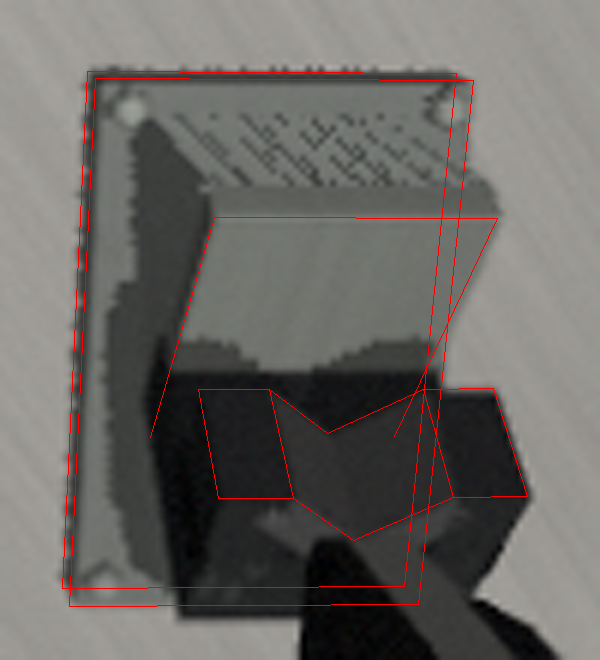

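View pics/o2t.png

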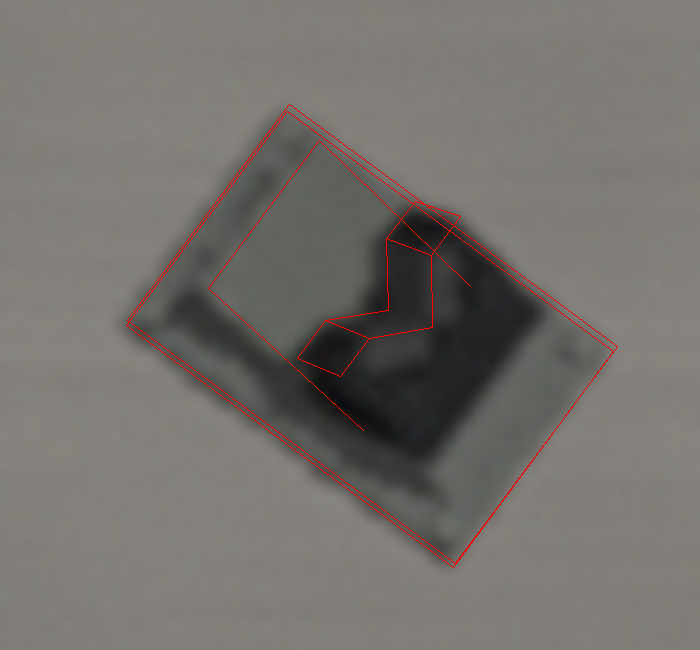

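The overlay fits the block to about 1 mm in the wrist view: plate centre (0.5995, 0.070), yaw 53.85°. The bolt is at (0.601, 0.317); the two-view mouth heights are 0.101 to 0.113, against 0.105 expected. Going to the grasp.

```bash
python3 - <<'E'
from h import *
s=st()
print(go(s['position'],s['tool_rot'],(.6013,.3173,.17),tgt(53.85)))
print(go(s['position'],s['tool_rot'],(.6013,.3173,.066),tgt(53.85)))
E
```

```text
t 2.25 pos [0.5386 0.2271 0.3012] q [-0.0034  0.8898  0.4563  0.0023] F [2.2 7.4 1.4] T [ 0.48 -0.15 -0.02] g 1.002 j [-0.2   0.55 -0.46  1.55  0.26  1.1  -1.35]
(array([108.87854685,  -1.20579241, 131.9899263 ]), array([-0.2247635 , -0.40994348,  0.44690206]))
(array([108.13286577,  -0.80072526, 235.98646413]), array([-0.2247635 , -0.40994348,  0.44690206]))
```

The pose reading jumped 9 mm and a 7 N force appeared while the arm was holding. Checking that before I move.

```bash
python3 - <<'E'
from h import *
s=st(); c=snap('w3','wrist'); s=st(); print(s['joint_positions'],s['joint_vel'])
print(np.load('pics/w2.npy').round(4)); print(np.load('pics/w3.npy').round(4))
a=cv2.imread('pics/w2.png');b=cv2.imread('pics/w3.png'); print(np.abs(a.astype(int)-b).mean())
E
```

```text
t 2.25 pos [0.5386 0.2271 0.3012] q [-0.0034  0.8898  0.4563  0.0023] F [2.2 7.4 1.4] T [ 0.48 -0.15 -0.02] g 1.002 j [-0.2   0.55 -0.46  1.55  0.26  1.1  -1.35]
t 2.3 pos [0.5376 0.224  0.301 ] q [-0.0025  0.8898  0.4564  0.0011] F [-1.  -0.7 -0.5] T [-0.03  0.   -0.01] g 0.997 j [-0.2   0.55 -0.46  1.55  0.26  1.1  -1.34]
[-0.20117532  0.55023984 -0.4607629   1.55412836  0.25924566  1.09610488
 -1.34437278] [ 0.05911484 -0.03539796  0.05113131  0.07199199  0.01625168  0.01855983
  0.03195013]
[[ 8.074e-01 -5.900e-01 -4.000e-04 -3.063e-01]
 [-5.695e-01 -7.796e-01  2.604e-01  4.145e-01]
 [-1.540e-01 -2.100e-01 -9.655e-01  6.033e-01]
 [ 0.000e+00  0.000e+00  0.000e+00  1.000e+00]]
[[ 0.812  -0.5836 -0.0044 -0.3041]
 [-0.5638 -0.7864  0.2526  0.4225]
 [-0.1509 -0.2027 -0.9676  0.6027]
 [ 0.      0.      0.      1.    ]]
7.291733276643991
```

View pics/w3.png

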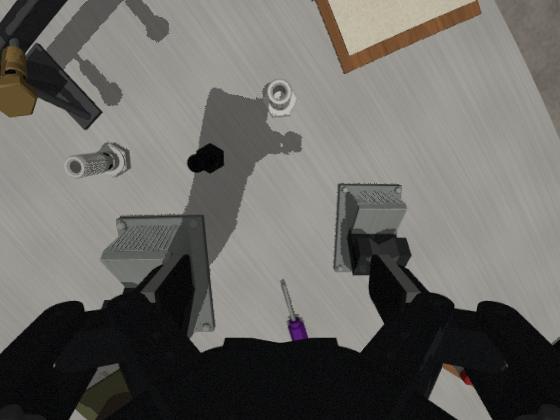

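The arm was still settling after a fast stop, so it was not a contact. I'll re-check the bolt and plate in this steadier frame; the bolt mouth is at about (280,95).

```bash
python3 - <<'E'
from ov import *
vw=np.load('pics/w3.npy'); im=cv2.imread('pics/w3.png')
overlay('wrist',vw,im,(.5995,.070),53.85,(325,170,100,100),6,'pics/o3.png',.033)
crop(im,250,65,60,55,10,'pics/w3a.png')
E
```

```text
(no output)
```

View pics/o3.png

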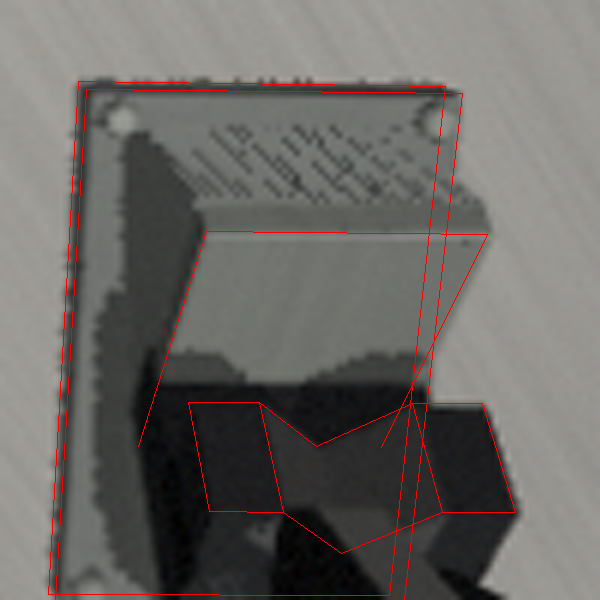

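View pics/w3a.png

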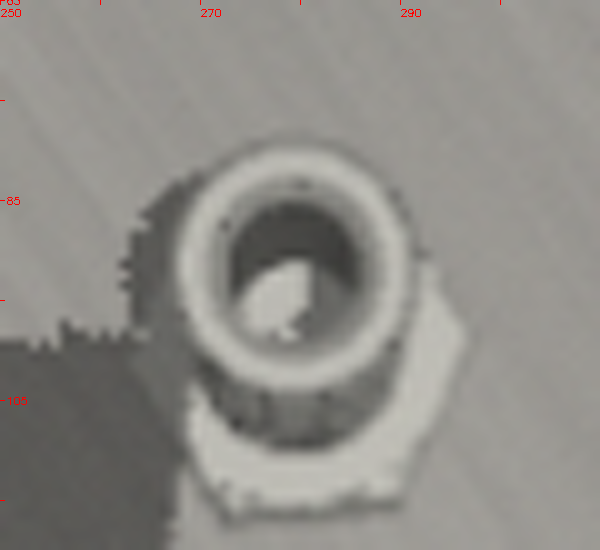

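```bash
python3 - <<'E'
from h import *
np.set_printoptions(precision=4,suppress=True)
vw=np.load('pics/w3.npy'); print(onz('wrist',(279.05,91.35),.105,vw)); 
s=st()
for z in(.17,.066): print(go(s['position'],s['tool_rot'],(.6010,.3170,z),tgt(53.85)))
E
```

```text
[0.6013 0.317  0.105 ]
t 2.3 pos [0.5376 0.224  0.301 ] q [-0.0025  0.8898  0.4564  0.0011] F [-1.  -0.7 -0.5] T [-0.03  0.   -0.01] g 0.997 j [-0.2   0.55 -0.46  1.55  0.26  1.1  -1.34]
(array([112.0162,  -2.321 , 131.5189]), array([-0.1948, -0.2401,  0.4579]))
(array([111.579 ,  -1.9692, 235.5174]), array([-0.1948, -0.2401,  0.4579]))
```

arm_command --pt "0.03 -0.002 0.03 0 0 0 100" --pt "0.06 -0.004 0.06 0 0 0 100" --pt "0.09 -0.006 0.09 0 0 0 100" --pt "0.11 -0.007 0.12 0 0 0 100" --pt "0.119 -0.007 0.13 0 0 0 100" --pt "0.119 -0.007 0.132 0 0 0 100" --pt "0.119 -0.007 0.132 0 0 0 100" --pt "0.119 -0.007 0.132 0 0 0 100" --pt "0.119 -0.007 0.132 0 0 0 100" --pt "0.119 -0.007 0.132 0 0 0 100"

```text
time: 3.3
position: [0.6028, 0.317, 0.1708]
tool_rot: [0.0, 0.892, 0.453, 0.001]
wrist_force: [-0.5, 0.6, -0.2]
gripper_width: 0.995
```

```bash
python3 - <<'E'
from h import *
s=st(); snap('w4','wrist'); s=st()
print(go(s['position'],s['tool_rot'],(.6012,.3170,.066),tgt(53.85)))
E
```

```text
t 3.3 pos [0.6028 0.317  0.1708] q [2.000e-04 8.917e-01 4.527e-01 8.000e-04] F [-0.5  0.6 -0.2] T [0.02 0.02 0.06] g 0.995 j [-0.36  0.82 -0.4   1.4   0.35  0.99 -1.46]
t 3.35 pos [0.6027 0.3171 0.1705] q [1.000e-04 8.916e-01 4.528e-01 7.000e-04] F [-0.2  1.  -0.6] T [0.01 0.   0.03] g 1.0 j [-0.36  0.82 -0.4   1.4   0.35  0.99 -1.46]
(array([ -1.06372986,  -1.28571957, 104.52970677]), array([ 0.04818894, -0.06217006, -0.00668636]))
```

View pics/w4.png

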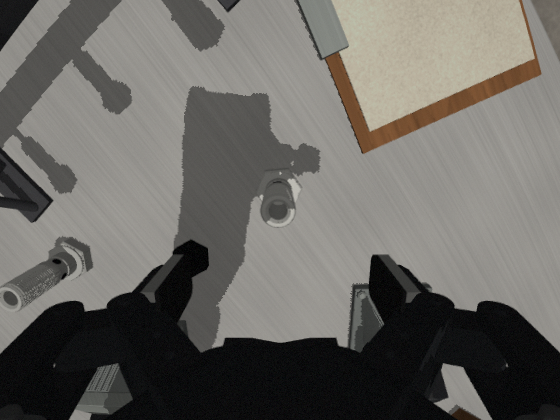

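The bolt sits centred between the fingers, at (279,205) against a finger midpoint of about column 281. Descending and gripping.

arm_command --pt "-0.001 -0.001 0.02 0 0 0 100" --pt "-0.001 -0.001 0.045 0 0 0 100" --pt "-0.001 -0.001 0.07 0 0 0 100" --pt "-0.001 -0.001 0.09 0 0 0 100" --pt "-0.001 -0.001 0.1 0 0 0 100" --pt "-0.001 -0.001 0.104 0 0 0 100" --pt "-0.001 -0.001 0.104 0 0 0 60" --pt "-0.001 -0.001 0.104 0 0 0 20" --pt "-0.001 -0.001 0.104 0 0 0 0" --pt "-0.001 -0.001 0.104 0 0 0 0" --force 90

```text
time: 4.35
position: [0.6014, 0.3175, 0.0664]
tool_rot: [-0.0, 0.892, 0.453, 0.001]
wrist_force: [-2.8, 0.2, 12.7]
gripper_width: 0.33
```

```bash
python3 - <<'E'
from h import *
s=st(); snap('w5','wrist'); s=st()
E
```

```text
t 4.35 pos [0.6014 0.3175 0.0664] q [-1.000e-04  8.916e-01  4.529e-01  7.000e-04] F [-2.8  0.2 12.7] T [0.47 0.72 0.06] g 0.33 j [-0.38  0.94 -0.35  1.48  0.41  0.79 -1.51]
t 4.4 pos [0.6015 0.318  0.0669] q [-3.000e-04  8.915e-01  4.530e-01  1.100e-03] F [-0.7 -1.2  2.8] T [-0.29  0.2  -0.01] g 0.299 j [-0.38  0.94 -0.36  1.48  0.41  0.79 -1.51]
```

View pics/w5.png

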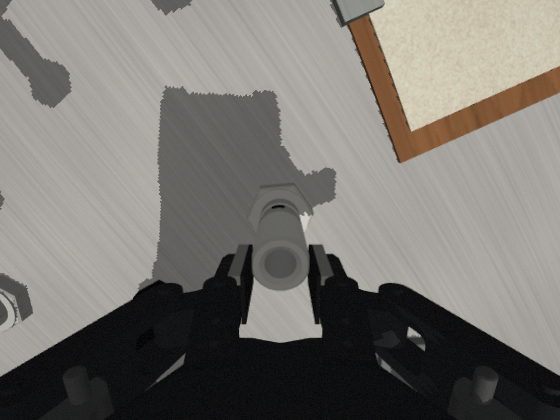

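The jaws are around the shank (mouth at 280,262). Lifting to verify the hold.

arm_command --pt "0 0 0 0 0 0 0" --pt "0 0 -0.01 0 0 0 0" --pt "0 0 -0.03 0 0 0 0" --pt "0 0 -0.06 0 0 0 0" --pt "0 0 -0.09 0 0 0 0" --pt "0 0 -0.12 0 0 0 0" --pt "0 0 -0.14 0 0 0 0" --pt "0 0 -0.15 0 0 0 0" --pt "0 0 -0.15 0 0 0 0" --pt "0 0 -0.15 0 0 0 0"

```text
time: 5.4
position: [0.6002, 0.3163, 0.214]
tool_rot: [0.0, 0.892, 0.453, -0.001]
wrist_force: [0.8, -0.3, -5.2]
gripper_width: 0.299
```

```bash
python3 - <<'E'
from h import *
s=st(); c=snap('w6','wrist'); snap('s6','scene'); s=st()
a=cv2.imread('pics/w6.png'); crop(a,215,160,130,110,6,'pics/w6a.png')
b=cv2.imread('pics/s6.png'); crop(b,200,150,160,120,5,'pics/s6a.png')
E
```

```text
t 5.4 pos [0.6002 0.3163 0.214 ] q [ 4.000e-04  8.915e-01  4.530e-01 -1.400e-03] F [ 0.8 -0.3 -5.2] T [-0.01  0.05 -0.04] g 0.299 j [-0.35  0.77 -0.41  1.36  0.32  1.08 -1.44]
t 5.5 pos [0.6    0.3162 0.2135] q [ 3.000e-04  8.915e-01  4.530e-01 -1.900e-03] F [ 0.2  0.1 -4.7] T [ 0.01 -0.02  0.03] g 0.298 j [-0.35  0.78 -0.41  1.36  0.32  1.08 -1.44]
```

View pics/w6a.png

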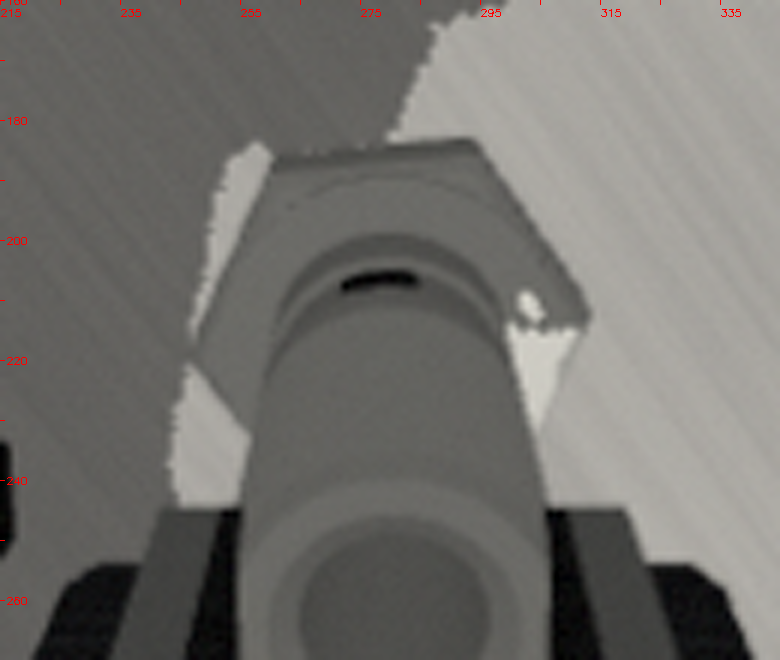

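View pics/s6a.png

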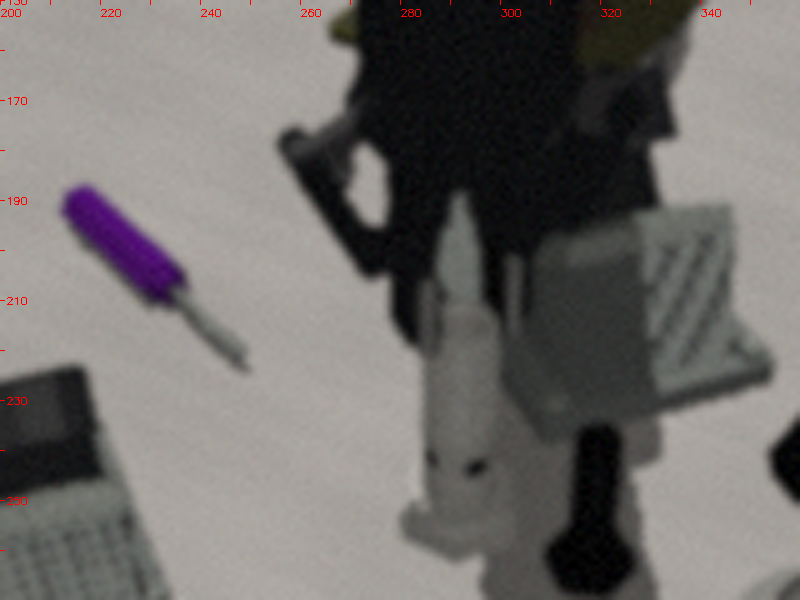

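```bash
python3 - <<'E'
from ov import *
np.set_printoptions(precision=4,suppress=True)
s=st(); vw=np.load('pics/w6.npy'); R=Rq(s['tool_rot']); p=s['position']
# cam in tool fixed
Rc=np.array([[0,-.9657,-.2597],[1,0,0],[0,-.2597,.9657]]); oc=np.array([.0642,.0016,-.1735])
Rv=vw[:3,:3]; ocw=-Rv.T@vw[:3,3]; print('cam in tool',R.T@(ocw-p)); print(R.T@Rv.T)
M,D=cam('wrist')
im=cv2.imread('pics/w6.png'); k=6; x0,y0=215,160
big=cv2.resize(im[y0:y0+125,x0:x0+130],None,fx=k,fy=k,interpolation=cv2.INTER_CUBIC)
dx=float(__import__('sys').argv[1]) if len(__import__('sys').argv)>1 else 0
a=np.linspace(0,2*np.pi,49)
for col,dx in(((0,0,255),0),((0,255,0),-.003)):
  for z,rr in((-.039,.015),(-.039,.008),(.046,.015),(.046,.023)):
    P=np.c_[dx+rr*np.cos(a),rr*np.sin(a),np.full(49,z)]; W=p+P@R.T
    q=((proj('wrist',W,vw)-[x0,y0]+.5)*k-.5).astype(int); cv2.polylines(big,[q.reshape(-1,1,2)],True,col,1)
cv2.imwrite('pics/w6o.png',big)
E
```

```text
t 5.5 pos [0.6    0.3162 0.2135] q [ 0.0003  0.8915  0.453  -0.0019] F [ 0.2  0.1 -4.7] T [ 0.01 -0.02  0.03] g 0.298 j [-0.35  0.78 -0.41  1.36  0.32  1.08 -1.44]
cam in tool [ 0.0636  0.0007 -0.1739]
[[-0.     -0.966  -0.2587]
 [ 1.     -0.     -0.    ]
 [ 0.     -0.2587  0.966 ]]
```

View pics/w6o.png

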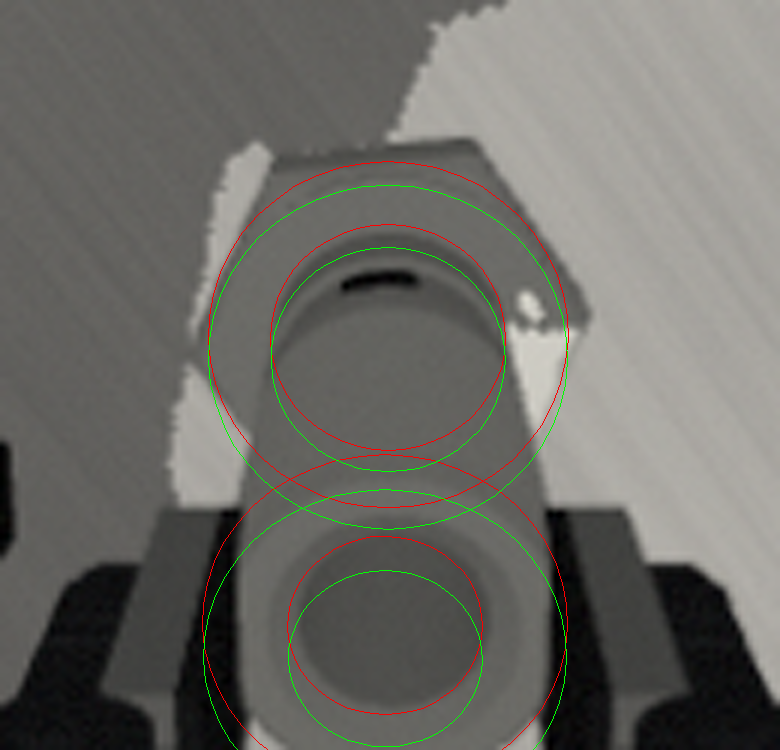

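```bash
python3 - <<'E'
from h import *
a=cv2.imread('pics/w6.png'); a=cv2.convertScaleAbs(a,alpha=1.8,beta=10); crop(a,215,215,130,90,6,'pics/w6b.png')
E
```

```text
(no output)
```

View pics/w6b.png

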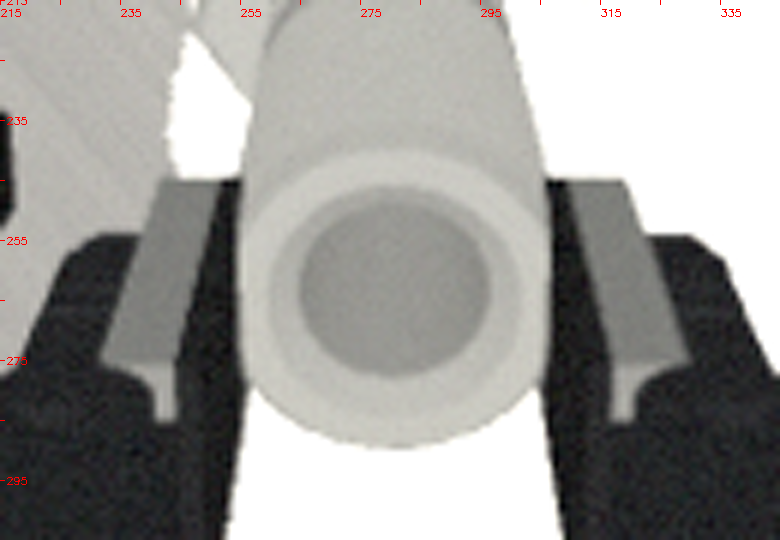

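The wrist crop shows the bore centred at (280.4,261.4), about 1 mm off the tool axis, with the bolt held nearly straight. It weighs roughly 4.9 N. The pads read slightly under 30 mm because they sink in under the grip force. Computing the pre-place pose.

```bash
python3 - <<'E'
from h import *
np.set_printoptions(precision=4,suppress=True)
s=st(); o,R=vframe((.5995,.070),53.85); print(o)
tR=tgt(53.85,35); print(np.abs(tR-np.c_[R[:,0],-R[:,1],-R[:,2]]).max())
for v in((45,0,66.5+45),(45,0,66.5+3),(0,0,69.5)): 
    t=o+R@(np.array(v)/1000); print(v,t,*go(s['position'],s['tool_rot'],t,tR))
E
```

```text
t 5.5 pos [0.6    0.3162 0.2135] q [ 0.0003  0.8915  0.453  -0.0019] F [ 0.2  0.1 -4.7] T [ 0.01 -0.02  0.03] g 0.298 j [-0.35  0.78 -0.41  1.36  0.32  1.08 -1.44]
[0.6172 0.0942 0.06  ]
1.1102230246251565e-16
(45, 0, 111.5) [0.6012 0.0723 0.1771] [-196.1373  144.8179   36.9348] [-0.0705 35.2096  0.0076]
(45, 0, 69.5) [0.6154 0.0918 0.1427] [-171.9214  144.8681   71.2508] [-0.0705 35.2096  0.0076]
(0, 0, 69.5) [0.5937 0.062  0.1169] [-208.6885  144.879    97.1964] [-0.0705 35.2096  0.0076]
```

arm_command --pt "-0.015 0.011 -0.005 0 3 0 0" --pt "-0.04 0.03 -0.01 0 7 0 0" --pt "-0.07 0.052 -0.01 0 12 0 0" --pt "-0.1 0.074 -0.01 0 17 0 0" --pt "-0.13 0.096 -0.01 0 22 0 0" --pt "-0.16 0.118 0 0 27 0 0" --pt "-0.18 0.135 0.015 0 32 0 0" --pt "-0.195 0.145 0.03 0 35 0 0" --pt "-0.196 0.145 0.035 0 35.2 0 0" --pt "-0.196 0.145 0.035 0 35.2 0 0"

```text
time: 6.5
position: [0.6008, 0.0713, 0.1779]
tool_rot: [-0.138, 0.851, 0.43, 0.267]
wrist_force: [0.6, 0.5, -4.2]
gripper_width: 0.296
```

```bash
python3 - <<'E'
from h import *
s=st(); c=snap('w7','wrist'); snap('s7','scene'); s=st()
o,R=vframe((.5995,.070),53.85); print('V coords TCP mm',R.T@(s['position']-o)*1000, go(s['position'],s['tool_rot'],s['position'],tgt(53.85,35))[1])
b=cv2.imread('pics/s7.png'); crop(b,140,140,160,120,5,'pics/s7a.png')
E
```

```text
t 6.5 pos [0.6008 0.0713 0.1779] q [-0.1377  0.8512  0.4303  0.2671] F [ 0.6  0.5 -4.2] T [-0.99  0.73 -0.06] g 0.296 j [ 0.6   0.78 -0.82  2.04  0.29  0.15 -0.86]
t 6.6 pos [0.6029 0.0748 0.181 ] q [-0.1372  0.8493  0.4326  0.2697] F [ 0.3  0.9 -4.7] T [-1.05  0.74 -0.02] g 0.294 j [ 0.59  0.78 -0.83  2.03  0.29  0.15 -0.86]
V coords TCP mm [ 49.65044054   0.13152209 112.98572123] [-0.0579782  -0.23024868  0.11318769]
```

View pics/w7.png

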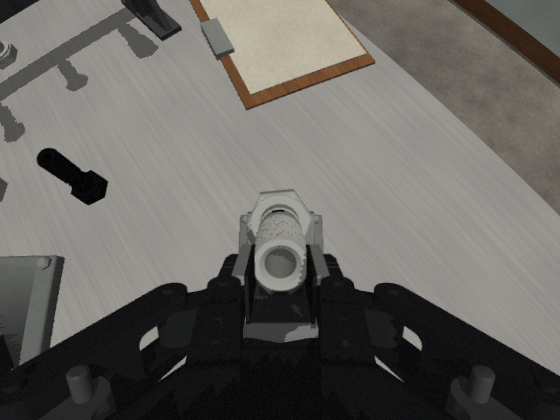

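View pics/s7a.png

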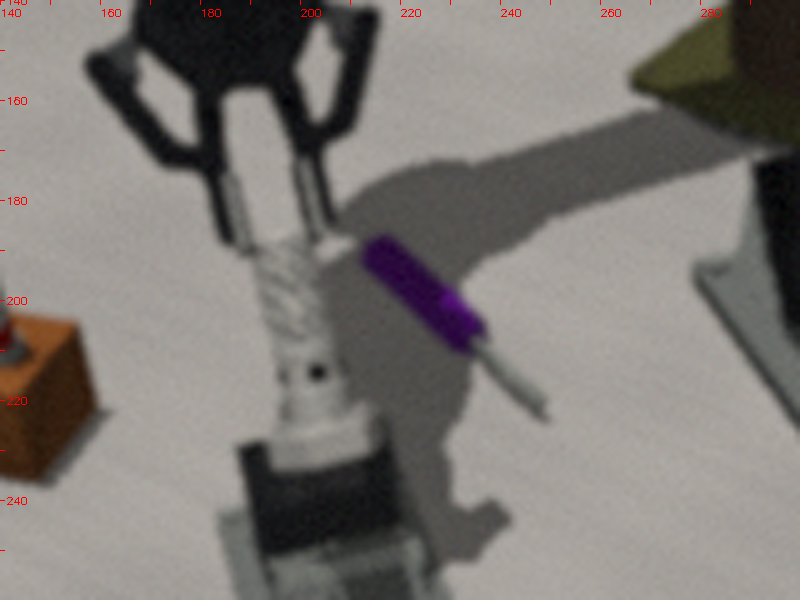

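```bash
cat > bo.py <<'E'
from h import *
def bolt_overlay(camn,view,img,T0,Rb,box,k,out,extra=[]):
    x0,y0,w,h=box; im=cv2.resize(img[y0:y0+h,x0:x0+w],None,fx=k,fy=k,interpolation=cv2.INTER_CUBIC)
    a=np.linspace(0,2*np.pi,37)
    for z,rr in((0,.0265),(.020,.0265),(.020,.015),(.06,.015),(.105,.015),(.105,.008)):
        W=T0+np.c_[rr*np.cos(a),rr*np.sin(a),0*a+z]@Rb.T
        q=((proj(camn,W,view)-[x0,y0]+.5)*k-.5).astype(int); cv2.polylines(im,[q.reshape(-1,1,2)],True,(0,0,255),1)
    for p in extra:
        q=((proj(camn,[p],view)-[x0,y0]+.5)*k-.5).astype(int)[0]; cv2.circle(im,tuple(int(i) for i in q),4,(255,0,0),-1)
    cv2.imwrite(out,im)
E
python3 - <<'E'
from bo import *
s=st(); R=Rq(s['tool_rot']); p=s['position']
Rb=R@np.diag([1,-1,-1]); T0=p+R@np.array([0.001,0,.0665])
bolt_overlay('scene',None,cv2.imread('pics/s7.png'),T0,Rb,(140,140,160,120),5,'pics/s7o.png',[p,p-R[:,2]*.019])
E
```

```text
t 6.6 pos [0.6029 0.0748 0.181 ] q [-0.1372  0.8493  0.4326  0.2697] F [ 0.3  0.9 -4.7] T [-1.05  0.74 -0.02] g 0.294 j [ 0.59  0.78 -0.83  2.03  0.29  0.15 -0.86]
```

View pics/s7o.png

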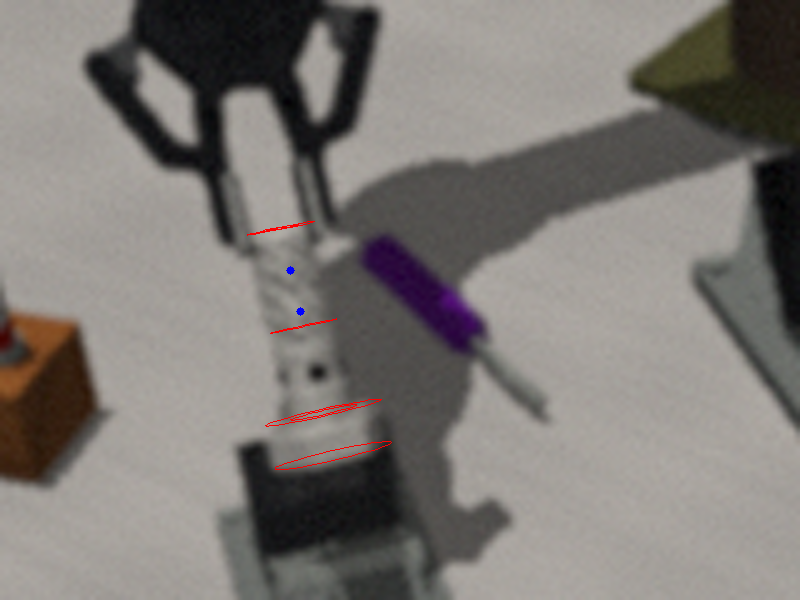

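The scene overlay matches the model: bolt axis right, head above the block. The finger pads sit higher on the shank than planned, overlapping only about 10 mm, but the hold has been steady through the tilt. Lowering along the axis while still clear on the open side.

arm_command --pt "-0.001 0 0.004 0 0 0 0" --pt "-0.002 0 0.012 0 0 0 0" --pt "-0.003 0 0.022 0 0 0 0" --pt "-0.004 0 0.031 0 0 0 0" --pt "-0.004 0 0.037 0 0 0 0" --pt "-0.004 0 0.041 0 0 0 0" --pt "-0.004 0 0.042 0 0 0 0" --pt "-0.004 0 0.042 0 0 0 0" --pt "-0.004 0 0.042 0 0 0 0" --pt "-0.004 0 0.042 0 0 0 0"

```text
time: 7.6
position: [0.615, 0.0899, 0.1441]
tool_rot: [-0.137, 0.85, 0.432, 0.27]
wrist_force: [0.3, 0.2, -5.7]
gripper_width: 0.297
```

```bash
python3 - <<'E'
from bo import *
np.set_printoptions(precision=4,suppress=True)
s=st(); snap('w8','wrist'); snap('s8','scene');  s=st()
o,Rv=vframe((.5995,.070),53.85); print('V coords TCP mm',Rv.T@(s['position']-o)*1000, go(s['position'],s['tool_rot'],s['position'],tgt(53.85,35))[1])
R=Rq(s['tool_rot']); p=s['position']; Rb=R@np.diag([1,-1,-1]); T0=p+R@np.array([0.001,0,.0665])
bolt_overlay('scene',None,cv2.imread('pics/s8.png'),T0,Rb,(160,160,100,110),6,'pics/s8o.png')
a=cv2.imread('pics/w8.png'); crop(a,200,150,160,150,5,'pics/w8a.png')
E
```

```text
t 7.6 pos [0.615  0.0899 0.1441] q [-0.1367  0.8499  0.4316  0.2697] F [ 0.3  0.2 -5.7] T [-1.13  0.8  -0.  ] g 0.297 j [ 0.51  0.83 -0.74  2.03  0.31  0.06 -0.88]
t 7.7 pos [0.615  0.09   0.1441] q [-0.1368  0.8498  0.4317  0.2697] F [-0.5  0.1 -5.5] T [-1.09  0.77 -0.03] g 0.292 j [ 0.51  0.83 -0.74  2.03  0.31  0.06 -0.88]
V coords TCP mm [44.3718 -0.6974 71.5626] [ 0.0167 -0.2072  0.0104]
```

View pics/s8o.png

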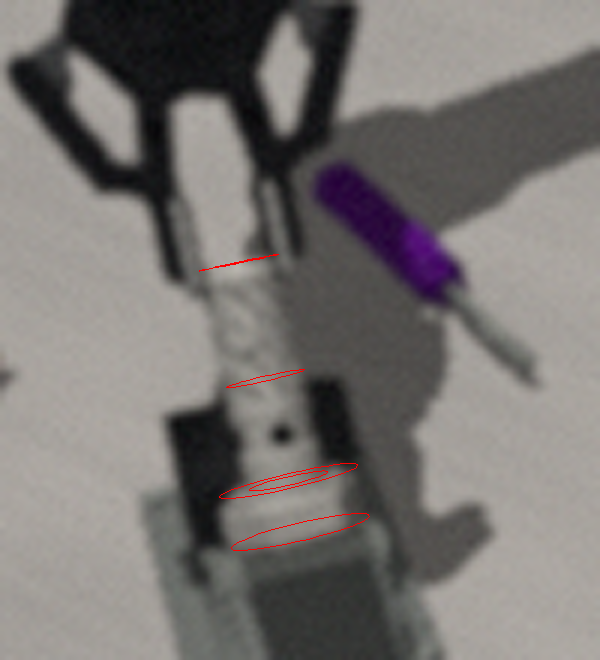

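View pics/w8a.png

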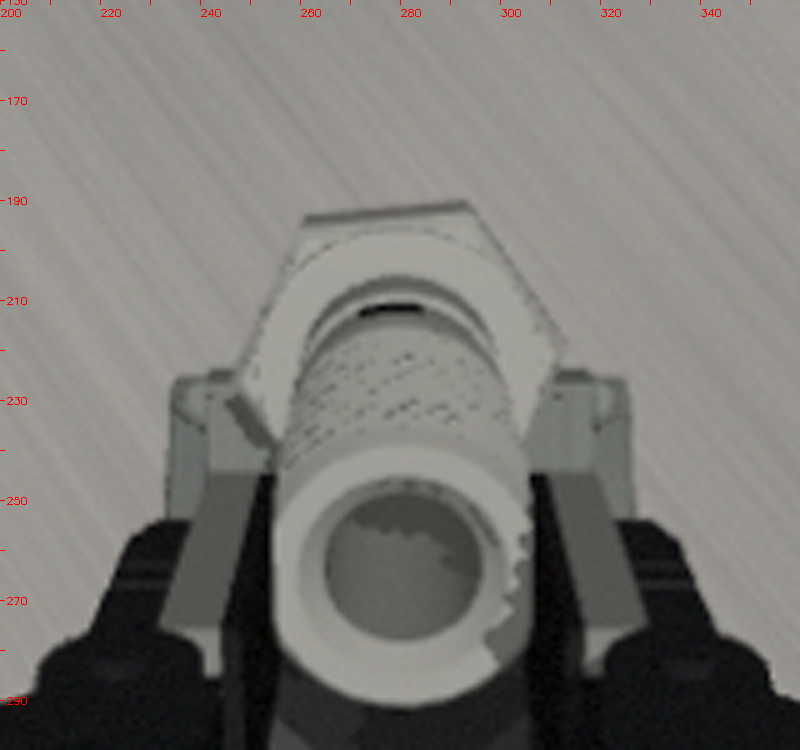

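The wrist view shows the head centred over the heel plate: heel edges at crop columns 165 and 630, hex corners at 238 and 565, so within 1 mm. Sliding in toward the V and stopping about 6 mm short.

arm_command --pt "-0.002 0 0.002 0 0 0 0" --pt "-0.007 0 0.002 0 0 0 0" --pt "-0.013 -0.001 0.002 0 0 0 0" --pt "-0.019 -0.001 0.002 0 0 0 0" --pt "-0.025 -0.001 0.002 0 0 0 0" --pt "-0.03 -0.001 0.002 0 0 0 0" --pt "-0.034 -0.001 0.002 0 0 0 0" --pt "-0.037 -0.001 0.002 0 0 0 0" --pt "-0.038 -0.001 0.002 0 0 0 0" --pt "-0.038 -0.001 0.002 0 0 0 0"

```text
time: 8.7
position: [0.5963, 0.0661, 0.1199]
tool_rot: [-0.137, 0.85, 0.432, 0.269]
wrist_force: [0.2, -0.6, -4.9]
gripper_width: 0.293
```

```bash
cat >> bo.py <<'E'
def vst():
    s=st(); o,Rv=vframe((.5995,.070),53.85); print('V mm',(Rv.T@(s['position']-o)*1000).round(2),'rot err',go(s['position'],s['tool_rot'],s['position'],tgt(53.85,35))[1].round(2),'F in V',(Rv.T@s['wrist_force']).round(1)); return s
E
python3 - <<'E'
from bo import *
s=vst(); snap('w9','wrist'); snap('s9','scene'); s=vst()
R=Rq(s['tool_rot']); p=s['position']; Rb=R@np.diag([1,-1,-1]); T0=p+R@np.array([0.001,0,.0665])
bolt_overlay('scene',None,cv2.imread('pics/s9.png'),T0,Rb,(160,160,100,110),6,'pics/s9o.png')
a=cv2.imread('pics/w9.png'); crop(a,200,150,160,150,5,'pics/w9a.png')
E
```

```text
t 8.7 pos [0.5963 0.0661 0.1199] q [-0.1369  0.85    0.4316  0.2694] F [ 0.2 -0.6 -4.9] T [-1.06  0.7  -0.08] g 0.293 j [ 0.58  0.88 -0.78  2.09  1.48  0.04 -1.99]
V mm [ 5.7   0.28 69.18] rot err [-0.   -0.17 -0.01] F in V [-3.1 -0.5 -3.8]
t 8.8 pos [0.5965 0.0664 0.1202] q [-0.1369  0.85    0.4315  0.2695] F [ 1.2 -0.8 -3.8] T [-1.1   0.74 -0.02] g 0.297 j [ 0.58  0.88 -0.78  2.09  1.48  0.04 -1.99]
V mm [ 6.09  0.3  69.18] rot err [ 0.   -0.18 -0.01] F in V [-2.1 -1.4 -3.1]
```

View pics/s9o.png

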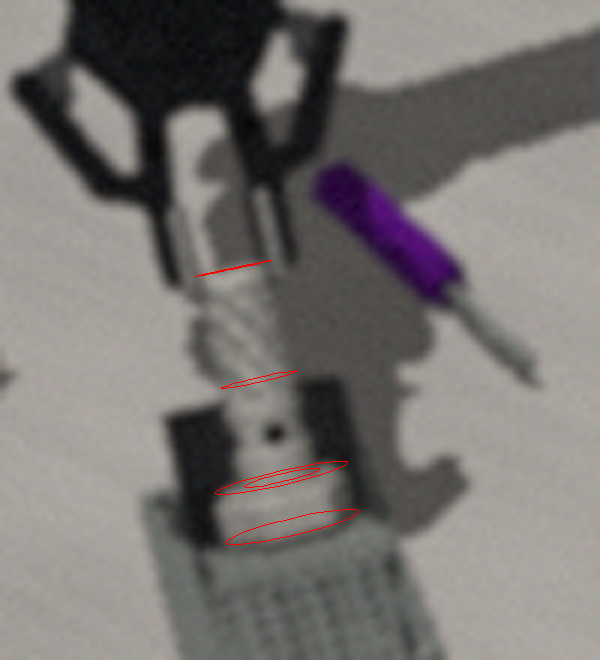

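View pics/w9a.png

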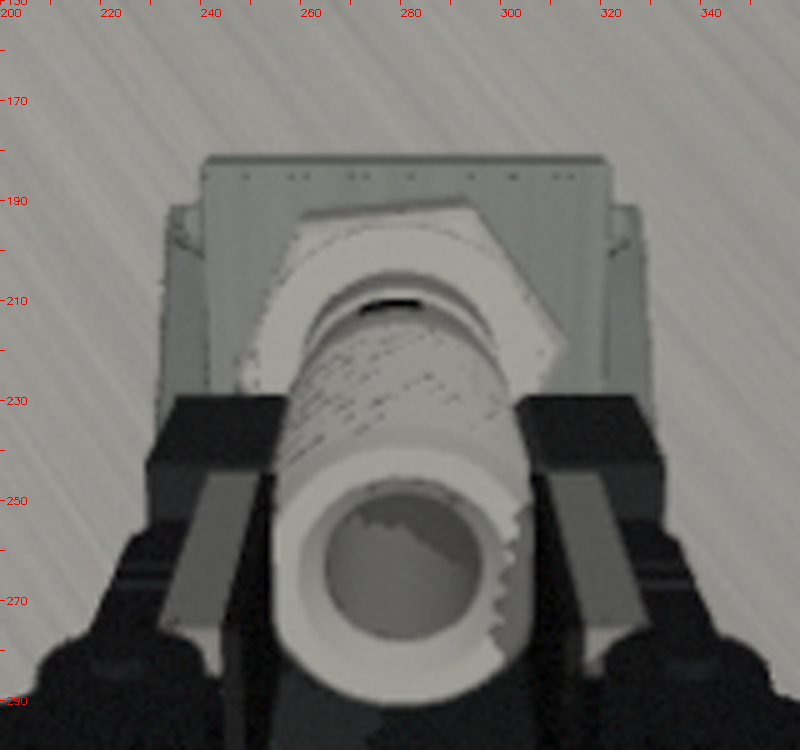

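arm_command --pt "-0.001 0 0 0 0 0 0" --pt "-0.002 0 0 0 0 0 0" --pt "-0.003 0 0 0 0 0 0" --pt "-0.004 0 0 0 0 0 0" --pt "-0.005 0 0 0 0 0 0" --pt "-0.0055 0 0 0 0 0 0" --pt "-0.006 0 0 0 0 0 0" --pt "-0.0065 0 0 0 0 0 0" --pt "-0.007 0 0 0 0 0 0" --pt "-0.007 0 0 0 0 0 0"

```text
time: 9.8
position: [0.5938, 0.0624, 0.1169]
tool_rot: [-0.137, 0.85, 0.432, 0.27]
wrist_force: [2.8, 0.5, -0.9]
gripper_width: 0.292
```

```bash
python3 - <<'E'
from bo import *
s=vst()
E
```

```text
t 9.8 pos [0.5938 0.0624 0.1169] q [-0.137   0.8495  0.4318  0.2704] F [ 2.8  0.5 -0.9] T [-0.39 -0.34 -0.37] g 0.292 j [ 0.61  0.91 -0.82  2.09  1.59  0.08 -2.07]
V mm [ 0.32  0.13 69.26] rot err [ 0.02 -0.29  0.04] F in V [ 1.2 -1.9 -1.9]
```

Light contact with the V: the x force went from about −2.6 to +1.2 N. Lowering onto the heel gently.

arm_command --pt "0 0 0.0005 0 0 0 0" --pt "0 0 0.001 0 0 0 0" --pt "-0.0005 0 0.0015 0 0 0 0" --pt "-0.0005 0 0.002 0 0 0 0" --pt "-0.001 0 0.0025 0 0 0 0" --pt "-0.001 0 0.003 0 0 0 0" --pt "-0.001 0 0.0033 0 0 0 0" --pt "-0.001 0 0.0035 0 0 0 0" --pt "-0.001 0 0.0035 0 0 0 0" --pt "-0.001 0 0.0035 0 0 0 0"

```text
time: 10.8
position: [0.5945, 0.0629, 0.1135]
tool_rot: [-0.137, 0.85, 0.432, 0.27]
wrist_force: [3.8, -2.8, 7.0]
gripper_width: 0.297
```

```bash
python3 - <<'E'
from bo import *
s=vst(); snap('w10','wrist'); snap('s10','scene'); s=vst()
a=cv2.imread('pics/w10.png'); crop(a,200,150,160,150,5,'pics/w10a.png')
crop(cv2.imread('pics/s10.png'),160,160,100,110,6,'pics/s10a.png')
E
```

```text
t 10.8 pos [0.5945 0.0629 0.1135] q [-0.1366  0.8497  0.4317  0.2703] F [ 3.8 -2.8  7. ] T [-0.27 -0.95 -0.67] g 0.297 j [ 0.63  0.92 -0.85  2.09  1.63  0.12 -2.11]
V mm [-1.01 -0.17 66.02] rot err [ 0.06 -0.25  0.04] F in V [ 4.  -4.7  5.7]
t 10.9 pos [0.5945 0.0629 0.1135] q [-0.1366  0.8497  0.4317  0.2703] F [ 3.8 -2.3  6.6] T [-0.25 -1.03 -0.69] g 0.297 j [ 0.63  0.92 -0.85  2.09  1.63  0.12 -2.11]
V mm [-0.99 -0.17 66.01] rot err [ 0.06 -0.25  0.04] F in V [ 4.1 -4.4  5.2]
```

View pics/w10a.png

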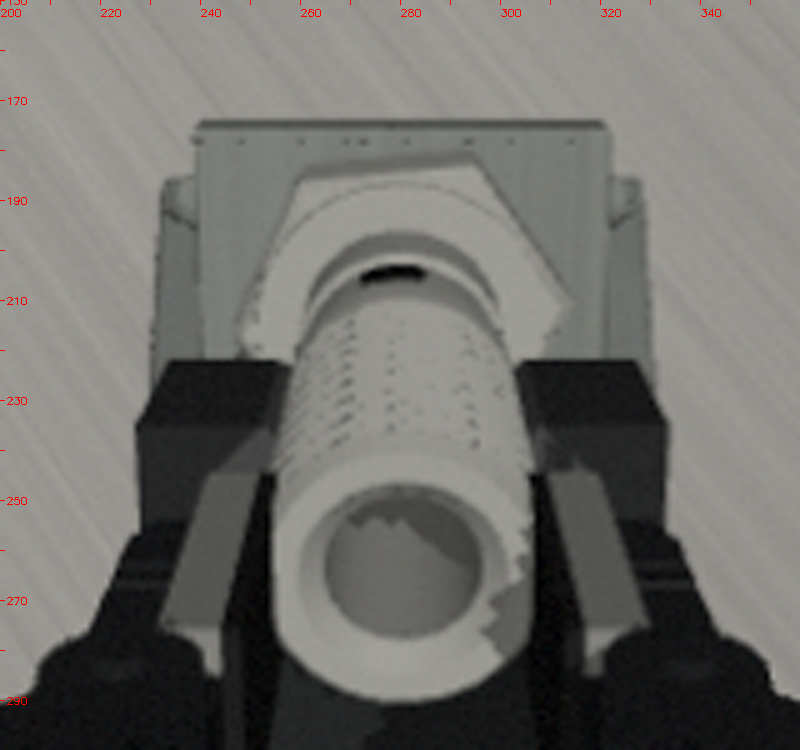

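View pics/s10a.png

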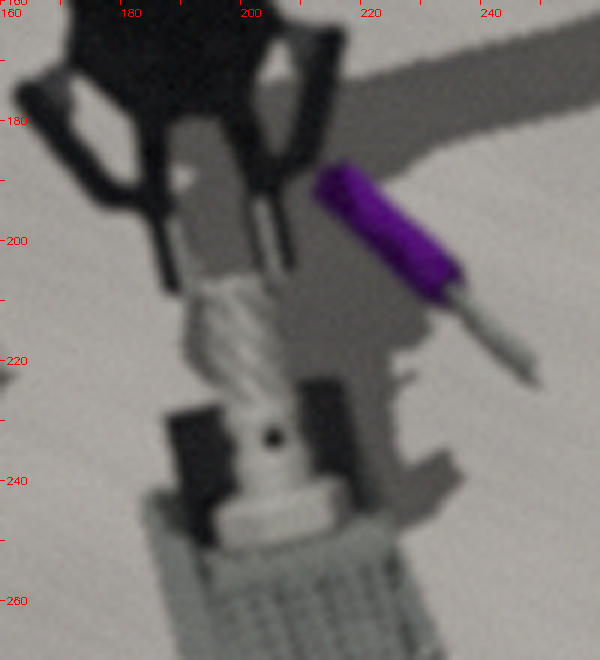

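The bolt is down on the heel (about 9 N axial) and against both V flanks. The side load of about 4.5 N says to ease 1 mm along tool +y before release.

arm_command --pt "0 0.0005 0 0 0 0 0" --pt "0 0.001 0 0 0 0 0" --pt "0 0.001 -0.0005 0 0 0 0" --pt "0 0.001 -0.0005 0 0 0 0" --pt "0 0.001 -0.0005 0 0 0 32" --pt "0 0.001 -0.0005 0 0 0 36" --pt "0 0.001 -0.0005 0 0 0 40" --pt "0 0.001 -0.0005 0 0 0 50" --pt "0 0.001 -0.0005 0 0 0 60" --pt "0 0.001 -0.0005 0 0 0 70" --force 60

```text
time: 11.9
position: [0.5938, 0.0622, 0.1129]
tool_rot: [-0.137, 0.85, 0.432, 0.269]
wrist_force: [0.2, 1.0, -0.5]
gripper_width: 0.7
```

```bash
python3 - <<'E'
from bo import *
s=vst(); snap('w11','wrist'); snap('s11','scene'); s=vst()
a=cv2.imread('pics/w11.png'); crop(a,200,150,160,150,5,'pics/w11a.png')
crop(cv2.imread('pics/s11.png'),160,160,100,110,6,'pics/s11a.png')
E
```

```text
t 11.9 pos [0.5938 0.0622 0.1129] q [-0.1371  0.8499  0.4319  0.2691] F [ 0.2  1.  -0.5] T [-0.46  0.35  0.  ] g 0.7 j [ 0.62  0.92 -0.85  2.09  1.6   0.11 -2.08]
V mm [-2.10e+00 -4.00e-02  6.61e+01] rot err [-0.05 -0.16  0.01] F in V [ 0.5  0.4 -0.9]
t 12.0 pos [0.5942 0.0622 0.1131] q [-0.137   0.8498  0.4318  0.2694] F [-1.  -0.2 -0. ] T [-0.51  0.32  0.06] g 0.699 j [ 0.62  0.92 -0.85  2.09  1.6   0.11 -2.08]
V mm [-1.82 -0.32 66.14] rot err [-0.02 -0.18  0.02] F in V [-0.6  0.6  0.4]
```

View pics/w11a.png

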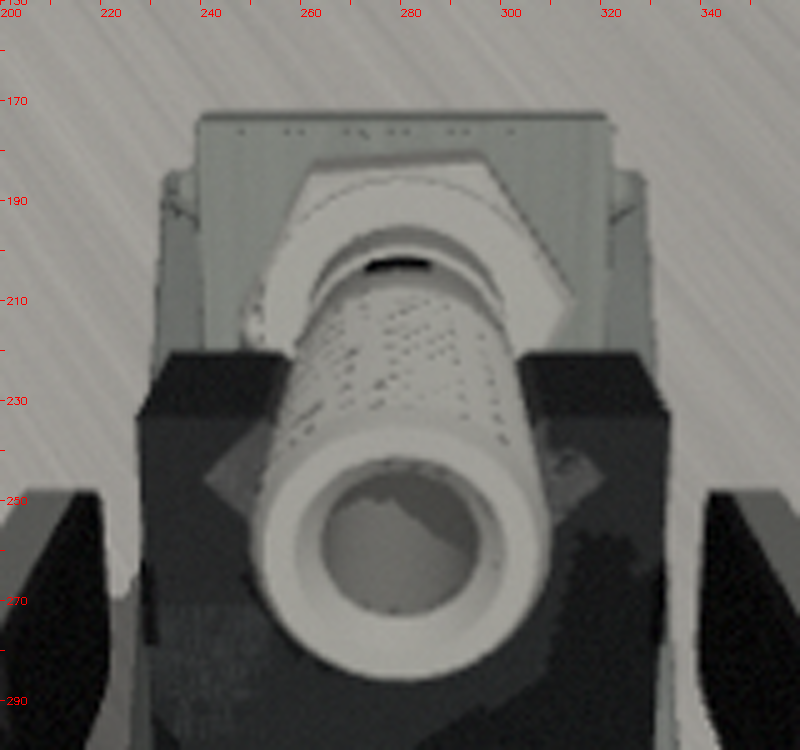

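View pics/s11a.png

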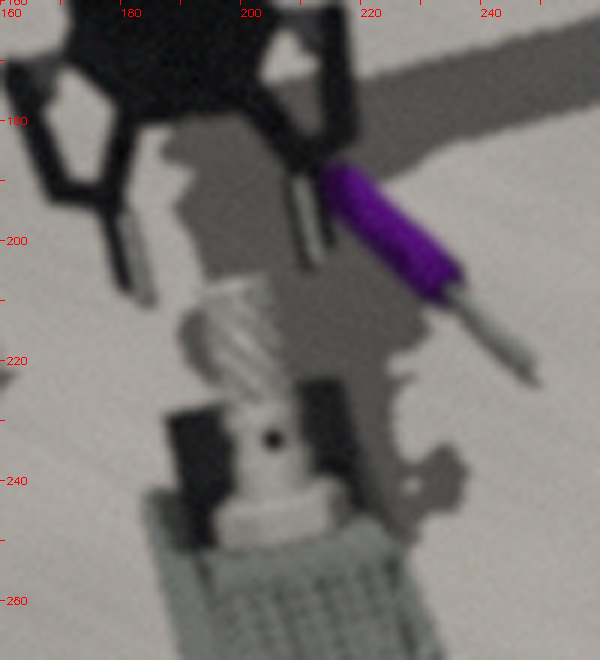

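The bolt is released and nested: shank in the V, head on the heel, bore at about (279.6,257). Fixing the mouth position from this frame, then retreating.

```bash
python3 - <<'E'
from bo import *
np.set_printoptions(precision=2,suppress=True)
from scipy.optimize import least_squares
vw=np.load('pics/w11.npy'); o,Rv=vframe((.5995,.070),53.85)
c,d=ray('wrist',(279.6,257.3),vw); cv=Rv.T@(c-o); dv=Rv.T@d; t=(.105-cv[2])/dv[2]; print('mouth V mm (z=105)',(cv+dv*t)*1000)
bolt_overlay('wrist',vw,cv2.imread('pics/w11.png'),o,Rv,(200,150,160,150),5,'pics/w11o.png')
bolt_overlay('scene',None,cv2.imread('pics/s11.png'),o,Rv,(160,160,100,110),6,'pics/s11o.png')
s=st()
E
```

```text
mouth V mm (z=105) [  1.95  -0.41 105.  ]
t 12.0 pos [0.59 0.06 0.11] q [-0.14  0.85  0.43  0.27] F [-1.  -0.2 -0. ] T [-0.51  0.32  0.06] g 0.699 j [ 0.62  0.92 -0.85  2.09  1.6   0.11 -2.08]
```

View pics/w11o.png

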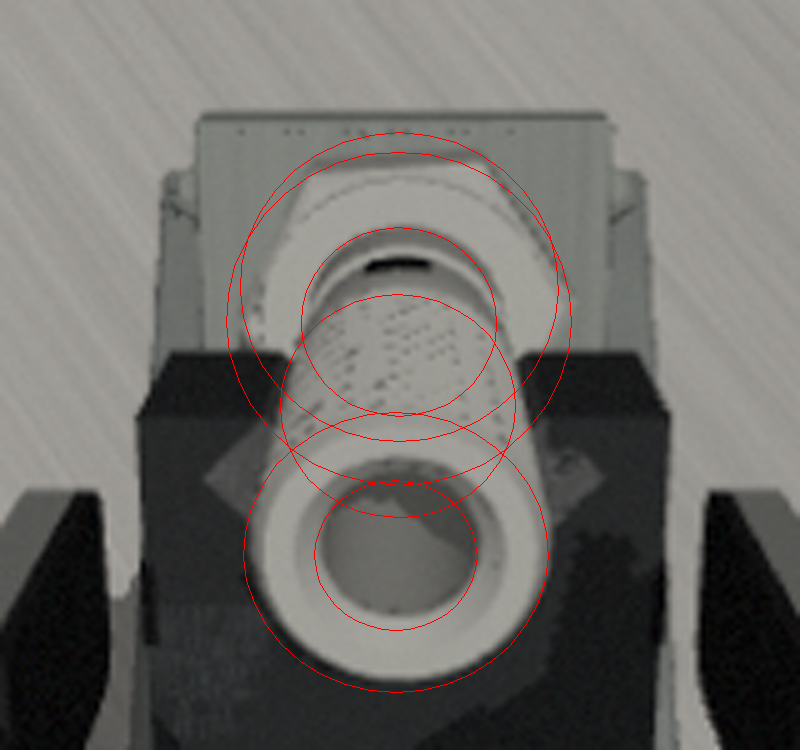

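View pics/s11o.png

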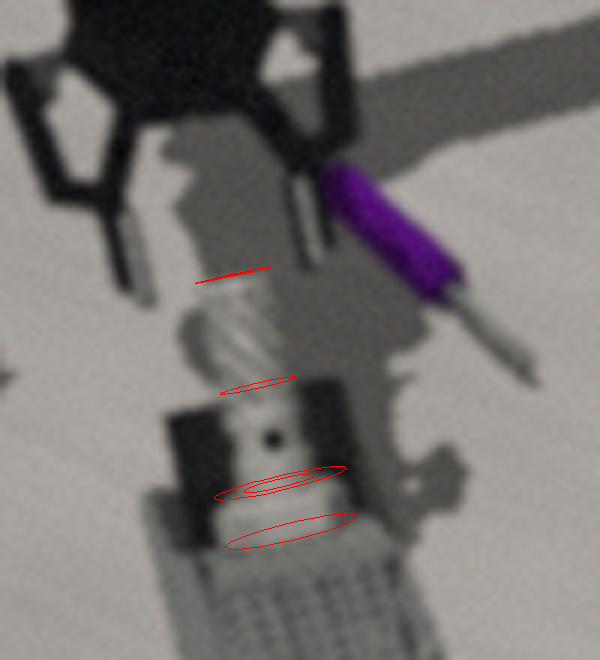

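arm_command --pt "0 0 -0.005 0 0 0 100" --pt "0 0 -0.015 0 0 0 100" --pt "0 0 -0.03 0 0 0 100" --pt "0 0 -0.05 0 0 0 100" --pt "0 0 -0.07 0 0 0 100" --pt "0 0 -0.09 0 0 0 100" --pt "0 0 -0.105 0 0 0 100" --pt "0 0 -0.115 0 0 0 100" --pt "0 0 -0.12 0 0 0 100" --pt "0 0 -0.12 0 0 0 100"

```text
time: 13.0
position: [0.5537, 0.006, 0.2115]
tool_rot: [-0.137, 0.85, 0.432, 0.27]
wrist_force: [0.4, -0.6, 0.4]
gripper_width: 0.998
```

```bash
python3 - <<'E'
from bo import *
s=vst(); snap('w12','wrist'); s=vst()
a=cv2.imread('pics/w12.png'); vw=np.load('pics/w12.npy'); o,Rv=vframe((.5995,.070),53.85)
u=proj('wrist',[o+Rv[:,2]*.105],vw)[0]; print(u)
cv2.imwrite('pics/w12.png',a)
crop(a,int(u[0])-45,int(u[1])-55,90,80,8,'pics/w12a.png')
E
```

```text
t 13.0 pos [0.5537 0.006  0.2115] q [-0.1368  0.8499  0.4315  0.2698] F [ 0.4 -0.6  0.4] T [-0.46  0.34 -0.05] g 0.998 j [ 0.98  0.91 -1.31  2.08  0.96  0.46 -1.44]
V mm [ -2.17  -0.77 186.46] rot err [ 0.03 -0.21 -0.01] F in V [ 0.  -0.7  0.5]
t 13.05 pos [0.5536 0.0063 0.2111] q [-0.1369  0.8499  0.4317  0.2695] F [-0.7  0.1 -0.7] T [-0.52  0.33  0.04] g 1.003 j [ 0.98  0.91 -1.31  2.08  0.97  0.46 -1.44]
V mm [ -2.22  -0.51 186.06] rot err [-0.01 -0.19  0.  ] F in V [-0.7  0.6 -0.4]
[278.55749139 203.48286092]
```

View pics/w12.png

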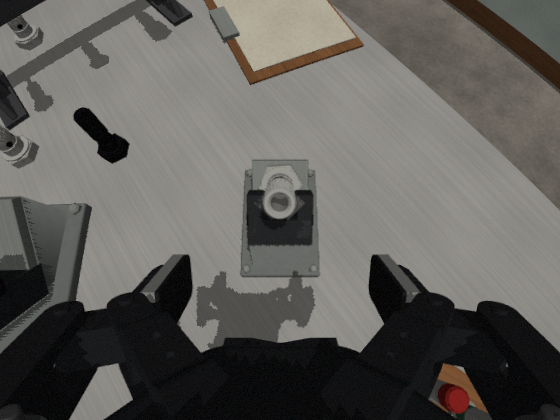

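View pics/w12a.png

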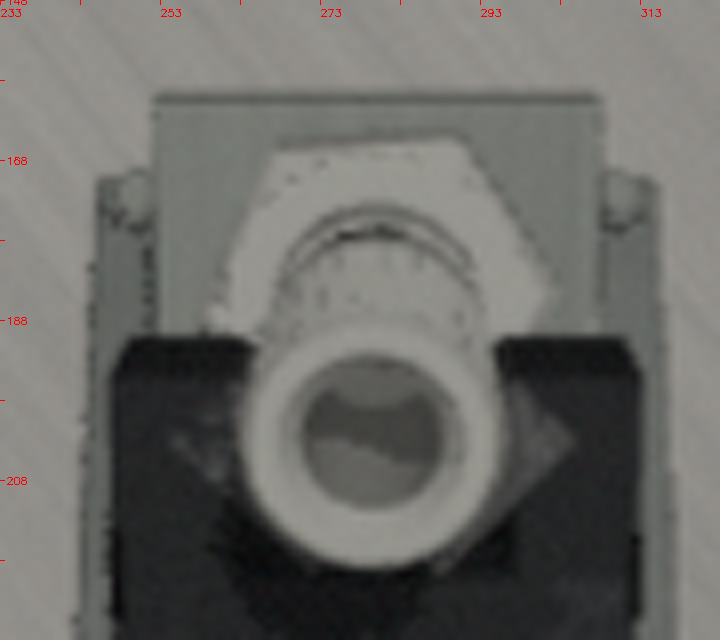

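```bash
python3 - <<'E'
from bo import *
np.set_printoptions(precision=2,suppress=True)
o,Rv=vframe((.5995,.070),53.85)
for n,uv in(('w11',(279.6,257.3)),('w12',(278.9,201.55))):
    vw=np.load(f'pics/{n}.npy')
    for z in(.1025,.105):
        c,d=ray('wrist',uv,vw); cv=Rv.T@(c-o); dv=Rv.T@d; t=(z-cv[2])/dv[2]; print(n,z,(cv+dv*t)*1000)
vw=np.load('pics/w12.npy'); im=cv2.imread('pics/w12.png'); x0,y0,k=233,148,8
big=cv2.resize(im[y0:y0+80,x0:x0+90],None,fx=k,fy=k,interpolation=cv2.INTER_CUBIC); a=np.linspace(0,2*np.pi,49)
for z,rr,col in((.105,.015,(0,0,255)),(.105,.0105,(0,255,0)),(.1025,.008,(255,0,0)),(.020,.0225,(0,255,255))):
    W=o+np.c_[.001+rr*np.cos(a),-.0003+rr*np.sin(a),0*a+z]@Rv.T
    q=((proj('wrist',W,vw)-[x0,y0]+.5)*k-.5).astype(int); cv2.polylines(big,[q.reshape(-1,1,2)],True,col,1)
cv2.imwrite('pics/w12o.png',big)
E
```

```text
w11 0.1025 [  0.85  -0.41 102.5 ]
w11 0.105 [  1.95  -0.41 105.  ]
w12 0.1025 [  1.16  -0.29 102.5 ]
w12 0.105 [  1.75  -0.3  105.  ]
```

View pics/w12o.png

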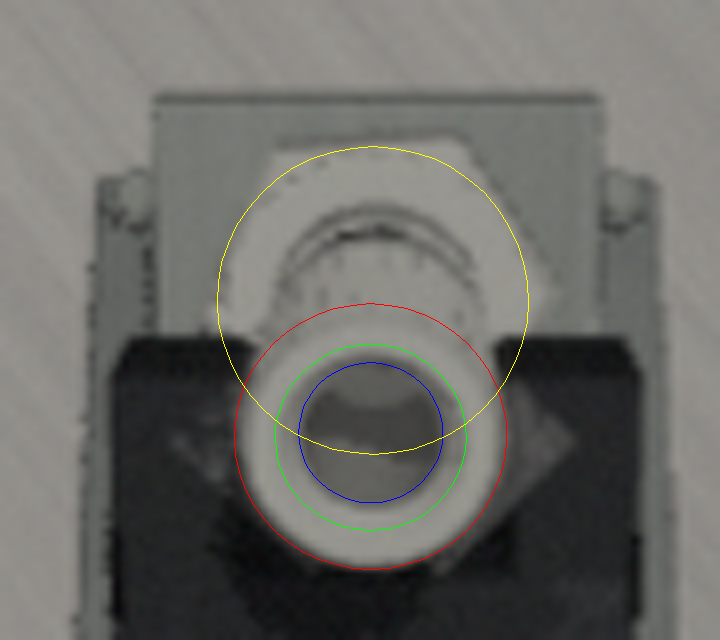

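The circles fit with the mouth at V-coordinates (1.0, −0.3, 105) mm, so the bolt is properly nested. Now to the stand: tool down, jaws along the stand's short side, high above the gauges.

```bash
python3 - <<'E'
from bo import *
np.set_printoptions(precision=4,suppress=True)
from workcell import r; print(r.pinch_z)
s=st(); print(go(s['position'],s['tool_rot'],(.6145,-.2125,.27),tgt(109)))
E
```

```text
0.0187
t 13.05 pos [0.5536 0.0063 0.2111] q [-0.1369  0.8499  0.4317  0.2695] F [-0.7  0.1 -0.7] T [-0.52  0.33  0.04] g 1.003 j [ 0.98  0.91 -1.31  2.08  0.97  0.46 -1.44]
(array([ -81.1023,  178.2274, -129.2178]), array([ 16.9144, -32.3986, -53.3445]))
```

arm_command --pt "-0.008 0.018 -0.014 1.7 -3.2 -5.3 100" --pt "-0.017 0.037 -0.028 3.6 -6.8 -11.2 100" --pt "-0.026 0.057 -0.042 5.5 -10.5 -17.3 100" --pt "-0.036 0.078 -0.057 7.5 -14.4 -23.7 100" --pt "-0.047 0.102 -0.074 9.8 -18.8 -30.9 100" --pt "-0.057 0.126 -0.091 12.1 -23.2 -38.1 100" --pt "-0.067 0.148 -0.107 14.3 -27.3 -45 100" --pt "-0.075 0.166 -0.12 16 -30.5 -50.2 100" --pt "-0.08 0.176 -0.128 16.8 -32.1 -52.9 100" --pt "-0.081 0.178 -0.129 16.9 -32.4 -53.3 100"

```text
time: 14.05
position: [0.6155, -0.2117, 0.2699]
tool_rot: [0.001, 0.581, 0.814, -0.0]
wrist_force: [-0.3, 0.5, 0.3]
gripper_width: 1.0
```

```bash
python3 - <<'E'
from bo import *
s=st(); snap('w13','wrist'); s=st()
E
```

```text
t 14.05 pos [ 0.6155 -0.2117  0.2699] q [ 6.000e-04  5.807e-01  8.141e-01 -1.000e-04] F [-0.3  0.5  0.3] T [ 0.02 -0.05  0.01] g 1.0 j [ 0.82  0.97 -1.38  1.36  0.94  1.53 -0.14]
t 14.1 pos [ 0.6151 -0.2116  0.2696] q [ 1.000e-04  5.809e-01  8.140e-01 -1.000e-04] F [-0.5  0.3 -0.7] T [-0.02  0.01 -0.  ] g 0.999 j [ 0.82  0.97 -1.38  1.37  0.94  1.53 -0.14]
```

View pics/w13.png

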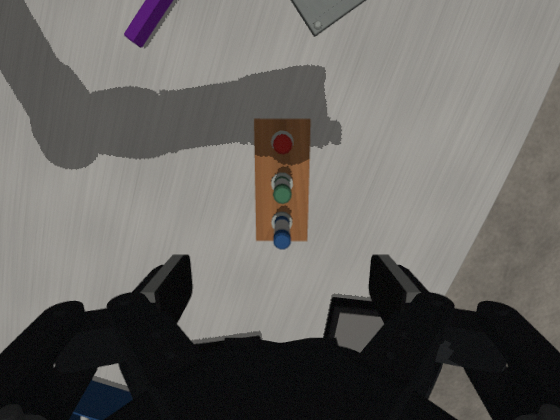

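The wrist view shows the stand aligned with the image: red (283,144), green (282,194), blue (282,240). The green one, in the middle, is the target. Enlarging.

```bash
python3 - <<'E'
from bo import *
a=cv2.imread('pics/w13.png'); crop(a,245,115,75,140,5,'pics/w13a.png')
E
```

```text
(no output)
```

View pics/w13a.png

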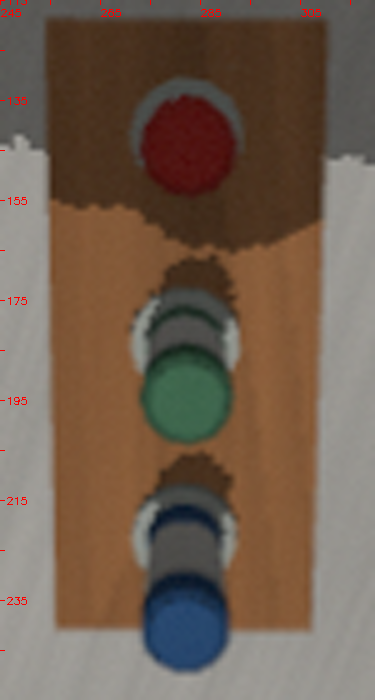

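```bash
python3 - <<'E'
from bo import *
np.set_printoptions(precision=4,suppress=True)
vw=np.load('pics/w13.npy'); u=(281.9,194.1); g=onz('wrist',u,.136,vw); print(g, tri([('wrist',u,vw),('scene',(115.7,183.2))]),tri([('wrist',u,vw),('top',(386.6,162.9))]))
b=onz('wrist',(281.9,188.5),.126,vw)
print('blue',onz('wrist',(281.7,240.3),.136,vw),'red',onz('wrist',(282.2,143.3),.136,vw))
s=st()
for z in(.18,.074): print(go(s['position'],s['tool_rot'],(g[0],g[1],z),tgt(109)))
im=cv2.imread('pics/w13.png'); x0,y0,k=245,115,5
big=cv2.resize(im[y0:y0+140,x0:x0+75],None,fx=k,fy=k,interpolation=cv2.INTER_CUBIC); a=np.linspace(0,2*np.pi,49)
for z,rr in((.136,.01),(.066,.014),(.060,.014)):
    q=((proj('wrist',np.c_[g[0]+rr*np.cos(a),g[1]+rr*np.sin(a),0*a+z],vw)-[x0,y0]+.5)*k-.5).astype(int); cv2.polylines(big,[q.reshape(-1,1,2)],True,(0,0,255),1)
cv2.imwrite('pics/w13o.png',big)
E
```

```text
[ 0.6164 -0.2127  0.136 ] (array([ 0.6161, -0.2127,  0.1345]), [0.0005287947260966074, 0.0005287947260965065]) (array([ 0.6175, -0.2139,  0.126 ]), [0.0008750227432069699, 0.0008750227432069555])
blue [ 0.6331 -0.2616  0.136 ] red [ 0.5996 -0.1632  0.136 ]
t 14.1 pos [ 0.6151 -0.2116  0.2696] q [ 0.0001  0.5809  0.814  -0.0001] F [-0.5  0.3 -0.7] T [-0.02  0.01 -0.  ] g 0.999 j [ 0.82  0.97 -1.38  1.37  0.94  1.53 -0.14]
(array([-1.436 ,  0.9341, 89.5888]), array([ 0.0013,  0.0175, -0.0263]))
(array([ -1.4035,   0.9317, 195.5888]), array([ 0.0013,  0.0175, -0.0263]))
```

View pics/w13o.png

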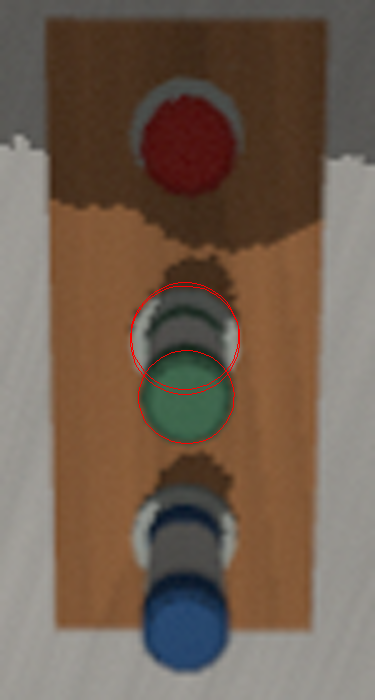

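Two-view height of the gauge top is 0.126 to 0.135 (0.136 expected), at (0.6164, −0.2127). Descending around the green handle.

arm_command --pt "-0.0005 0.0005 0.01 0 0 0 100" --pt "-0.001 0.001 0.035 0 0 0 100" --pt "-0.0014 0.001 0.065 0 0 0 100" --pt "-0.0014 0.001 0.095 0 0 0 100" --pt "-0.0014 0.001 0.125 0 0 0 100" --pt "-0.0014 0.001 0.152 0 0 0 100" --pt "-0.0014 0.001 0.174 0 0 0 100" --pt "-0.0014 0.001 0.188 0 0 0 100" --pt "-0.0014 0.001 0.194 0 0 0 100" --pt "-0.0014 0.001 0.194 0 0 0 100"

```text
time: 15.1
position: [0.6159, -0.2129, 0.0757]
tool_rot: [-0.0, 0.581, 0.814, 0.0]
wrist_force: [0.3, 0.7, 1.2]
gripper_width: 1.0
```

```bash
python3 - <<'E'
from bo import *
s=st(); snap('w14','wrist'); snap('s14','scene'); s=st()
crop(cv2.imread('pics/s14.png'),60,120,130,120,6,'pics/s14a.png')
E
```

```text
t 15.1 pos [ 0.6159 -0.2129  0.0757] q [-3.000e-04  5.810e-01  8.139e-01  2.000e-04] F [0.3 0.7 1.2] T [ 0.01  0.02 -0.05] g 1.0 j [ 0.81  1.18 -1.25  1.55  1.16  1.29 -0.29]
t 15.2 pos [ 0.6168 -0.2128  0.0773] q [8.000e-04 5.810e-01 8.139e-01 8.000e-04] F [0.1 0.7 0.5] T [0.03 0.01 0.01] g 1.0 j [ 0.81  1.18 -1.26  1.55  1.16  1.29 -0.29]
```

View pics/w14.png

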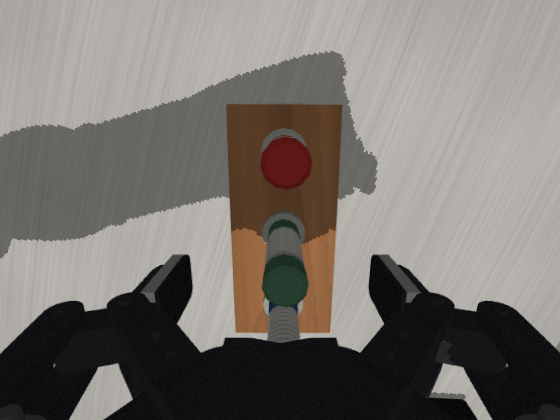

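View pics/s14a.png

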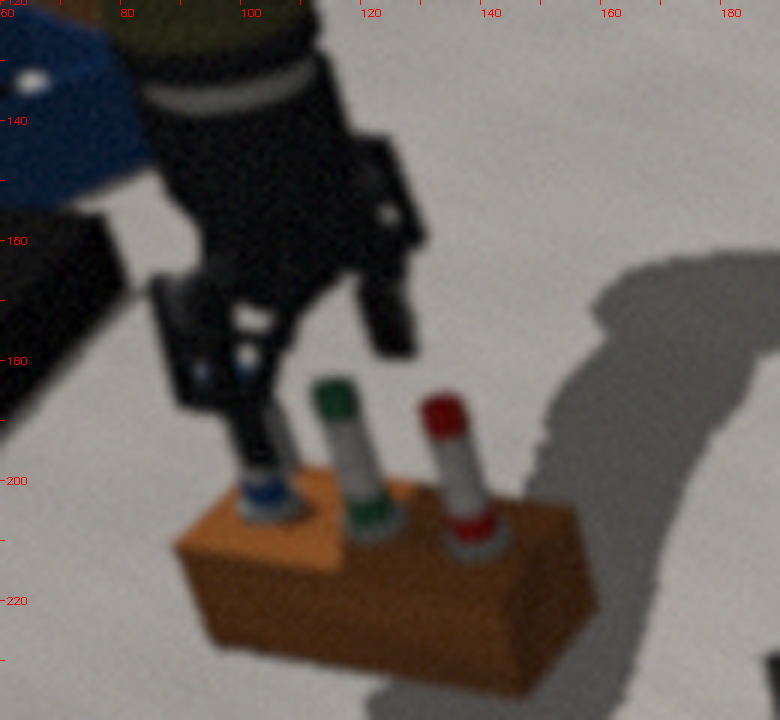

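Green is centred between the jaws, with red and blue clear of the fingers. Closing.

arm_command --pt "0 0 0 0 0 0 80" --pt "0 0 0 0 0 0 60" --pt "0 0 0 0 0 0 40" --pt "0 0 0 0 0 0 20" --pt "0 0 0 0 0 0 0" --pt "0 0 0 0 0 0 0" --pt "0 0 0 0 0 0 0" --pt "0 0 0 0 0 0 0" --pt "0 0 0 0 0 0 0" --pt "0 0 0 0 0 0 0" --force 50

```text
time: 16.2
position: [0.6161, -0.2131, 0.0763]
tool_rot: [0.0, 0.581, 0.814, 0.0]
wrist_force: [-0.1, -1.1, 3.2]
gripper_width: 0.212
```

```bash
python3 - <<'E'
from bo import *
s=st(); snap('w15','wrist'); s=st()
crop(cv2.imread('pics/w15.png'),215,190,130,120,6,'pics/w15a.png')
E
```

```text
t 16.2 pos [ 0.6161 -0.2131  0.0763] q [2.000e-04 5.810e-01 8.139e-01 2.000e-04] F [-0.1 -1.1  3.2] T [-0.05  0.06 -0.01] g 0.212 j [ 0.81  1.18 -1.25  1.55  1.16  1.29 -0.29]
t 16.25 pos [ 0.6161 -0.2131  0.0763] q [2.000e-04 5.809e-01 8.139e-01 2.000e-04] F [0.1 0.4 2.1] T [-0.11  0.02 -0.  ] g 0.215 j [ 0.81  1.18 -1.25  1.55  1.16  1.29 -0.29]
```

View pics/w15a.png

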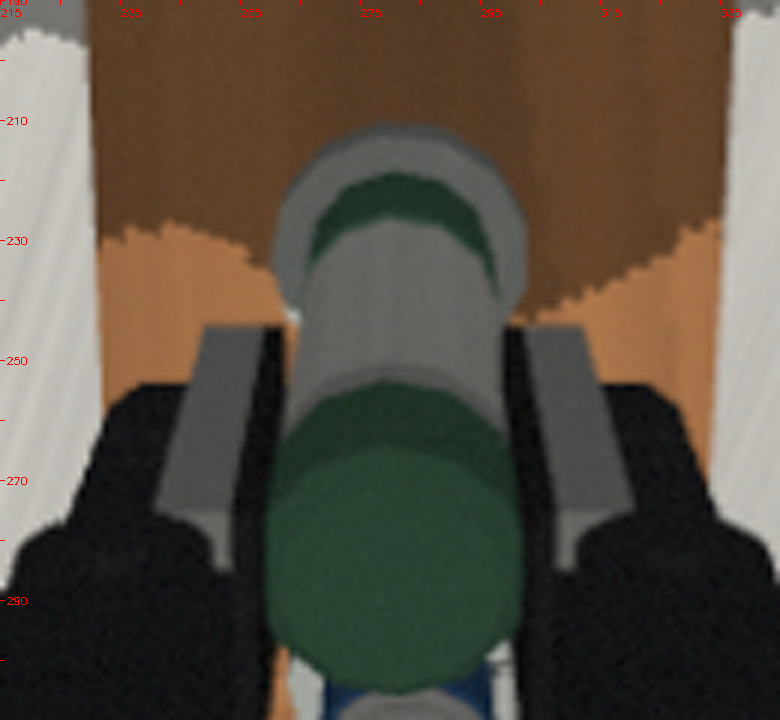

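Firm on the handle. Lifting straight up, well clear of the neighbours.

arm_command --pt "0 0 -0.005 0 0 0 0" --pt "0 0 -0.015 0 0 0 0" --pt "0 0 -0.035 0 0 0 0" --pt "0 0 -0.06 0 0 0 0" --pt "0 0 -0.085 0 0 0 0" --pt "0 0 -0.11 0 0 0 0" --pt "0 0 -0.135 0 0 0 0" --pt "0 0 -0.155 0 0 0 0" --pt "0 0 -0.165 0 0 0 0" --pt "0 0 -0.165 0 0 0 0"

```text
time: 17.25
position: [0.6166, -0.2128, 0.243]
tool_rot: [0.001, 0.581, 0.814, 0.001]
wrist_force: [0.5, -0.7, -0.7]
gripper_width: 0.213
```

```bash
python3 - <<'E'
from bo import *
np.set_printoptions(precision=4,suppress=True)
s=st(); snap('w16','wrist'); snap('s16','scene'); s=st()
a=cv2.convertScaleAbs(cv2.imread('pics/w16.png'),alpha=1.6,beta=5); crop(a,215,170,130,130,6,'pics/w16a.png')
o,Rv=vframe((.5995,.070),53.85)
m=o+Rv@np.array([.001,-.0003,.105])
for d in(.08,): 
    t=m+Rv[:,2]*(.014+d); print(t,go(s['position'],s['tool_rot'],t,tgt(53.85,35)))
E
```

```text
t 17.25 pos [ 0.6166 -0.2128  0.243 ] q [0.0012 0.5809 0.814  0.0007] F [ 0.5 -0.7 -0.7] T [-0.04 -0.01  0.03] g 0.213 j [ 0.82  0.99 -1.36  1.4   0.96  1.49 -0.16]
t 17.35 pos [ 0.6155 -0.2134  0.2403] q [-0.0003  0.5809  0.8139 -0.0005] F [-0.7  0.3 -1.9] T [-0.01  0.01 -0.07] g 0.213 j [ 0.82  0.99 -1.36  1.4   0.96  1.49 -0.16]
[0.5506 0.0025 0.2236] (array([225.3284,   8.8441,  16.6887]), array([-16.8784,  32.2653,  53.3213]))
```

View pics/w16a.png

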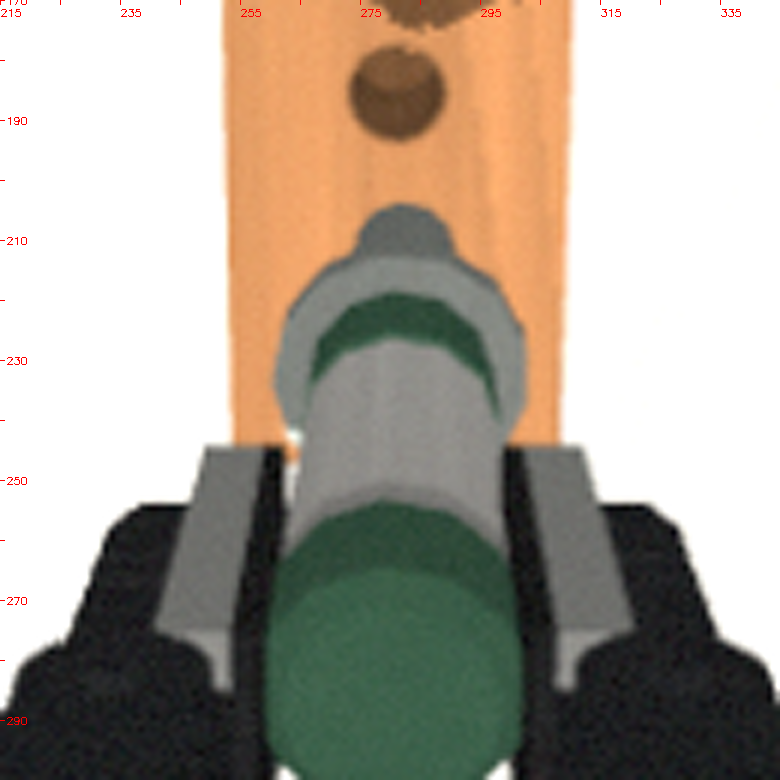

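View pics/s16.png

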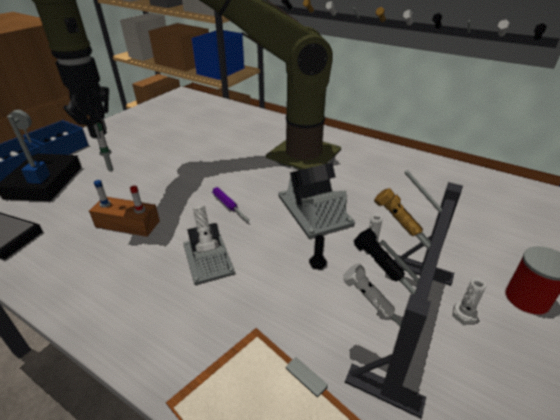

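```bash
cat > rig.py <<'E'
from bo import *
OC=np.array([.0642,.0012,-.1737]); RC=np.array([[0,-.9659,-.2588],[1,0,0],[0,-.2588,.9659]])  # cam axes (cols) in tool
RIGV=np.eye(4); RIGV[:3,:3]=RC.T; RIGV[:3,3]=-RC.T@OC   # tool->cam
def tp(P): return proj('wrist',P,RIGV)
E
python3 - <<'E'
from rig import *
np.set_printoptions(precision=2,suppress=True)
# rig check from static frame w12/w15 with pos logged
for n,p,q in(('w15',[ 0.6161,-0.2131,0.0763],[.0002,.5810,.8139,.0002]),('w12',[.5537,.006,.2115],[-.1368,.8499,.4315,.2698]),('w10',[.5945,.0629,.1135],[-.1366,.8497,.4317,.2703]),('w8',[.615,.0899,.1441],[-.1367,.8499,.4316,.2697])):
    v=np.load(f'pics/{n}.npy'); R=Rq(q); print(n,R.T@(-v[:3,:3].T@v[:3,3]-p)*1000,(R.T@v[:3,:3].T)[:,2])
im=cv2.convertScaleAbs(cv2.imread('pics/w16.png'),alpha=1.6,beta=5); x0,y0,k=215,170,6
big=cv2.resize(im[y0:y0+135,x0:x0+130],None,fx=k,fy=k,interpolation=cv2.INTER_CUBIC); a=np.linspace(0,2*np.pi,49)
for z,rr in((.0663,.004),(.0603,.007),(.0163,.014),(.0103,.014),(-.0597,.010)):
    W=np.c_[rr*np.cos(a),rr*np.sin(a),0*a+z]
    q=((tp(W)-[x0,y0]+.5)*k-.5).astype(int); cv2.polylines(big,[q.reshape(-1,1,2)],True,(0,0,255),1)
cv2.imwrite('pics/w16o.png',big)
E
```

```text
w15 [  63.77   -1.03 -173.35] [-0.26 -0.    0.97]
w12 [  64.45    0.68 -174.23] [-0.26 -0.    0.97]
w10 [  64.47    0.7  -174.22] [-0.26 -0.    0.97]
w8 [  64.48    0.68 -174.2 ] [-0.26 -0.    0.97]
```

View pics/w16o.png

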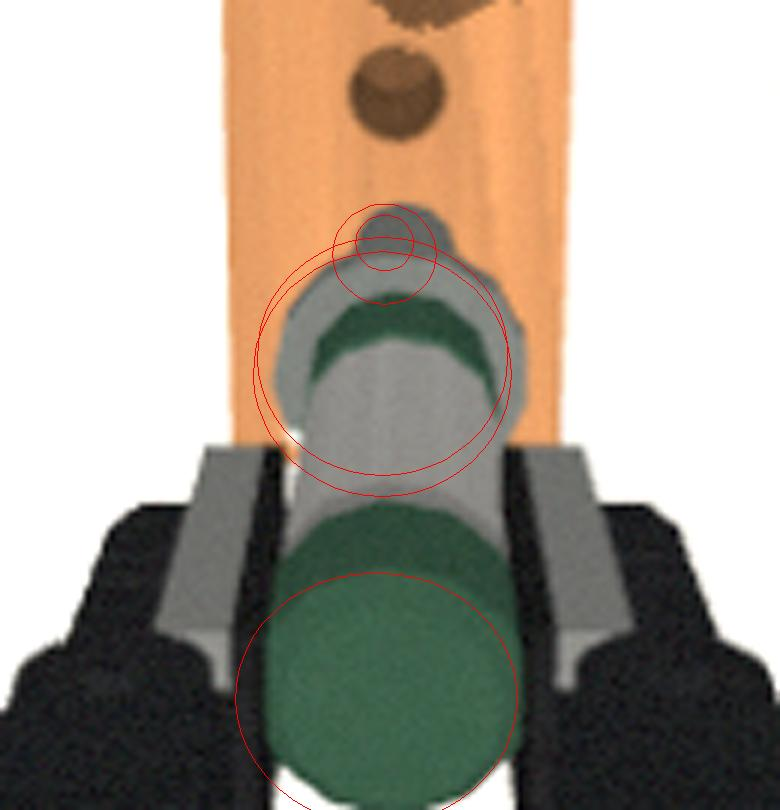

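The per-frame rig offsets are explained by a constant world bias of the wrist view of about (−0.45, −1.86, +1.04) mm. Working in the tool frame with the corrected rig removes it.

```bash
sed -i 's/^OC=.*;/OC=np.array([.0653,0,-.1724]);/;' rig.py; head -2 rig.py; python3 - <<'E'
from rig import *
np.set_printoptions(precision=2,suppress=True)
im=cv2.convertScaleAbs(cv2.imread('pics/w16.png'),alpha=1.6,beta=5); x0,y0,k=215,170,6
big=cv2.resize(im[y0:y0+135,x0:x0+130],None,fx=k,fy=k,interpolation=cv2.INTER_CUBIC); a=np.linspace(0,2*np.pi,49)
for z,rr in((.0663,.004),(.0603,.007),(.0163,.014),(.0103,.014),(-.0597,.010)):
    W=np.c_[rr*np.cos(a),rr*np.sin(a),0*a+z]
    q=((tp(W)-[x0,y0]+.5)*k-.5).astype(int); cv2.polylines(big,[q.reshape(-1,1,2)],True,(0,0,255),1)
cv2.imwrite('pics/w16o.png',big)
for n,uv,zt in(('w11',(279.6,257.3),None),('w12',(278.9,201.55),None)):
    c,d=ray('wrist',uv,RIGV)
    for z in (([-.038,-.036,-.034] if n=='w11' else [.082,.084,.086])): print(n,z,(c+d*(z-c[2])/d[2])*1000)
E
```

```text
from bo import *
OC=np.array([.0653,0,-.1724]); RC=np.array([[0,-.9659,-.2588],[1,0,0],[0,-.2588,.9659]])  # cam axes (cols) in tool
w11 -0.038 [  5.54  -0.26 -38.  ]
w11 -0.036 [  4.65  -0.27 -36.  ]
w11 -0.034 [  3.76  -0.27 -34.  ]
w12 0.082 [ 4.98 -1.09 82.  ]
w12 0.084 [ 4.51 -1.1  84.  ]
w12 0.086 [ 4.04 -1.1  86.  ]
```

View pics/w16o.png

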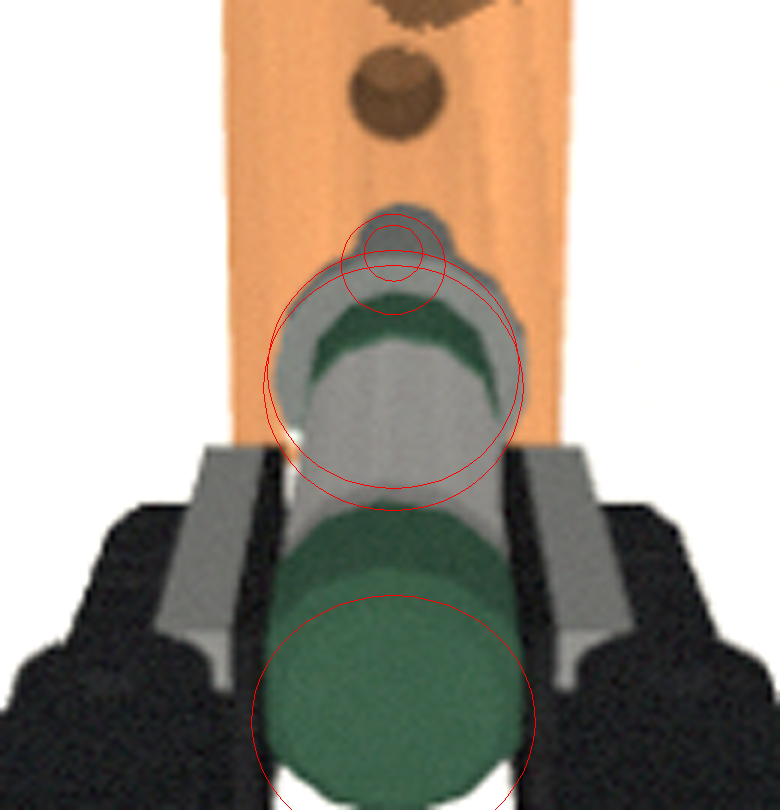

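```bash
python3 - <<'E'
from rig import *
np.set_printoptions(precision=4,suppress=True)
s=st(); o,Rv=vframe((.5995,.070),53.85)
t=o+Rv@np.array([.001,.0012,.200]); print(t,go(s['position'],s['tool_rot'],t,tgt(53.85,35)))
E
```

```text
t 17.35 pos [ 0.6155 -0.2134  0.2403] q [-0.0003  0.5809  0.8139 -0.0005] F [-0.7  0.3 -1.9] T [-0.01  0.01 -0.07] g 0.213 j [ 0.82  0.99 -1.36  1.4   0.96  1.49 -0.16]
[0.549  0.003  0.2244] (array([226.2307,   7.5147,  15.8711]), array([-16.8784,  32.2653,  53.3213]))
```

arm_command --pt "0.015 0 -0.005 -1 2 3.3 0" --pt "0.035 0 -0.008 -2.7 5.2 8.5 0" --pt "0.06 0.001 -0.01 -4.7 9 14.8 0" --pt "0.088 0.002 -0.01 -6.9 13.2 21.8 0" --pt "0.118 0.003 -0.008 -9.2 17.6 29.1 0" --pt "0.148 0.004 -0.004 -11.5 22 36.4 0" --pt "0.178 0.005 0.003 -13.8 26.4 43.7 0" --pt "0.204 0.006 0.009 -15.6 29.8 49.2 0" --pt "0.22 0.007 0.014 -16.6 31.7 52.4 0" --pt "0.226 0.0075 0.016 -16.9 32.3 53.3 0"

```text
time: 18.35
position: [0.5455, 0.0037, 0.2223]
tool_rot: [-0.138, 0.851, 0.432, 0.266]
wrist_force: [-0.3, -0.3, -1.8]
gripper_width: 0.21
```

```bash
python3 - <<'E'
from rig import *
s=vst(); snap('w17','wrist'); snap('s17','scene'); s=vst()
a=cv2.convertScaleAbs(cv2.imread('pics/w17.png'),alpha=1.5,beta=5); crop(a,215,160,130,130,6,'pics/w17a.png')
crop(cv2.imread('pics/s17.png'),150,130,110,130,5,'pics/s17a.png')
E
```

```text
t 18.35 pos [0.5455 0.0037 0.2223] q [-0.1379  0.8505  0.432   0.2664] F [-0.3 -0.3 -1.8] T [-0.68  0.44  0.02] g 0.21 j [ 0.98  0.85 -1.26  2.08  0.81  0.42 -1.31]
V mm [ -1.44   4.43 199.15] rot err [-0.25  0.08 -0.08] F in V [-1.3  0.  -1.2]
t 18.45 pos [0.5471 0.0032 0.2231] q [-0.137   0.8502  0.4327  0.2669] F [ 0.3 -1.2 -1.2] T [-0.69  0.56 -0.  ] g 0.216 j [ 0.98  0.85 -1.26  2.08  0.81  0.43 -1.31]
V mm [ -0.54   2.97 199.46] rot err [-0.18  0.09  0.05] F in V [-1.4 -0.9 -0.6]
```

View pics/w17a.png

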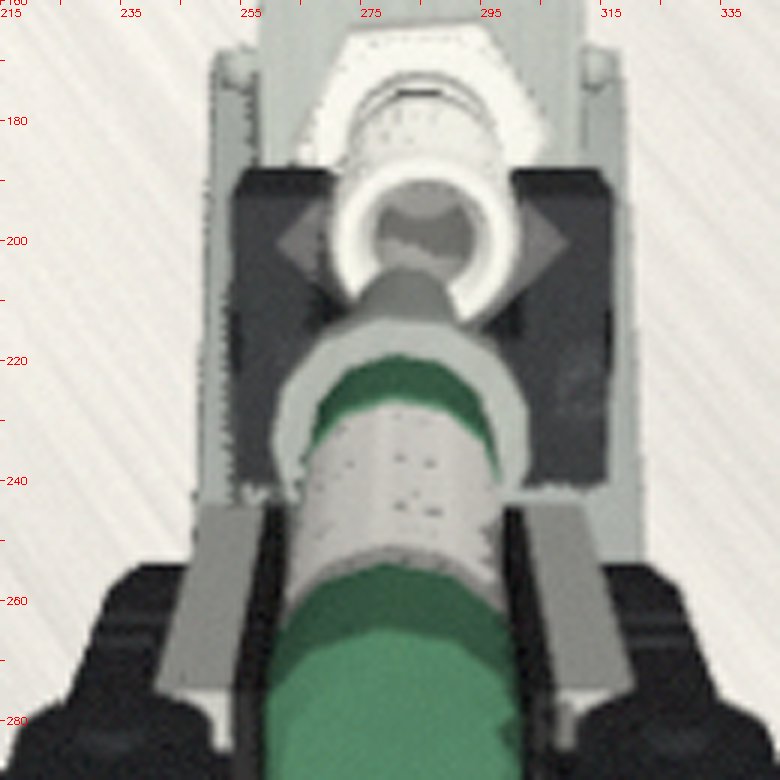

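View pics/s17a.png

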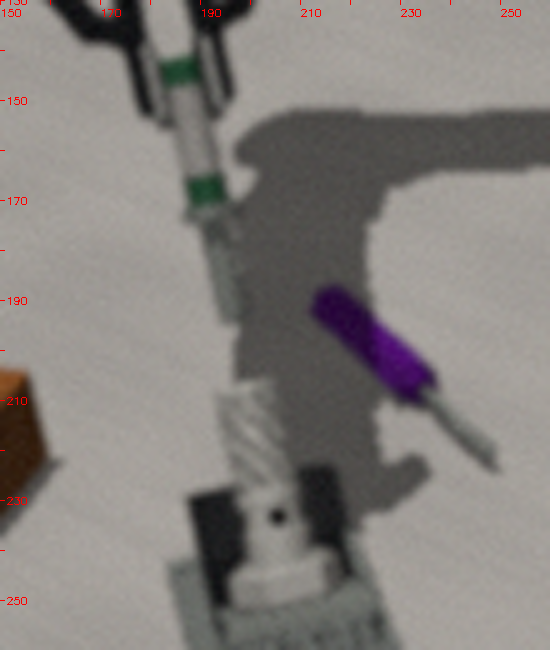

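The gauge is above the bore: foot at about (283,206), bore at about (285,199). The arm is still settling, so I'll look again once it is still.

```bash
python3 - <<'E'
from rig import *
from workcell import optics
for i in range(6): optics.capture('wrist')
s=vst(); snap('w18','wrist'); snap('s18','scene'); s=vst()
a=cv2.convertScaleAbs(cv2.imread('pics/w18.png'),alpha=1.5,beta=5); crop(a,235,165,90,80,8,'pics/w18a.png')
crop(cv2.imread('pics/s18.png'),150,130,110,130,5,'pics/s18a.png')
E
```

```text
t 18.75 pos [0.5502 0.0027 0.2251] q [-0.1363  0.8501  0.4316  0.2694] F [ 0.4  0.4 -1. ] T [-0.65  0.56 -0.04] g 0.212 j [ 0.98  0.85 -1.27  2.07  0.81  0.43 -1.31]
V mm [1.7800e+00 1.0000e-01 2.0035e+02] rot err [ 0.06 -0.14 -0.  ] F in V [-0.1 -0.  -1.2]
t 18.85 pos [0.5499 0.0028 0.2251] q [-0.1363  0.85    0.4317  0.2693] F [ 1.1  0.1 -1.4] T [-0.61  0.48  0.01] g 0.215 j [ 0.98  0.85 -1.27  2.07  0.81  0.43 -1.31]
V mm [  1.76   0.38 200.35] rot err [ 0.05 -0.13  0.02] F in V [-0.2 -0.8 -1.6]
```

View pics/w18a.png

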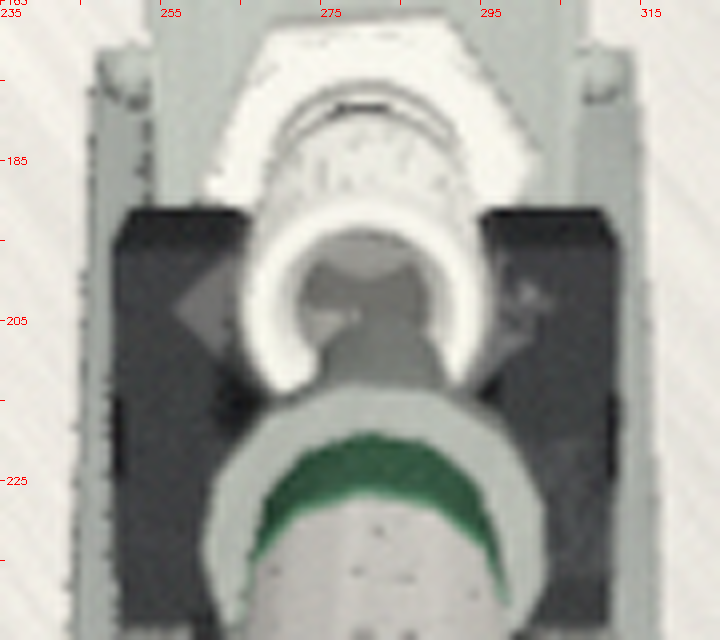

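View pics/s18a.png

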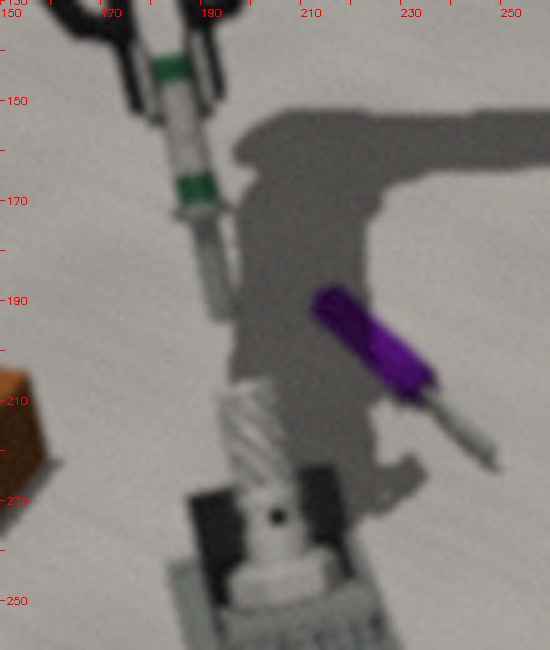

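```bash
python3 - <<'E'
from rig import *
crop(cv2.imread('pics/s18.png'),170,160,60,62,12,'pics/s18b.png')
s=vst(); R=Rq(s['tool_rot']); p=s['position']; o,Rv=vframe((.5995,.070),53.85)
for n,P in(('foot',(.0005,.0016,.0663)),('shoulder',(.0005,.0008,.0163)),('top',(.0005,0,-.0597))): print(n,proj('scene',[p+R@np.array(P)]))
for z in(.105,.02,0): print(z,proj('scene',[o+Rv@np.array([.001,-.0003,z])]))
E
```

```text
t 18.85 pos [0.5499 0.0028 0.2251] q [-0.1363  0.85    0.4317  0.2693] F [ 1.1  0.1 -1.4] T [-0.61  0.48  0.01] g 0.215 j [ 0.98  0.85 -1.27  2.07  0.81  0.43 -1.31]
V mm [  1.76   0.38 200.35] rot err [ 0.05 -0.13  0.02] F in V [-0.2 -0.8 -1.6]
foot [[195.21966266 193.53586417]]
shoulder [[190.77477012 172.64078478]]
top [[183.71460958 140.49049477]]
0.105 [[198.33156802 205.45358143]]
0.02 [[206.26104613 240.13246322]]
0 [[208.1020288 248.2153391]]
```

View pics/s18b.png

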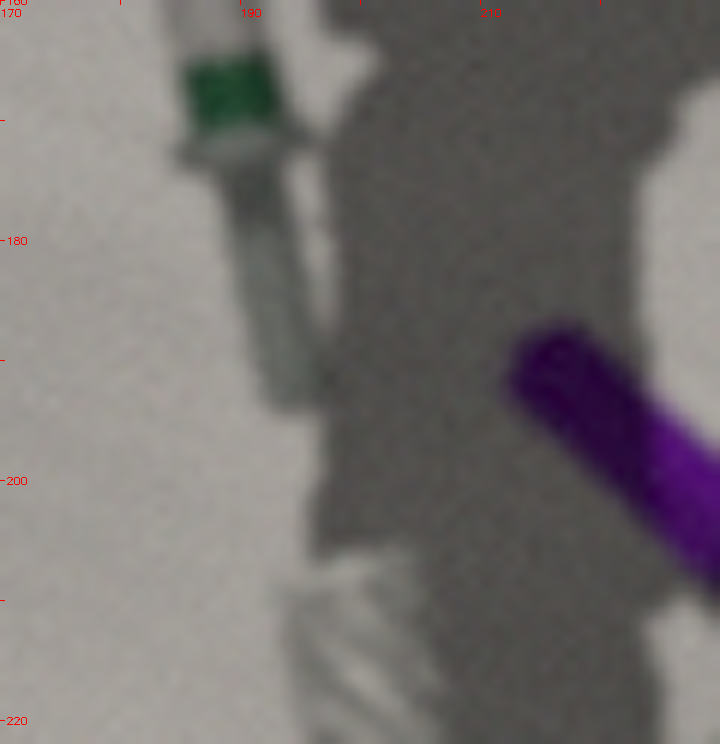

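The wrist crop gives sideways offsets from the tool axis: gauge foot +1.6 mm, shoulder +0.8 mm, mouth +0.1 mm. So the gauge leans about 1° in the jaws. Correcting 1° about tool x, −0.4 mm in y and −0.5 mm in x, then descending to just above the mouth.

arm_command --pt "0 0 0.002 0.2 0 0 0" --pt "-0.0002 -0.0002 0.005 0.5 0 0 0" --pt "-0.0004 -0.0004 0.009 0.8 0 0 0" --pt "-0.0005 -0.0004 0.013 1 0 0 0" --pt "-0.0005 -0.0004 0.017 1 0 0 0" --pt "-0.0005 -0.0004 0.02 1 0 0 0" --pt "-0.0005 -0.0004 0.022 1 0 0 0" --pt "-0.0005 -0.0004 0.022 1 0 0 0" --pt "-0.0005 -0.0004 0.022 1 0 0 0" --pt "-0.0005 -0.0004 0.022 1 0 0 0"

```text
time: 19.85
position: [0.5565, 0.0131, 0.2069]
tool_rot: [-0.144, 0.849, 0.434, 0.265]
wrist_force: [0.3, -0.1, -0.8]
gripper_width: 0.213
```

```bash
python3 - <<'E'
from rig import *
s=vst(); snap('w19','wrist'); snap('s19','scene'); s=vst()
a=cv2.convertScaleAbs(cv2.imread('pics/w19.png'),alpha=1.5,beta=5); crop(a,235,165,90,80,8,'pics/w19a.png')
crop(cv2.imread('pics/s19.png'),170,160,60,62,10,'pics/s19b.png')
E
```

```text
t 19.85 pos [0.5565 0.0131 0.2069] q [-0.1436  0.8487  0.4343  0.2654] F [ 0.3 -0.1 -0.8] T [-0.71  0.45  0.01] g 0.213 j [ 0.93  0.87 -1.22  2.07  0.84  0.4  -1.32]
V mm [  1.3    1.14 178.43] rot err [-0.96 -0.11  0.04] F in V [-0.4 -0.3 -0.8]
t 19.95 pos [0.5565 0.0131 0.2069] q [-0.1436  0.8488  0.4342  0.2654] F [-0.  -0.3 -1.1] T [-0.66  0.45  0.06] g 0.215 j [ 0.93  0.87 -1.22  2.07  0.84  0.4  -1.32]
V mm [  1.24   1.13 178.43] rot err [-0.96 -0.11  0.04] F in V [-0.8 -0.1 -0.7]
```

View pics/w19a.png

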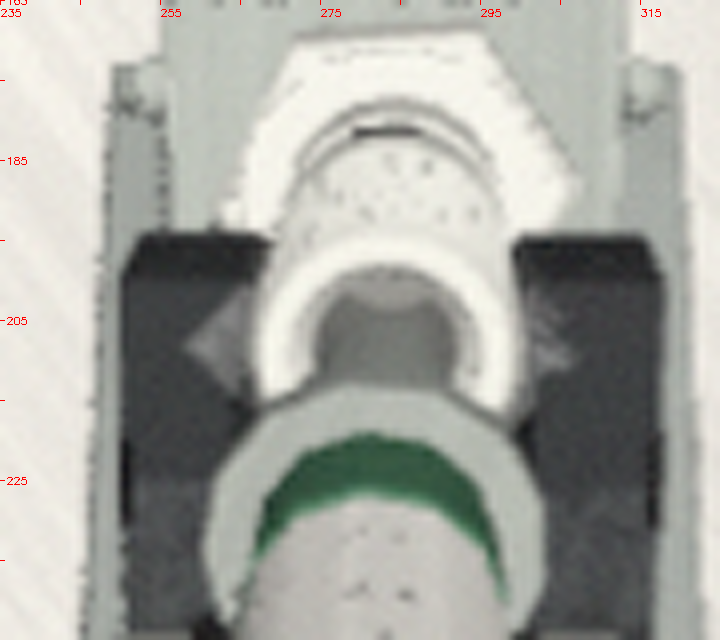

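View pics/s19b.png

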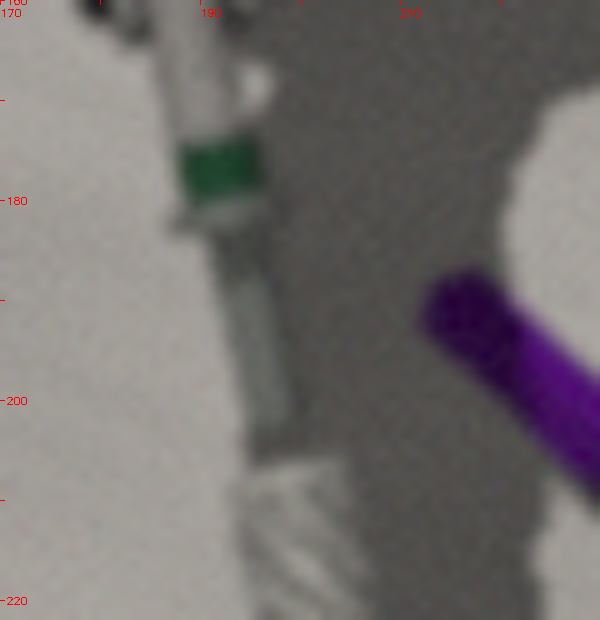

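```bash
python3 - <<'E'
from rig import *
np.set_printoptions(precision=2,suppress=True)
for x in(.0005,.0012): print(tp([[x,.0008,.0123],[x,.0016,.0603],[x,.0019,.075],[x,.0019,.077]]))
vw=np.load('pics/w19.npy'); o,Rv=vframe((.5995,.070),53.85)
im=cv2.convertScaleAbs(cv2.imread('pics/w19.png'),alpha=1.5,beta=5); x0,y0,k=235,165,8
big=cv2.resize(im[y0:y0+80,x0:x0+90],None,fx=k,fy=k,interpolation=cv2.INTER_CUBIC); a=np.linspace(0,2*np.pi,49)
for z,rr,col in((.105,.015,(0,0,255)),(.105,.0105,(0,200,0)),(.1025,.008,(255,0,0)),(.02,.015,(255,0,255))):
    W=o+np.c_[.001+rr*np.cos(a),-.0003+rr*np.sin(a),0*a+z]@Rv.T
    q=((proj('wrist',W,vw)-[x0,y0]+.5)*k-.5).astype(int); cv2.polylines(big,[q.reshape(-1,1,2)],True,col,1)
print('mouth',proj('wrist',[o+Rv@np.array([.001,-.0003,.105])],vw))
for z,rr,x,y in((.0623,.007,.0008,.0017),(.0683,.004,.0008,.0018),(.0763,.007,.0008,.0019)):
    W=np.c_[x+rr*np.cos(a),y+rr*np.sin(a),0*a+z]
    q=((tp(W)-[x0,y0]+.5)*k-.5).astype(int); cv2.polylines(big,[q.reshape(-1,1,2)],True,(0,255,255),1)
cv2.imwrite('pics/w19o.png',big)
E
```

```text
[[281.37 232.84]
 [282.12 213.14]
 [282.36 208.54]
 [282.34 207.95]]
[[281.37 231.83]
 [282.12 212.31]
 [282.36 207.74]
 [282.35 207.16]]
mouth [[282.61 208.35]]
```

View pics/w19o.png

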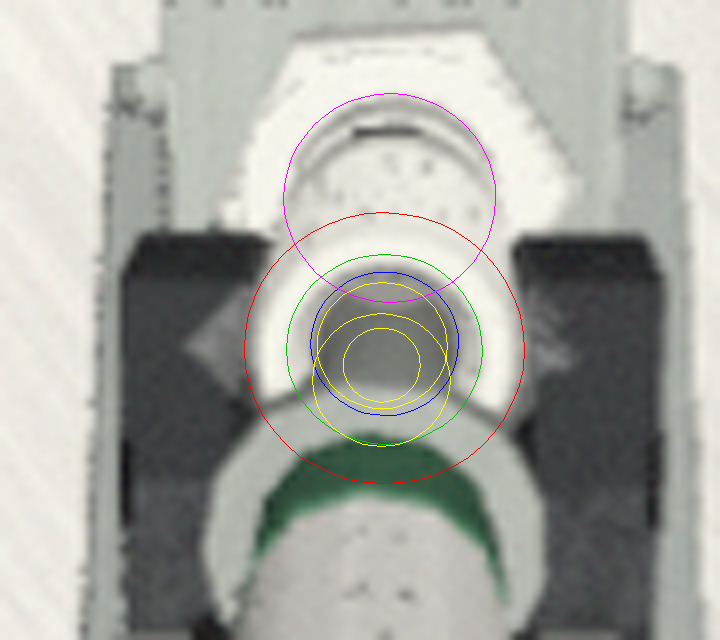

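The projected gauge axis meets the mouth level at (282.4,208.2), against a mouth centre of (282.6–283, 208.4): aligned to about 0.5 mm. Entering slowly.

arm_command --pt "0 0.0003 0.002 0 0 0 0" --pt "0 0.0004 0.004 0 0 0 0" --pt "0 0.0004 0.006 0 0 0 0" --pt "0 0.0004 0.008 0 0 0 0" --pt "0 0.0004 0.01 0 0 0 0" --pt "0 0.0004 0.012 0 0 0 0" --pt "0 0.0004 0.014 0 0 0 0" --pt "0 0.0004 0.015 0 0 0 0" --pt "0 0.0004 0.015 0 0 0 0" --pt "0 0.0004 0.015 0 0 0 0"

```text
time: 20.95
position: [0.5617, 0.0201, 0.1945]
tool_rot: [-0.144, 0.849, 0.434, 0.265]
wrist_force: [-0.3, -0.8, -1.9]
gripper_width: 0.213
```

```bash
python3 - <<'E'
from rig import *
s=vst(); snap('w20','wrist'); snap('s20','scene'); s=vst()
a=cv2.convertScaleAbs(cv2.imread('pics/w20.png'),alpha=1.5,beta=5); crop(a,235,165,90,80,8,'pics/w20a.png')
crop(cv2.imread('pics/s20.png'),170,160,60,62,10,'pics/s20b.png')
E
```

```text
t 20.95 pos [0.5617 0.0201 0.1945] q [-0.1437  0.8487  0.4343  0.2653] F [-0.3 -0.8 -1.9] T [-0.67  0.46  0.02] g 0.213 j [ 0.89  0.88 -1.17  2.07  0.87  0.36 -1.35]
V mm [  1.3    1.06 163.31] rot err [-0.97 -0.11  0.05] F in V [-1.7 -0.2 -1.1]
t 21.05 pos [0.5617 0.02   0.1946] q [-0.1436  0.8487  0.4343  0.2654] F [-0.2  0.8 -1.9] T [-0.66  0.45  0.01] g 0.212 j [ 0.89  0.88 -1.17  2.07  0.87  0.36 -1.35]
V mm [  1.3    1.01 163.37] rot err [-0.96 -0.11  0.04] F in V [-0.7  0.6 -1.9]
```

View pics/w20a.png

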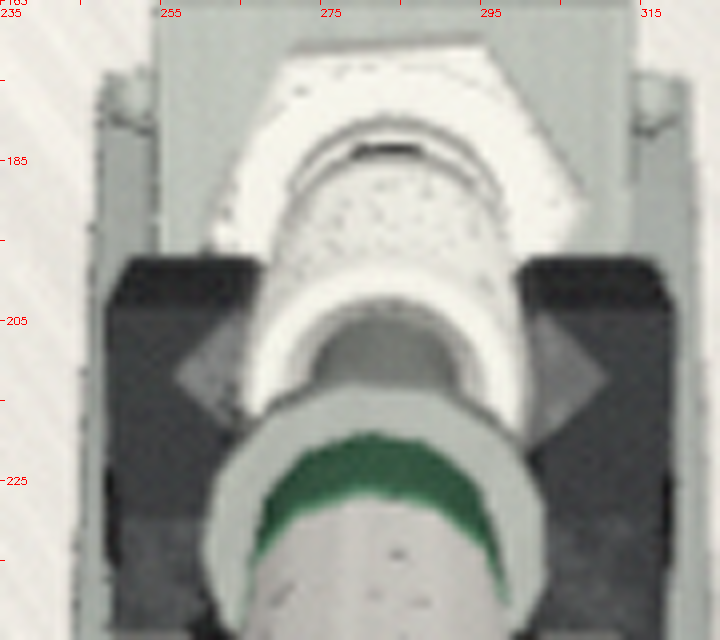

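View pics/s20b.png

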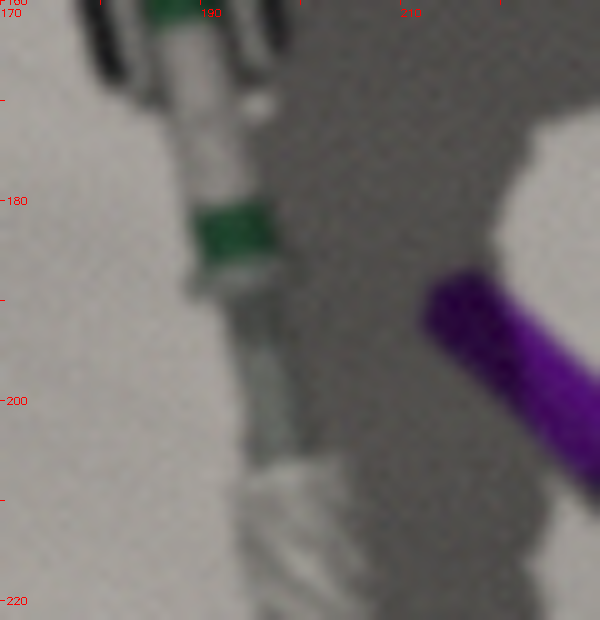

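No contact force, and the pin disappears into the mouth without overlapping the shank. Continuing.

arm_command --pt "0 0 0.002 0 0 0 0" --pt "0 0 0.004 0 0 0 0" --pt "0 0 0.006 0 0 0 0" --pt "0 0 0.008 0 0 0 0" --pt "0 0 0.01 0 0 0 0" --pt "0 0 0.012 0 0 0 0" --pt "0 0 0.014 0 0 0 0" --pt "0 0 0.015 0 0 0 0" --pt "0 0 0.015 0 0 0 0" --pt "0 0 0.015 0 0 0 0"

```text
time: 22.05
position: [0.5666, 0.0272, 0.1822]
tool_rot: [-0.144, 0.849, 0.434, 0.265]
wrist_force: [-0.6, -0.6, -1.8]
gripper_width: 0.211
```

```bash
python3 - <<'E'
from rig import *
s=vst(); snap('w21','wrist'); snap('s21','scene'); s=vst()
a=cv2.convertScaleAbs(cv2.imread('pics/w21.png'),alpha=1.5,beta=5); crop(a,235,165,90,80,8,'pics/w21a.png')
crop(cv2.imread('pics/s21.png'),170,160,60,62,10,'pics/s21b.png')
E
```

```text
t 22.05 pos [0.5666 0.0272 0.1822] q [-0.1437  0.8487  0.4343  0.2653] F [-0.6 -0.6 -1.8] T [-0.74  0.48 -0.02] g 0.211 j [ 0.85  0.88 -1.12  2.08  0.9   0.32 -1.38]
V mm [  1.31   1.29 148.31] rot err [-0.97 -0.11  0.04] F in V [-1.7  0.1 -1. ]
t 22.15 pos [0.5666 0.0271 0.1823] q [-0.1437  0.8487  0.4343  0.2653] F [ 0.4  0.2 -1.9] T [-0.68  0.48  0.04] g 0.212 j [ 0.85  0.88 -1.12  2.08  0.9   0.32 -1.38]
V mm [  1.3    1.29 148.35] rot err [-0.97 -0.11  0.04] F in V [-0.8 -0.2 -1.8]
```

View pics/w21a.png

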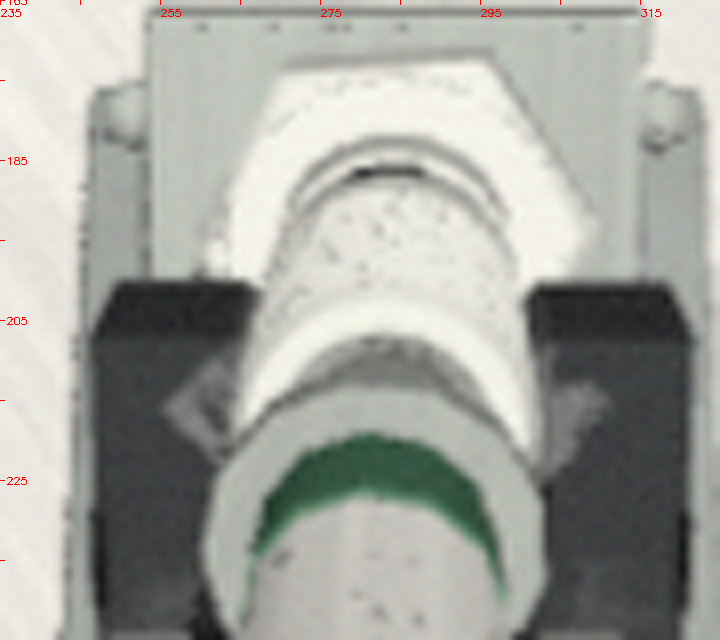

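View pics/s21b.png

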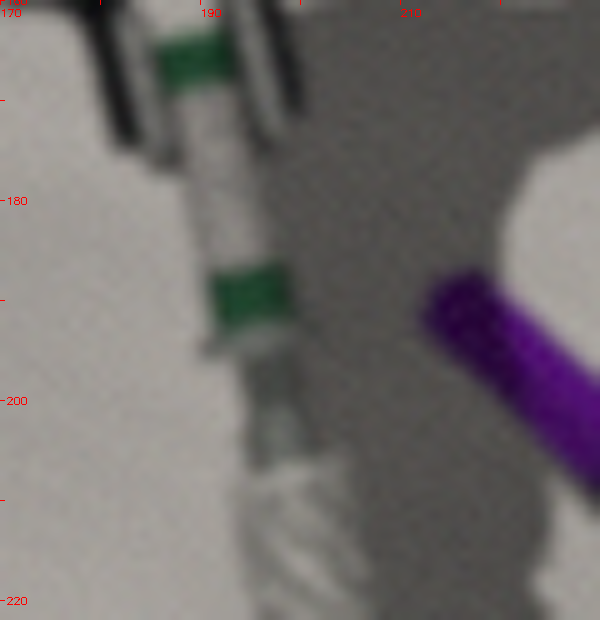

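The pin is about 22 mm in with no force. The mouth reads about 0.8 mm toward tool +y of the gauge axis, so I'm trimming +0.6 mm while continuing.

arm_command --pt "0 0.0003 0.002 0 0 0 0" --pt "0 0.0006 0.004 0 0 0 0" --pt "0 0.0006 0.006 0 0 0 0" --pt "0 0.0006 0.008 0 0 0 0" --pt "0 0.0006 0.01 0 0 0 0" --pt "0 0.0006 0.012 0 0 0 0" --pt "0 0.0006 0.014 0 0 0 0" --pt "0 0.0006 0.016 0 0 0 0" --pt "0 0.0006 0.017 0 0 0 0" --pt "0 0.0006 0.017 0 0 0 0"

```text
time: 23.15
position: [0.5726, 0.035, 0.1682]
tool_rot: [-0.144, 0.849, 0.434, 0.265]
wrist_force: [0.1, 0.4, -2.5]
gripper_width: 0.213
```

```bash
python3 - <<'E'
from rig import *
s=vst(); snap('w22','wrist'); snap('s22','scene'); s=vst()
a=cv2.convertScaleAbs(cv2.imread('pics/w22.png'),alpha=1.5,beta=5); crop(a,235,165,90,80,8,'pics/w22a.png')
crop(cv2.imread('pics/s22.png'),170,160,60,62,10,'pics/s22b.png')
E
```

```text
t 23.15 pos [0.5726 0.035  0.1682] q [-0.1437  0.8487  0.4344  0.2653] F [ 0.1  0.4 -2.5] T [-0.65  0.47  0.07] g 0.213 j [ 0.8   0.88 -1.06  2.08  0.93  0.27 -1.41]
V mm [  1.34   1.04 131.19] rot err [-0.97 -0.11  0.05] F in V [-1.1  0.2 -2.3]
t 23.25 pos [0.5726 0.0349 0.1683] q [-0.1437  0.8487  0.4343  0.2653] F [-0.1 -0.2 -1.5] T [-0.66  0.49 -0.04] g 0.211 j [ 0.8   0.88 -1.06  2.08  0.93  0.27 -1.41]
V mm [  1.37   0.97 131.31] rot err [-0.97 -0.11  0.04] F in V [-1.  -0.1 -1.1]
```

View pics/w22a.png

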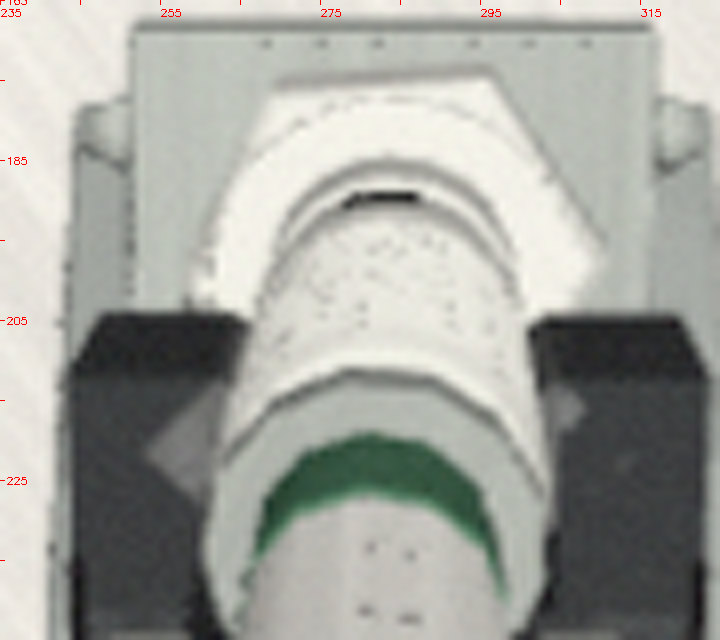

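View pics/s22b.png

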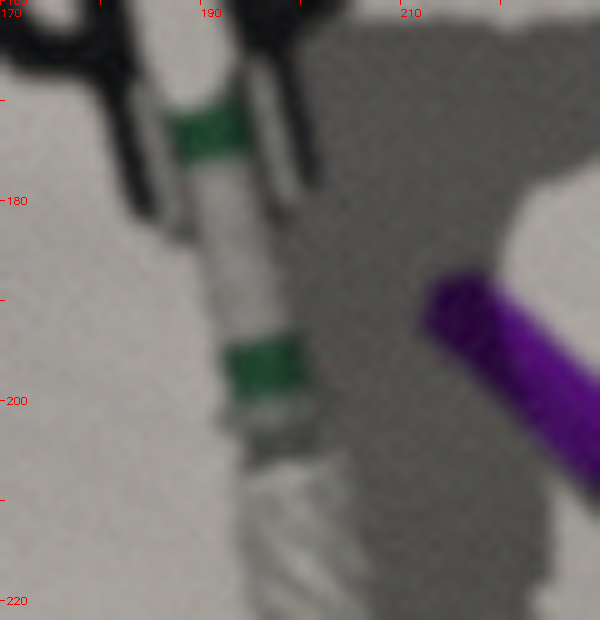

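About 10 mm left and still no load. Continuing slowly.

arm_command --pt "0 0.0003 0.001 0 0 0 0" --pt "0 0.0005 0.002 0 0 0 0" --pt "0 0.0005 0.003 0 0 0 0" --pt "0 0.0005 0.004 0 0 0 0" --pt "0 0.0005 0.005 0 0 0 0" --pt "0 0.0005 0.006 0 0 0 0" --pt "0 0.0005 0.007 0 0 0 0" --pt "0 0.0005 0.008 0 0 0 0" --pt "0 0.0005 0.008 0 0 0 0" --pt "0 0.0005 0.008 0 0 0 0"

```text
time: 24.25
position: [0.5756, 0.0384, 0.1618]
tool_rot: [-0.144, 0.849, 0.434, 0.265]
wrist_force: [-0.3, -0.2, -1.3]
gripper_width: 0.213
```

```bash
python3 - <<'E'
from rig import *
s=vst(); snap('s23','scene'); s=vst()
crop(cv2.imread('pics/s23.png'),170,160,60,62,10,'pics/s23b.png')
E
```

```text
t 24.25 pos [0.5756 0.0384 0.1618] q [-0.1437  0.8487  0.4343  0.2653] F [-0.3 -0.2 -1.3] T [-0.69  0.43  0.05] g 0.213 j [ 0.78  0.89 -1.03  2.08  0.95  0.25 -1.43]
V mm [  1.37   0.67 123.26] rot err [-0.97 -0.11  0.04] F in V [-1.   0.1 -0.9]
t 24.3 pos [0.5756 0.0384 0.1618] q [-0.1437  0.8487  0.4343  0.2653] F [ 0.3 -0.8 -1.9] T [-0.63  0.44 -0.06] g 0.213 j [ 0.78  0.89 -1.03  2.08  0.95  0.25 -1.43]
V mm [  1.4    0.64 123.3 ] rot err [-0.97 -0.11  0.04] F in V [-1.5 -0.7 -1.3]
```

View pics/s23b.png

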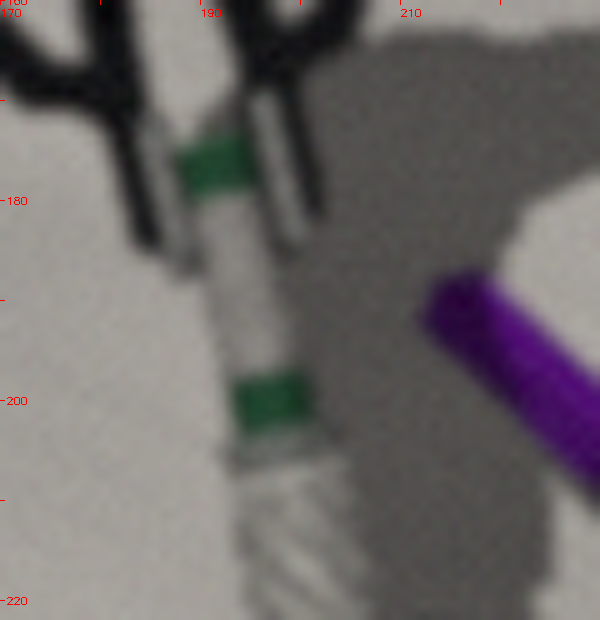

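Only a millimetre or two left. Final approach at 4 mm/s.

arm_command --pt "0 0 0.0004 0 0 0 0" --pt "0 0 0.0008 0 0 0 0" --pt "0 0 0.0012 0 0 0 0" --pt "0 0 0.0016 0 0 0 0" --pt "0 0 0.002 0 0 0 0" --pt "0 0 0.0024 0 0 0 0" --pt "0 0 0.0027 0 0 0 0" --pt "0 0 0.003 0 0 0 0" --pt "0 0 0.003 0 0 0 0" --pt "0 0 0.003 0 0 0 0"

```text
time: 25.3
position: [0.5766, 0.0398, 0.1593]
tool_rot: [-0.144, 0.849, 0.434, 0.265]
wrist_force: [0.1, 0.8, -0.0]
gripper_width: 0.212
```

```bash
python3 - <<'E'
from rig import *
s=vst(); snap('s24','scene'); snap('w24','wrist'); s=vst()
crop(cv2.imread('pics/s24.png'),170,160,60,62,10,'pics/s24b.png')
a=cv2.convertScaleAbs(cv2.imread('pics/w24.png'),alpha=1.5,beta=5); crop(a,235,165,90,80,8,'pics/w24a.png')
E
```

```text
t 25.3 pos [0.5766 0.0398 0.1593] q [-0.1437  0.8487  0.4343  0.2653] F [ 0.1  0.8 -0. ] T [-0.64  0.45  0.05] g 0.212 j [ 0.77  0.89 -1.02  2.08  0.95  0.24 -1.43]
V mm [  1.36   0.68 120.3 ] rot err [-0.97 -0.11  0.05] F in V [ 0.6  0.4 -0.4]
t 25.4 pos [0.5766 0.0398 0.1593] q [-0.1437  0.8487  0.4343  0.2653] F [ 0.4 -0.5 -0.7] T [-0.69  0.48  0.05] g 0.211 j [ 0.77  0.89 -1.02  2.08  0.95  0.24 -1.43]
V mm [  1.34   0.68 120.3 ] rot err [-0.97 -0.11  0.04] F in V [-0.6 -0.6 -0.4]
```

View pics/s24b.png

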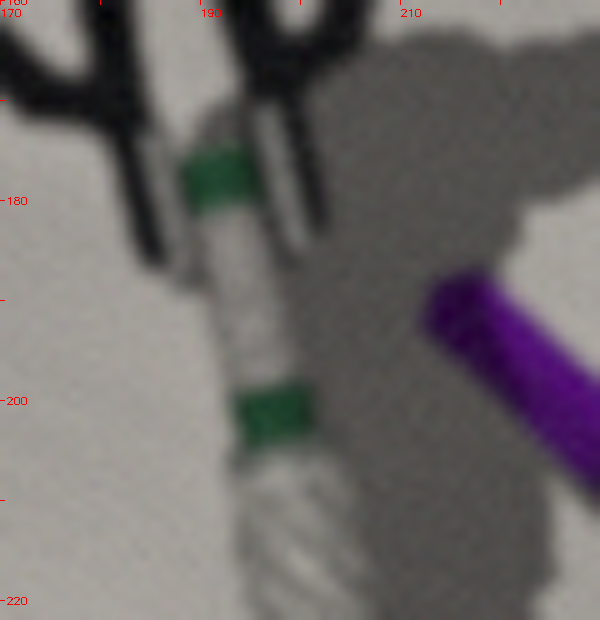

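View pics/w24a.png

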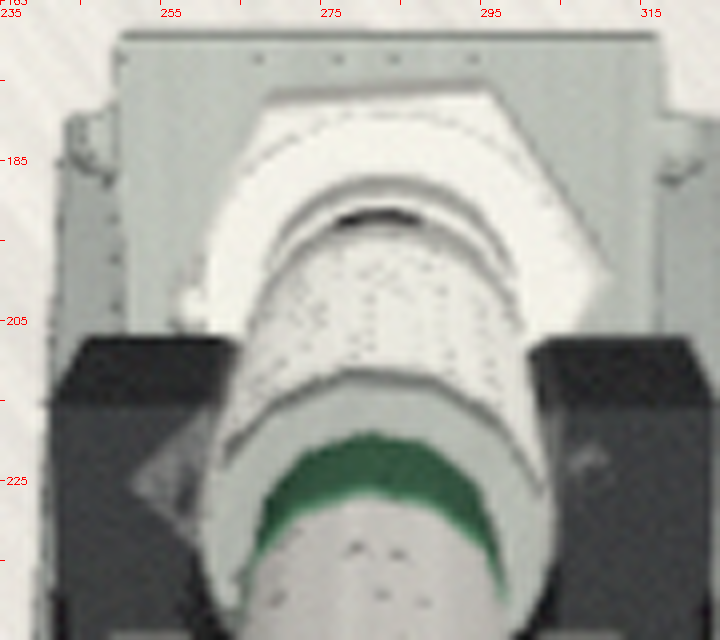

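The axial reading went from about −1.4 to −0.4 N, so it may just be touching. Pressing on 2 mm more, gently.

arm_command --pt "0 0 0.0003 0 0 0 0" --pt "0 0 0.0006 0 0 0 0" --pt "0 0 0.0009 0 0 0 0" --pt "0 0 0.0012 0 0 0 0" --pt "0 0 0.0014 0 0 0 0" --pt "0 0 0.0016 0 0 0 0" --pt "0 0 0.0018 0 0 0 0" --pt "0 0 0.0018 0 0 0 0" --pt "0 0 0.0018 0 0 0 0" --pt "0 0 0.0018 0 0 0 0"

```text
time: 26.4
position: [0.5774, 0.04, 0.159]
tool_rot: [-0.143, 0.849, 0.434, 0.266]
wrist_force: [-7.4, -7.3, 14.0]
gripper_width: 0.21
```

```bash
python3 - <<'E'
from rig import *
s=vst(); snap('s25','scene'); snap('w25','wrist'); s=vst()
crop(cv2.imread('pics/s25.png'),170,160,60,62,10,'pics/s25b.png')
a=cv2.convertScaleAbs(cv2.imread('pics/w25.png'),alpha=1.5,beta=5); crop(a,235,165,90,80,8,'pics/w25a.png')
E
```

```text
t 26.4 pos [0.5774 0.04   0.159 ] q [-0.1428  0.8488  0.4342  0.2659] F [-7.4 -7.3 14. ] T [-0.51  0.76  0.19] g 0.21 j [ 0.76  0.89 -1.01  2.08  0.96  0.23 -1.43]
V mm [  1.72   0.13 119.68] rot err [-0.85 -0.13  0.06] F in V [-0.3  1.7 17.3]
t 26.5 pos [0.5774 0.04   0.159 ] q [-0.1428  0.8488  0.4341  0.2659] F [-7.5 -8.3 14. ] T [-0.52  0.76  0.12] g 0.21 j [ 0.77  0.89 -1.01  2.08  0.96  0.23 -1.43]
V mm [  1.72   0.14 119.68] rot err [-0.85 -0.13  0.06] F in V [-1.1  1.2 17.8]
```

View pics/w25a.png

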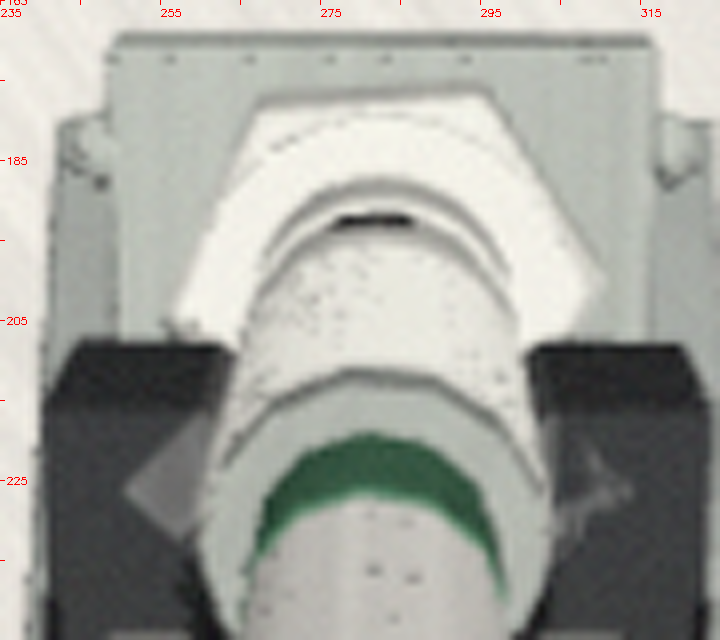

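View pics/s25b.png

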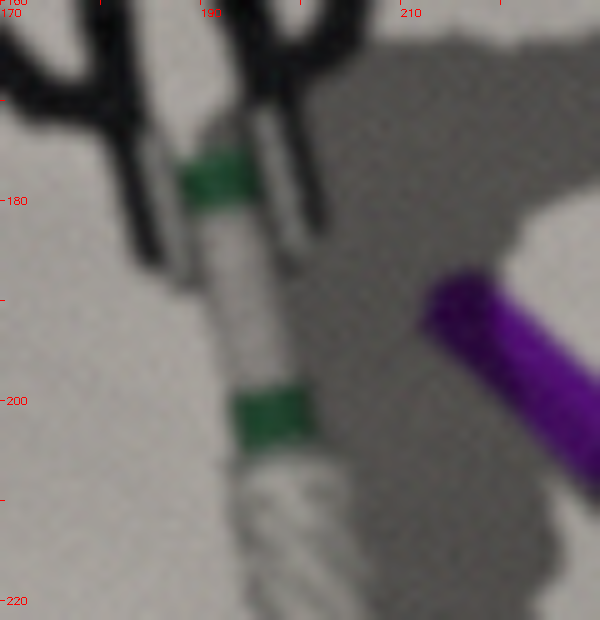

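Firm shoulder contact: 18 N, axial only, and it advanced just 0.6 mm of the 1.8 commanded. The scene shows no gap between shoulder and bolt end. Easing off the push, then releasing.

arm_command --pt "0 0 -0.0005 0 0 0 0" --pt "0 0 -0.0009 0 0 0 0" --pt "0 0 -0.0009 0 0 0 0" --pt "0 0 -0.0009 0 0 0 22" --pt "0 0 -0.0009 0 0 0 25" --pt "0 0 -0.0009 0 0 0 30" --pt "0 0 -0.0009 0 0 0 36" --pt "0 0 -0.0009 0 0 0 44" --pt "0 0 -0.0009 0 0 0 52" --pt "0 0 -0.0009 0 0 0 60"

```text
time: 27.5
position: [0.5769, 0.0403, 0.1586]
tool_rot: [-0.144, 0.849, 0.434, 0.265]
wrist_force: [0.4, 0.4, 0.4]
gripper_width: 0.599
```

```bash
python3 - <<'E'
from rig import *
s=vst(); snap('s26','scene'); snap('w26','wrist'); s=vst()
crop(cv2.imread('pics/s26.png'),160,150,70,110,6,'pics/s26b.png')
a=cv2.convertScaleAbs(cv2.imread('pics/w26.png'),alpha=1.5,beta=5); crop(a,215,155,130,140,5,'pics/w26a.png')
E
```

```text
t 27.5 pos [0.5769 0.0403 0.1586] q [-0.1437  0.8487  0.4343  0.2653] F [0.4 0.4 0.4] T [-0.54  0.31 -0.  ] g 0.599 j [ 0.77  0.89 -1.01  2.08  0.95  0.23 -1.43]
V mm [  1.4    0.76 119.34] rot err [-0.98 -0.11  0.05] F in V [ 0.7 -0.1  0. ]
t 27.6 pos [0.5769 0.0403 0.1586] q [-0.1437  0.8487  0.4343  0.2653] F [-0.  -0.5  0.3] T [-0.48  0.41 -0.04] g 0.598 j [ 0.77  0.89 -1.01  2.08  0.95  0.23 -1.43]
V mm [  1.36   0.73 119.37] rot err [-0.97 -0.11  0.04] F in V [-0.2 -0.3  0.5]
```

View pics/w26a.png

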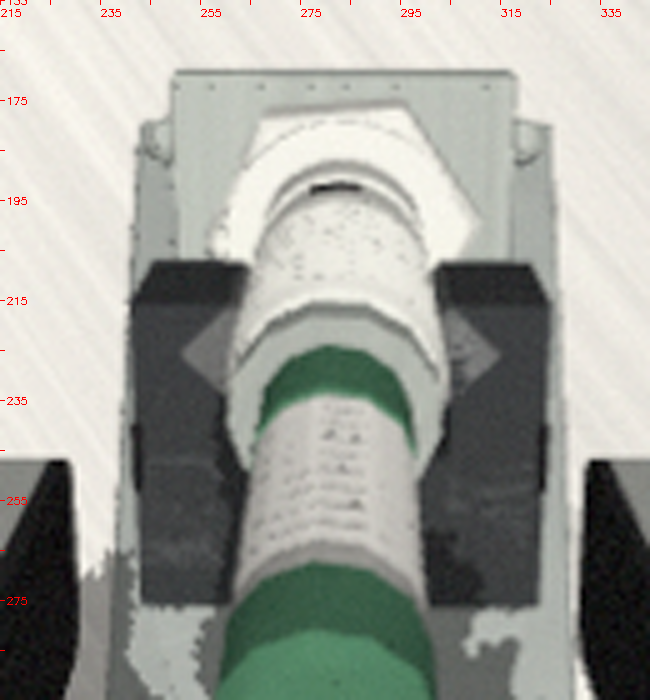

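View pics/s26b.png

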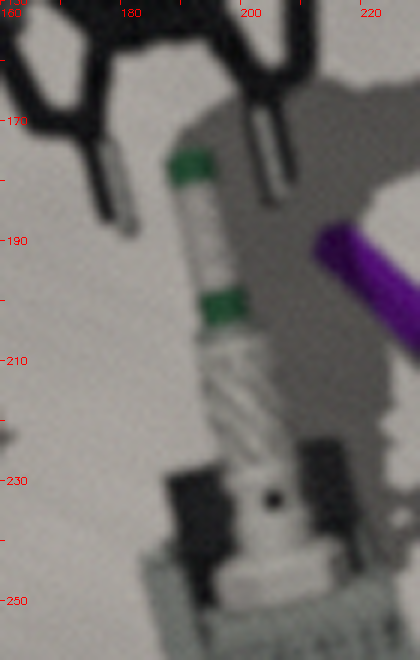

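Released: gauge shoulder on the bolt end at about (282,225), bolt still nested. Retreating along the axis.

arm_command --pt "0 0 -0.004 0 0 0 80" --pt "0 0 -0.012 0 0 0 100" --pt "0 0 -0.025 0 0 0 100" --pt "0 0 -0.045 0 0 0 100" --pt "0 0 -0.065 0 0 0 100" --pt "0 0 -0.085 0 0 0 100" --pt "0 0 -0.105 0 0 0 100" --pt "0 0 -0.12 0 0 0 100" --pt "0 0 -0.13 0 0 0 100" --pt "0 0 -0.13 0 0 0 100"

```text
time: 28.6
position: [0.5349, -0.0222, 0.2657]
tool_rot: [-0.143, 0.849, 0.434, 0.266]
wrist_force: [0.2, -0.3, -0.3]
gripper_width: 1.002
```

```bash
python3 - <<'E'
from rig import *
from workcell import optics
s=vst(); snap('w27','wrist'); snap('s27','scene'); snap('t27','top'); s=vst()
a=cv2.convertScaleAbs(cv2.imread('pics/w27.png'),alpha=1.5,beta=5); crop(a,225,120,120,140,5,'pics/w27a.png')
crop(cv2.imread('pics/s27.png'),160,150,70,110,6,'pics/s27b.png')
E
```

```text
t 28.6 pos [ 0.5349 -0.0222  0.2657] q [-0.1431  0.8489  0.4338  0.2659] F [ 0.2 -0.3 -0.3] T [-0.52  0.31  0.02] g 1.002 j [ 1.1   0.85 -1.41  2.02  0.69  0.58 -1.18]
V mm [  1.23  -2.19 250.31] rot err [-0.86 -0.15  0.01] F in V [-0.2 -0.3 -0.2]
t 28.75 pos [ 0.5343 -0.0212  0.2644] q [-0.1438  0.8488  0.4345  0.2649] F [ 0.  -0.9 -0.4] T [-0.49  0.31  0.02] g 1.0 j [ 1.1   0.85 -1.41  2.02  0.69  0.58 -1.18]
V mm [  0.82  -1.19 248.96] rot err [-1.   -0.08  0.05] F in V [-0.8 -0.5  0. ]
```

View pics/w27a.png

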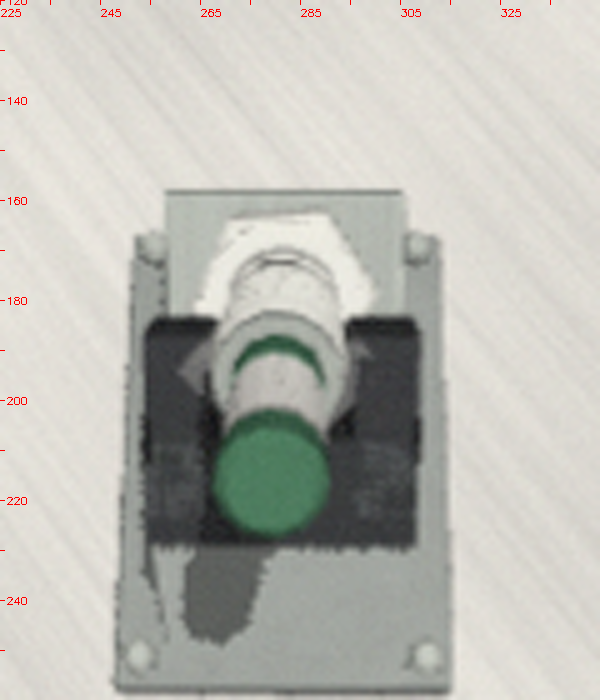

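View pics/s27b.png

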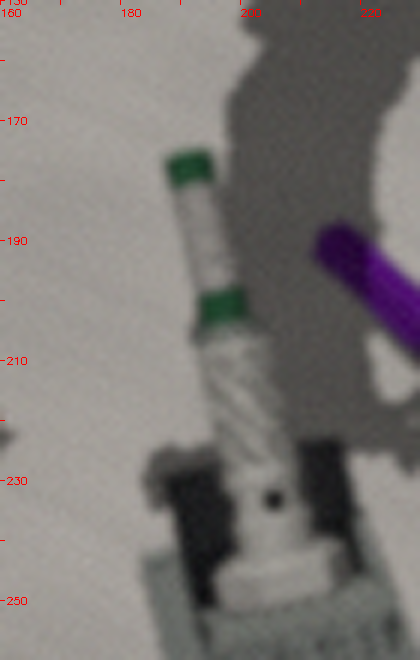

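View pics/s27.png

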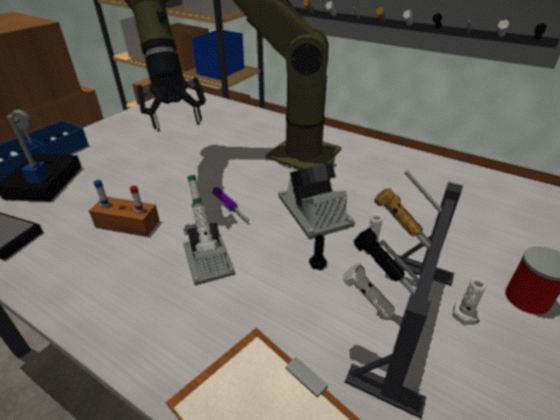

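```bash
python3 - <<'E'
from rig import *
np.set_printoptions(precision=1,suppress=True)
o,Rv=vframe((.5995,.070),53.85)
im=cv2.imread('pics/s27.png'); x0,y0,k=160,150,7
vw=np.load('pics/w27.npy'); w=cv2.convertScaleAbs(cv2.imread('pics/w27.png'),alpha=1.5,beta=5)
a=np.linspace(0,2*np.pi,49)
for img,c,v,(x0,y0,ww,hh),k,out in((im,'scene',None,(160,160,70,100),7,'s27o'),(w,'wrist',vw,(240,150,80,90),8,'w27o')):
    big=cv2.resize(img[y0:y0+hh,x0:x0+ww],None,fx=k,fy=k,interpolation=cv2.INTER_CUBIC)
    for z,rr in((0,.0265),(.02,.0225),(.105,.014),(.111,.014),(.111,.01),(.181,.01)):
        W=o+np.c_[.0012+rr*np.cos(a),-.0003+rr*np.sin(a),0*a+z]@Rv.T
        q=((proj(c,W,v)-[x0,y0]+.5)*k-.5).astype(int); cv2.polylines(big,[q.reshape(-1,1,2)],True,(0,0,255),1)
    cv2.imwrite(f'pics/{out}.png',big)
E
```

```text
(no output)
```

View pics/s27o.png

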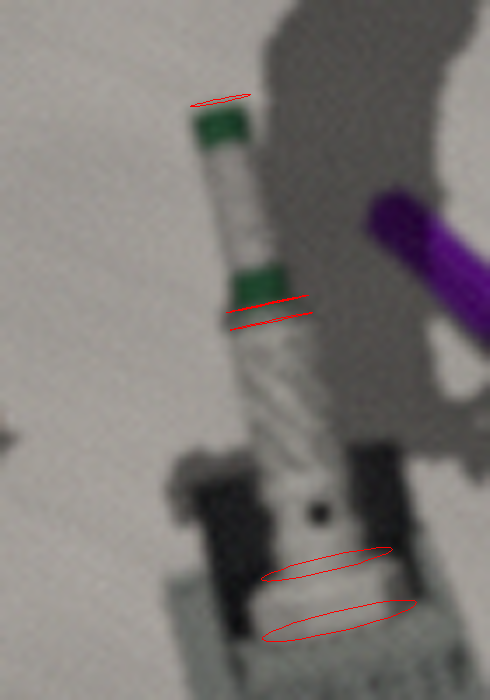

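View pics/w27o.png

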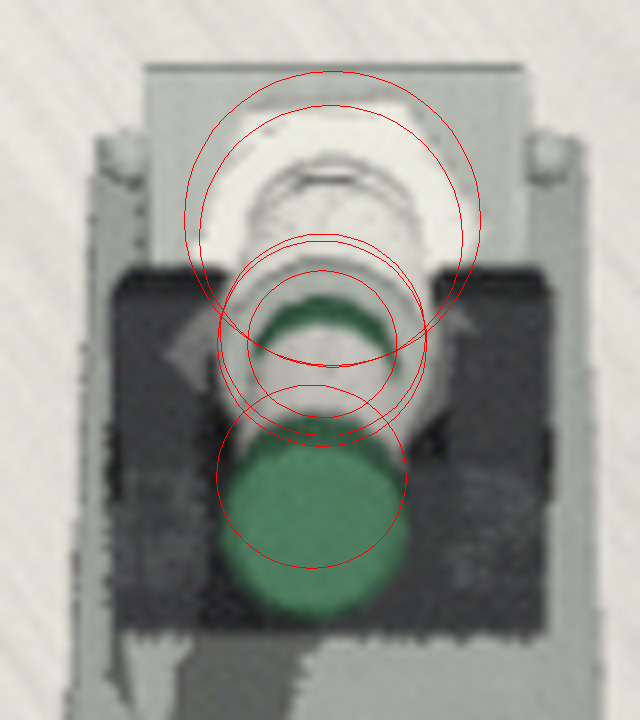

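```bash
python3 - <<'E'
from rig import *
for i in range(4): snap('w28','wrist')
s=vst(); snap('w28','wrist'); snap('t28','top')
o,Rv=vframe((.5995,.070),53.85); vw=np.load('pics/w28.npy'); w=cv2.convertScaleAbs(cv2.imread('pics/w28.png'),alpha=1.5,beta=5)
a=np.linspace(0,2*np.pi,49); x0,y0,ww,hh,k=240,150,80,90,8
big=cv2.resize(w[y0:y0+hh,x0:x0+ww],None,fx=k,fy=k,interpolation=cv2.INTER_CUBIC)
for z,rr,c in((.02,.0225,(255,0,255)),(.105,.014,(0,0,255)),(.111,.01,(0,0,255)),(.181,.01,(0,0,255))):
    W=o+np.c_[.0012+rr*np.cos(a),-.0003+rr*np.sin(a),0*a+z]@Rv.T
    q=((proj('wrist',W,vw)-[x0,y0]+.5)*k-.5).astype(int); cv2.polylines(big,[q.reshape(-1,1,2)],True,c,1)
h=lambda *v:o+Rv@(np.array(v)/1000)
for A,B in((h(28,-33,0),h(28,33,0)),(h(-3,35,26),h(-3,35,56)),(h(-3,-35,26),h(-3,-35,56)),(h(-3,18.2,26),h(-3,35,26)),(h(-3,-18.2,26),h(-3,-35,26))):
    q=((proj('wrist',[A,B],vw)-[x0,y0]+.5)*k-.5).astype(int); cv2.line(big,tuple(map(int,q[0])),tuple(map(int,q[1])),(255,0,0),1)
cv2.imwrite('pics/w28o.png',big)
crop(cv2.imread('pics/t28.png'),220,140,200,110,4,'pics/t28a.png')
E
```

```text
t 28.95 pos [ 0.5344 -0.021   0.2645] q [-0.144   0.8486  0.4346  0.265 ] F [0.3 0.6 0.3] T [-0.52  0.37  0.  ] g 1.008 j [ 1.1   0.85 -1.41  2.02  0.69  0.58 -1.18]
V mm [  1.09  -1.13 248.9 ] rot err [-1.02 -0.09  0.06] F in V [ 0.7  0.1 -0.1]
```

View pics/w28o.png

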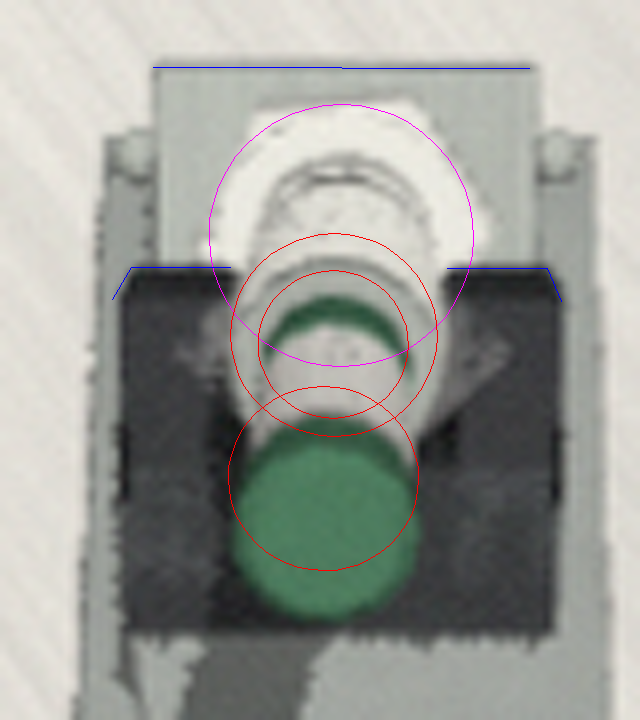

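View pics/t28a.png

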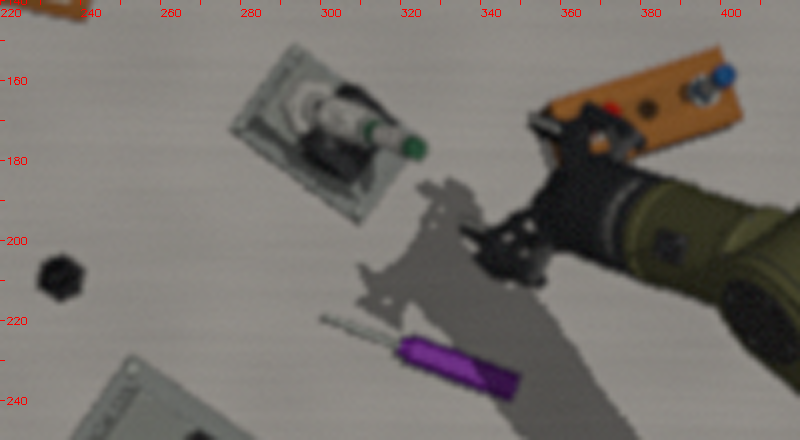

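The block, head and bystanders are all unchanged; black bolt, driver, red and blue gauges are in their places. The gauge seems to sag slightly within its bore clearance. I want a more side-on look at the shoulder, so I'm raising and moving over to the open side.

```bash
python3 - <<'E'
from rig import *
np.set_printoptions(precision=4,suppress=True)
s=vst(); o,Rv=vframe((.5995,.070),53.85); y=np.radians(53.85); px=np.array([np.cos(y),np.sin(y),0])
t=np.array([o[0],o[1],0])+px*0.0+np.array([0,0,.285]); print(t, go(s['position'],s['tool_rot'],t,tgt(53.85,0)))
E
```

```text
t 29.05 pos [ 0.5345 -0.0211  0.2647] q [-0.1439  0.8486  0.4345  0.2651] F [-0.1  0.4  0.8] T [-0.51  0.28  0.06] g 1.001 j [ 1.1   0.85 -1.41  2.02  0.69  0.58 -1.18]
V mm [  1.14  -1.23 249.05] rot err [-1.01 -0.1   0.06] F in V [0.6 0.3 0.5]
[0.6172 0.0942 0.285 ] (array([127.7971,   0.0509,  64.9825]), array([ -0.9582, -35.1015,   0.3679]))
```

arm_command --pt "0.012 0 -0.012 0 -2 0 100" --pt "0.028 0 -0.02 0 -6 0 100" --pt "0.048 0 -0.02 0 -11 0 100" --pt "0.068 0 -0.01 0 -17 0 100" --pt "0.088 0 0.008 -0.5 -23 0.2 100" --pt "0.105 0 0.028 -0.9 -29 0.3 100" --pt "0.118 0 0.046 -0.9 -33 0.3 100" --pt "0.126 0 0.06 -0.9 -35 0.3 100" --pt "0.128 0 0.065 -0.9 -35 0.3 100" --pt "0.128 0 0.065 -0.9 -35 0.3 100"

```text
time: 30.05
position: [0.6171, 0.0948, 0.2846]
tool_rot: [-0.001, 0.891, 0.454, 0.0]
wrist_force: [0.4, -0.4, 0.4]
gripper_width: 0.996
```

```bash
python3 - <<'E'
from rig import *
s=vst(); 
for i in range(3): snap('w29','wrist')
s=vst(); o,Rv=vframe((.5995,.070),53.85); vw=np.load('pics/w29.npy')
u=proj('wrist',[o+Rv[:,2]*.11],vw)[0]; print(u)
a=cv2.convertScaleAbs(cv2.imread('pics/w29.png'),alpha=1.5,beta=5); crop(a,int(u[0])-45,int(u[1])-50,90,100,8,'pics/w29a.png')
E
```

```text
t 30.05 pos [0.6171 0.0948 0.2846] q [-9.000e-04  8.911e-01  4.538e-01  4.000e-04] F [ 0.4 -0.4  0.4] T [0.   0.03 0.02] g 0.996 j [ 0.29  0.78 -1.06  1.43  0.68  1.32 -1.44]
V mm [129.1    0.41 183.74] rot err [-0.11 34.91  0.1 ] F in V [ 0.1 -0.6  0.3]
t 30.2 pos [0.6172 0.0921 0.2855] q [-2.000e-04  8.919e-01  4.522e-01  7.000e-04] F [0.  0.7 0.1] T [-0.    0.01  0.01] g 1.002 j [ 0.29  0.78 -1.06  1.43  0.68  1.32 -1.44]
V mm [127.98  -1.28 185.67] rot err [ 0.04 34.92 -0.07] F in V [ 0.5  0.4 -0.3]
[278.79972264 247.28749961]
```

View pics/w29a.png

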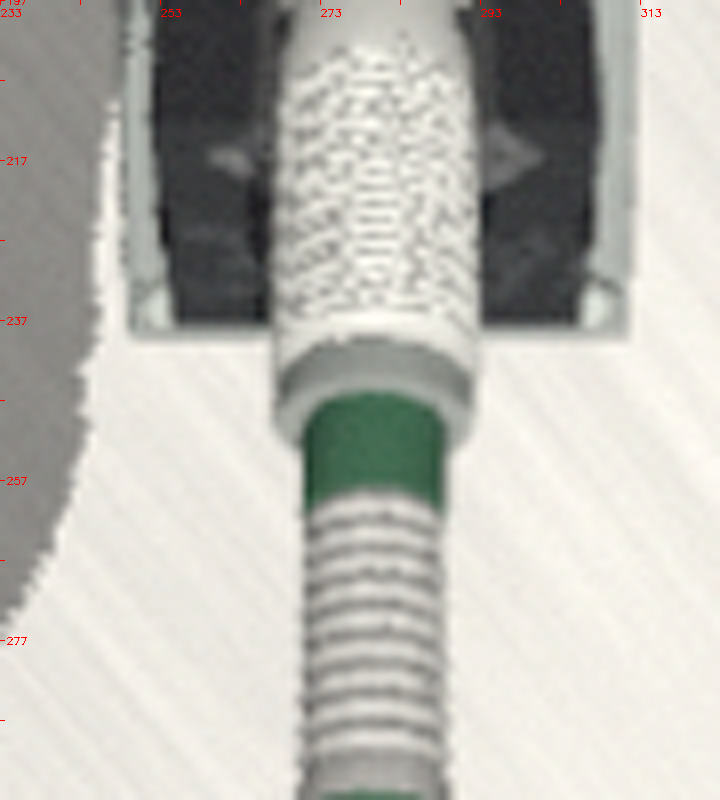

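View pics/w29.png

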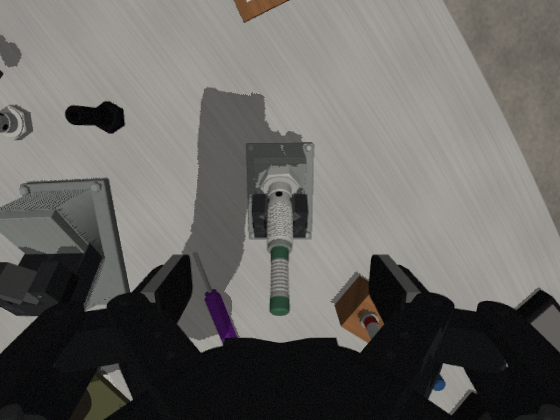

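Seen side-on, the gauge's shoulder butts directly against the bolt's end (about 279,239) with no visible gap, in line with the bolt. The robot is clear of everything. Handing in.

```bash
python3 - <<'E'
from workcell import order
print(order.finish_job())
E
```

```text
the job is handed in; nothing more can be done
None
```

The bolt is nested in the V-block with its head on the heel plate, the green gauge is in its bore with the shoulder home, and I handed the job in at about 30 s of the 59 s limit.

**Bolt:** I took the bright bolt farthest to the robot's right and tilted it 35°. It went into the smaller plate's V from the open side, with about 7 N against the V and 9 N on the heel, and I released it there.

**Gauge:** I lifted the green gauge from the stand and slid it in at 20 mm/s or less without measurable load. It met the bolt's end with an axial 18 N, and I released it there.

**Last checks:**
- The side-on wrist picture shows the shoulder against the bolt's end with no visible gap. At that scale, about 1 px per mm, a gap under roughly 1 mm would not show.
- The scene and top pictures show the black bolt, the purple driver and the rack where they were, and the red and blue gauges still in the stand.
- The robot is clear, with wrist force near 0.

**Checks that disagreed:**
- The wrist camera's reported view was about 2 mm off the robot's own frame; I corrected for this.
- The pads held only about the top 10 mm of the bolt's shank, higher than planned, but it did not slip noticeably.
- The gauge leaned about 1° in the jaws. After release, one overlay put its handle about 5 mm lower than the model. I took that for sag within the bore's 1 mm clearance, so the shoulder may sit very slightly tilted.

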